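# Load, close and set the deburring machine

### The arm

A 7-joint arm with a two-finger parallel gripper is mounted at the origin on a cart in front of the work surface, level with it; the furniture and walls round the work are solid. World frame = base frame: x ahead of the robot, y to its left, z up, the work surface at z = 0. Lengths are in m, angles in rad, forces in N, time in s.
With the tool pointing down it reaches from about 0.4 to 0.85 m from the base axis. Payload 4.5 kg.
Tool frame: the origin (TCP) lies on the centre line of the jaws, within the pads' length; the fingertips stand 14 mm ahead of it and the grasp point (between the pads) lies 5 mm behind it; y points along the fingers, z is the direction in which the jaws open and shut, and the axes are right-handed (so a half turn about y gives the same grasp; the last joint's range is limited). The gripper opens to 88 mm and grips with 3 to 60 N. Pads are 18 mm wide; open, the fingers measure 123 mm over their backs; the gripper's body (75 mm by 187 mm) begins 45 mm behind the grasp point.
Start: joints at [1.228, 0.689, -0.195, 1.565, 0.157, 0.902, -0.215], TCP at [0.23, -0.581, 0.253] pointing down, gripper open.
Joint ranges: [-3.01, 3.01], [-0.46, 2.08], [-1.47, 1.51], [0.13, 2.56], [-1, 4.14], [0.04, 2.09], [-2.66, 2.66]. Speed limits (rad/s): [2.57, 2.57, 3.14, 3.14, 3.14, 3.14, 3.14].

### API

Orientations are given as a unit quaternion [x, y, z, w].
In Python, from plant import get_state, imaging, job gives the robot as it stands.
- The arm moves only by the tool send_rows, never from a script. Its argument "motion" is a list that holds one entry, the list of rows, each a list of 7 numbers: the turn, a rotation vector about the tool's x, y, z scaled (see below), then the shift along the tool's x, y, z scaled (see below), then the gripper's target within -1 to 1 (shut at 1, half-way at 0, fully open at -1). In form: [[[rx, ry, rz, tx, ty, tz, gripper], ...]]. A call has exactly 5 rows; each row shifts and turns the commanded pose from where the row before left it, along the tool's axes as they then stand; what a row does not reach is not made up. The controller multiplies each number of a shift by 0.02 m and each number of a turn by 0.08 rad. A row lasts 1/12 s, in which the tool goes at most 41.7 mm and 7.16 degrees, less where a joint would pass 70% of its speed; a pose out of reach is approached as far as the arm can. A call with a number of a shift or a turn outside -1 to 1 is refused whole. A call with a gripper value outside its range is refused whole. The fingers move at their own pace and stop on an object; "force" is the grip in N (left out, the last holds). Time passes only in rows, so rows that do not move let the fingers close, or fill a call up. It gives the time, the measured TCP pose, the force and the opening at its end, in the units of the state.
- get_state(): the state, without advancing time (a new reading comes with each control period).
- imaging.snapshot(name): name is "side" or "top" or "wrist"; returns a dict with "img" (400x640x3 uint8, red, green, blue), "camera_matrix" (3x3 intrinsics, pixels), "R" (3x3) and "t" (3): a world point X has camera coordinates R X + t; the wrist camera has in their place "hand_eye" (4x4, takes a point from camera to tool coordinates, whose origin is the TCP and whose axes are the tool frame's). Camera axes: x right, y down, z forward; pixel columns grow to the right and rows downward; lengths in m; the calibration is good to about 2 mm. A picture is of the moment at which its call begins: read the wrist's pose just before it. There is no depth.
- job.finish_job(): hands the job in, once; it reports no verdict.
The state is a dict: "clock": time; "q": joint angles; "qd": joint speeds; "joint_torque": joint torques, N m; "tool_pos": TCP position; "eef_rot": TCP orientation; "contact_force": force on the tool from outside, world axes, zero at the start; "moment": the same for the moment, N m; "opening": opening from 0.0 (shut) to 1.0 (fully open).
Only numpy, scipy, OpenCV 4.12 (cv2) and the standard library are available. Lean on these libraries where they do the work, as an engineer would, in place of code of your own. Each camera call takes 0.05 s, during which the arm holds its last target.

### The job

Get the deburring machine ready to run: first turn its dial right back to the zero stop, then put every moulded snap-hook blank from the row along the front edge of the bench into the green tub, set the lid squarely on the tub so that it sits flat on the rim, and swing the red-barred clamp fully down on it. Only then bring the dial up clockwise from zero to point at the red mark; the screw behind it has backlash, so come up to the mark from the zero side only and do not run past it. Leave the other things on the bench where they are.

Things in the scene. Friction and masses are not known exactly. Their poses are not given: they have to be found in the camera images.
- deburring_box: the fixed deburring machine: an open green tub on a dark base (158 x 170 mm). Origin: centre of its underside on the bench; x points to its back (where the clamp is), y to its left, z up. Clamp bracket 84 mm behind it. Tub inside 138 (x) x 150 (y) mm, floor 30 mm above the origin, rim 105 mm, walls 6 mm thick (outside 150 x 162 mm). It does not move during a run.
- lid_handle (a point): middle of the loose lid's black bar handle (14 wide in x, 74 long in y, 13 high; 46.5 mm above the lid's underside, 22 mm free below). Lid 0.3 kg: rubber plug 128 (x) x 140 (y) x 10 mm underneath, enters the tub with 5 mm play all round; aluminium plate 150 x 162 x 8 mm rests on the rim; fits either way round. Seated, this point is 141.5 mm above the machine's origin, plate top 113 mm.
- clamp (a joint): hold-down clamp hinged at the back of the tub, rad: 0 = fully down on the seated lid, about 1.75 to 2.0 = standing up, leaning back (as found). Stiff (1.5 N at the bar): it stays where it is left. Its pad, under the arm, stops on a lid that is not seated.
- clamp_hinge (a point): the clamp's hinge, 94 mm behind and 141 mm above the machine's origin; its axis is along the machine's y.
- clamp_bar (a point): middle of the clamp's red cross bar, 55 mm from the hinge axis: a round bar 14 mm thick, 100 mm long, along the machine's y; the 12 mm wide clamp arm joins it in its middle. With the clamp down the bar is 28 mm above the lid plate and 39 mm behind the lid's centre; with the clamp at angle a it is 55 cos(a) mm in front of the hinge and 55 sin(a) mm above it.
- dial (a joint): amplitude dial on the grey control box, rad: 0 = the zero stop (left end of the scale, fat black line), grows clockwise seen from above, 2.6 = right end. Stiff enough (0.04 N m) to stay where left.
- dial_grip (a point): on the dial's axis, at gripping height (89.5 mm above the bench): the black dial's bar grip is 14 mm wide, 60 mm long, 36 mm high, the point lies 14 mm below its top; below the bar is a round skirt of radius 22 mm, its top 22 mm below this point. x along the bar toward the yellow pointer end, z up along the axis.
- dial_pointer (a point): the pointer end of the dial's bar (yellow line), 32 mm from the axis.
- set_mark (a joint): where the red mark stands on the scale, rad, in the same sense as the dial: the dial points at the mark when both joints read the same. Differs from run to run; leave it.
- mark_tip (a point): the red mark on the scale round the dial, 43 mm from the dial's axis; x outward.
- knob_violet: bystander: a loose violet moulded knob 44 x 44 x 24 mm, origin under its centre.
- coat_hook: bystander: a loose white and blue moulded coat hook 52 x 90 x 64 mm, origin under its centre.
- blank_white_mid (a point): middle (half-way up) of a moulded snap-hook blank, a flat closed ring lying flat, white and pale blue, 51 x 110 x 11 mm, 0.04 kg; x across its width, y along its length, z up. May be absent.
- blank_dark_mid (a point): middle (half-way up) of a moulded snap-hook blank, a flat closed ring lying flat, marbled dark blue, 61 x 115 x 12 mm, 0.04 kg; x across its width, y along its length, z up. May be absent.
- blank_violet_mid (a point): middle (half-way up) of a moulded snap-hook blank, a flat closed ring lying flat, pale violet, 49 x 100 x 11 mm, 0.04 kg; x across its width, y along its length, z up. May be absent.
- blank_navy_mid (a point): middle (half-way up) of a moulded snap-hook blank, a flat closed ring lying flat, marbled dark blue, 61 x 115 x 12 mm, 0.04 kg; x across its width, y along its length, z up. May be absent.

How it is judged:
On the way, in this order (a step that is already met when the one before it is completed fails the run):
1. the dial is turned back to its zero stop (value of joint dial below 0.1 rad), for 0.2 s.
2. every blank is in the tub (x of blank_white_mid in the frame of deburring_box between -0.068 and 0.068 m and y of blank_white_mid in the frame of deburring_box between -0.074 and 0.074 m and z of blank_white_mid in the frame of deburring_box between 0.025 and 0.085 m and x of blank_dark_mid in the frame of deburring_box between -0.068 and 0.068 m and y of blank_dark_mid in the frame of deburring_box between -0.074 and 0.074 m and z of blank_dark_mid in the frame of deburring_box between 0.025 and 0.085 m and x of blank_violet_mid in the frame of deburring_box between -0.068 and 0.068 m and y of blank_violet_mid in the frame of deburring_box between -0.074 and 0.074 m and z of blank_violet_mid in the frame of deburring_box between 0.025 and 0.085 m and x of blank_navy_mid in the frame of deburring_box between -0.068 and 0.068 m and y of blank_navy_mid in the frame of deburring_box between -0.074 and 0.074 m and z of blank_navy_mid in the frame of deburring_box between 0.025 and 0.085 m), for 0.2 s.
3. the lid is seated on the tub (x of lid_handle in the frame of deburring_box between -0.009 and 0.009 m and y of lid_handle in the frame of deburring_box between -0.009 and 0.009 m and z of lid_handle in the frame of deburring_box between 0.135 and 0.1455 m and angle between lid_handle's own z axis and vertical below 0.06 rad), for 0.2 s.
4. the clamp is fully down on the lid (all of step 3 and value of joint clamp below 0.08 rad), for 0.2 s.
5. the dial points at the red mark (y of dial_pointer in the frame of mark_tip between -0.004 and 0.004 m), for 0.3 s.
At the end, for the whole second after the job is handed in: Every blank present lies in the tub; lid flat on the rim (within 9 mm of centre, handle 135 to 145.5 mm above the machine's origin, tilt under 0.06 rad); clamp below 0.08 rad; dial pointer within 4 mm (0.12 rad) of the line to the red mark; all at rest, released (all of step 2 and all of step 4 and all of step 5 and velocity of joint dial between -0.05 and 0.05 rad/s); the robot touches nothing.
It fails at once if once the clamp is down, the dial runs past the red mark (by more than 7.5 mm at the pointer end, about 0.24 rad) (value of joint clamp below 0.3 rad and y of dial_pointer in the frame of mark_tip below -0.0075 m).
It fails at once if a bystander (violet knob, coat hook) is moved more than 50 mm (distance of any of knob_violet, coat_hook from where it was at the start of the episode above 0.05 m).
Of blank_white, blank_dark, blank_violet, blank_navy only 2 to 4 are there at a start; the rules pass over those that are not, and their reading is None.
At some moment in a run one of lid may be knocked a few centimetres aside while the robot is not near it.
Once in a run the grip may slacken for a moment while it holds something.
It also fails if it takes over 210 s, if anything falls off the work surface, if the arm or the gripper's body presses on something with over 40 N, if the wrist force passes 120 N, or if a joint passes its speed limit or range.

## Working session

There is one attempt and no reset: what is moved stays moved. The work goes in short steps, Python scripts to look and compute and a tool call to move; the robot and the scene stay as the last step left them, time stands still between calls to the robot, and variables do not carry over. Pictures are saved under pics/ and viewed, and the job is handed in when it is done.

Besides the shell and the picture viewer there is one more tool, called after ">>>" in YAML: its name, and indented under it one key for each argument. send_rows: Moves the arm, as the interface text tells. Its arguments: {"type":"object","properties":{"motion":{"type":"array"},"force":{"type":"number"}},"required":["motion"]}

```bash
ls; mkdir -p pics; python3 - <<'E'
from plant import get_state, imaging
import cv2
s=get_state()
print(s)
for n in ["side","top","wrist"]:
    d=imaging.snapshot(n); cv2.imwrite(f"pics/{n}0.png",d["img"][:,:,::-1])
    print(n,d["camera_matrix"].tolist(),[ (k,d[k].tolist()) for k in ("R","t","hand_eye") if k in d])
E
```

```text
pics
{'clock': 0.0, 'q': array([ 1.22777843,  0.69000031, -0.19451405,  1.56633946,  0.15732076,
        0.90249454, -0.2151135 ]), 'qd': array([7.55845989e-05, 1.44936704e-03, 2.25793841e-04, 3.80396555e-04,
       1.17207234e-03, 5.89502475e-04, 1.31876330e-03]), 'joint_torque': array([ 4.72960182e-04, -5.27552426e+01, -1.26745451e+00, -1.53423822e+01,
       -5.28355502e-02,  6.49115842e-03,  1.35560040e-04]), 'tool_pos': array([ 0.22970538, -0.58060627,  0.25190104]), 'eef_rot': array([-0.13264061,  0.69521746, -0.69395781,  0.132294  ]), 'contact_force': array([ 0.39182061, -0.40289478,  0.05239193]), 'moment': array([-0.02267533, -0.07119614, -0.00124916]), 'opening': 1.0035315910338538}
side [[492.7063864859071, 0.0, 320.86158967598175], [0.0, 492.7063864859071, 204.7945707771623], [0.0, 0.0, 1.0]] [('R', [[-0.2510256288122169, 0.967980440335633, 2.8408899687702224e-05], [0.8117689292889553, 0.21053140333440998, -0.5447088521872093], [-0.5272734955604105, -0.1367128206777934, -0.838625223530647]]), ('t', [0.2647594721602289, -0.3410557564808223, 1.8975839536461163])]
top [[473.26645006317625, 0.0, 320.3169315248944], [0.0, 473.26645006317625, 205.4727983676306], [0.0, 0.0, 1.0]] [('R', [[0.02205313120173463, -0.9997528680538574, -0.0028039654572297955], [-0.9905046595129885, -0.021468276925173394, -0.13579260866822845], [0.13569885366965204, 0.005771993065685834, -0.9907333168965259]]), ('t', [-0.15668045085777924, 0.564807453712368, 1.3410298974754624])]
wrist [[317.04447341764165, 0.0, 320.822559375131], [0.0, 317.04447341764165, 196.78927978494926], [0.0, 0.0, 1.0]] [('hand_eye', [[-0.00010169793682620817, 0.9566163349569848, 0.2913506089765275, -0.07610067149111195], [0.0003733637032320597, -0.2913505538529381, 0.956616284290169, -0.13126598355614033], [0.9999999251285338, 0.00020606564475314748, -0.00032753606717162543, -0.000686461021818463], [0.0, 0.0, 0.0, 1.0]])]
```

View pics/side0.png

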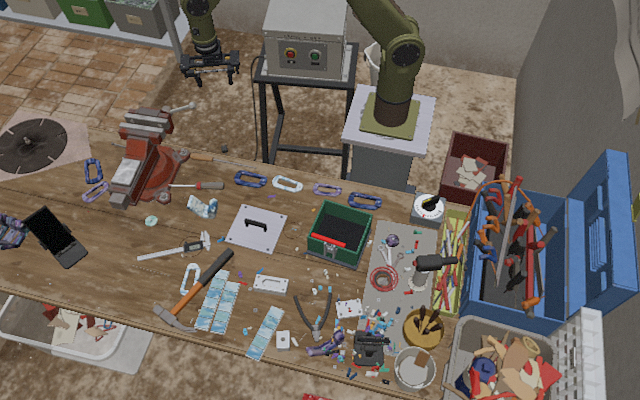

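View pics/top0.png

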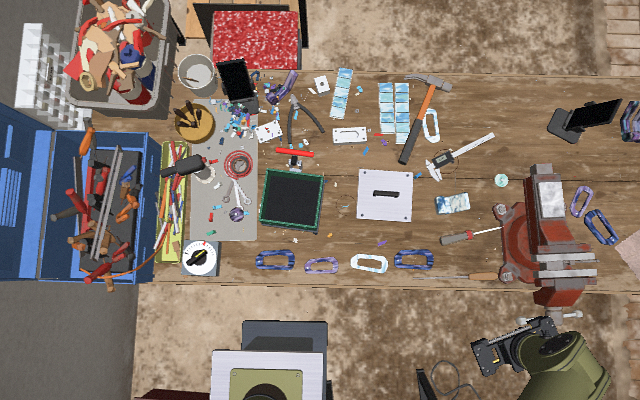

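View pics/wrist0.png

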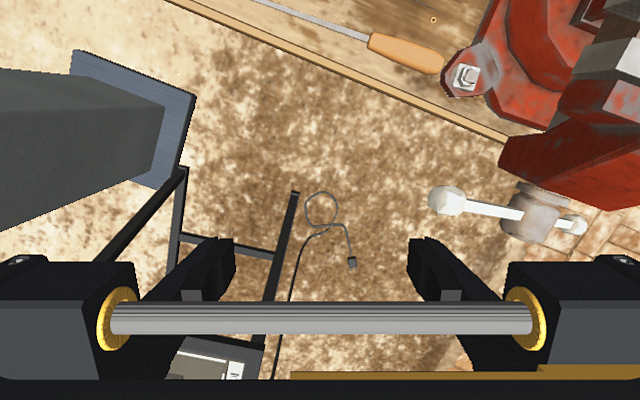

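```bash
cat > h.py <<'E'
import numpy as np, cv2
from scipy.spatial.transform import Rotation as Rn
from plant import get_state, imaging, job
def snap(n):
    s=get_state(); d=imaging.snapshot(n); d["s"]=s
    if n=="wrist":
        H=np.array(d["hand_eye"]); T=np.eye(4); T[:3,:3]=Rn.from_quat(s["eef_rot"]).as_matrix(); T[:3,3]=s["tool_pos"]
        M=np.linalg.inv(T@H); d["R"]=M[:3,:3]; d["t"]=M[:3,3]
    return d
def ray(d,uv,z):
    K=d["camera_matrix"];R=d["R"];t=d["t"]
    uv=np.atleast_2d(np.array(uv,float))
    c=-R.T@t
    v=(R.T@np.linalg.inv(K)@np.c_[uv,np.ones(len(uv))].T).T
    return c+v*((z-c[2])/v[:,2])[:,None]
def proj(d,X):
    X=np.atleast_2d(X); p=(d["R"]@X.T).T+d["t"]; q=(d["camera_matrix"]@p.T).T
    return q[:,:2]/q[:,2:]
def save(d,name,box=None,k=1):
    im=d["img"][:,:,::-1]
    if box: x0,y0,x1,y1=box; im=im[y0:y1,x0:x1]
    im=cv2.resize(np.ascontiguousarray(im),None,fx=k,fy=k,interpolation=cv2.INTER_CUBIC)
    cv2.imwrite("pics/"+name+".png",im)
def plan(pos=None,rotv=None,yaw=None):
    """shift to target pos (world) in tool axes units"""
    s=get_state(); R=Rn.from_quat(s["eef_rot"])
    if pos is not None:
        d=R.inv().apply(np.array(pos)-s["tool_pos"])/0.02
        print("shift units",np.round(d,2))
def tool(s=None):
    s=s or get_state(); return Rn.from_quat(s["eef_rot"]).as_matrix()
E
python3 - <<'E'
from h import *
d=snap("top"); save(d,"topc",(170,130,450,290),2.8)
print(tool().round(3))
for n,uv,z in [("dial",(199,257),.09),("tub",(292,200),.105),("lid",(385,193),.05),("b1",(275,260),.006),("b2",(321,265),.006),("b3",(369,263),.006),("b4",(413,259),.006),("bar",(295,153),.19)]: print(n,ray(d,uv,z).round(3))
E
```

```text
[[-0.93  -0.     0.368]
 [-0.368  0.001 -0.93 ]
 [ 0.    -1.    -0.001]]
dial [[0.41  0.188 0.09 ]]
tub [[ 0.573 -0.066  0.105]]
lid [[ 0.607 -0.331  0.05 ]]
b1 [[ 0.408 -0.015  0.006]]
b2 [[ 0.396 -0.15   0.006]]
b3 [[ 0.405 -0.291  0.006]]
b4 [[ 0.42  -0.42   0.006]]
bar [[ 0.685 -0.076  0.19 ]]
```

View pics/topc.png

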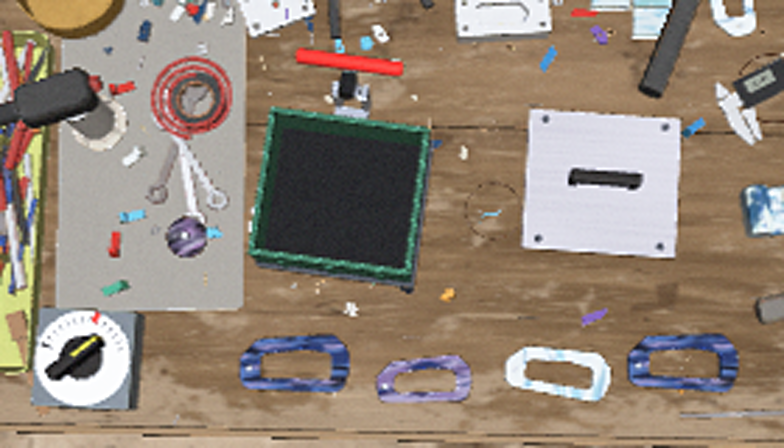

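>>> send_rows:
  motion:
    - [[0,0,0,-0.95,-0.2,-0.65,-1],[0,0,0,-0.95,-0.2,-0.65,-1],[0,0,0,-0.95,-0.2,-0.65,-1],[0,0,0,-0.95,-0.2,-0.65,-1],[0,0,0,-0.95,-0.2,-0.65,-1]]

```text
clock: 0.62
tool_pos: [0.2948, -0.4847, 0.2727]
eef_rot: [-0.132, 0.695, -0.694, 0.132]
contact_force: [0.7, 0.2, 0.0]
opening: 1.0
```

>>> send_rows:
  motion:
    - [[0,0,0,-0.95,-0.2,-0.65,-1],[0,0,0,-0.95,-0.2,-0.65,-1],[0,0,0,-0.95,-0.2,-0.65,-1],[0,0,0,-0.95,-0.2,-0.65,-1],[0,0,0,-0.95,-0.2,-0.65,-1]]

```text
clock: 1.03
tool_pos: [0.3592, -0.3893, 0.2928]
eef_rot: [-0.133, 0.695, -0.695, 0.132]
contact_force: [-0.1, 0.4, 0.2]
opening: 0.999
```

>>> send_rows:
  motion:
    - [[0,0,0,-0.95,-0.2,-0.65,-1],[0,0,0,-0.95,-0.2,-0.65,-1],[0,0,0,-0.95,-0.2,-0.65,-1],[0,0,0,-0.95,-0.2,-0.65,-1],[0,0,0,-0.95,-0.2,-0.65,-1]]

```text
clock: 1.45
tool_pos: [0.4236, -0.2939, 0.3129]
eef_rot: [-0.133, 0.695, -0.695, 0.132]
contact_force: [0.7, 0.3, -0.6]
opening: 0.999
```

```bash
python3 - <<'E'
from h import *
s=get_state();print(s["clock"],s["tool_pos"],s["q"].round(2),s["opening"])
d=snap("wrist");save(d,"w1")
E
```

```text
1.45 [ 0.42364423 -0.2939021   0.31287946] [ 0.65  0.47 -0.2   1.81  0.12  0.87 -0.8 ] 0.9987531224285009
```

View pics/w1.png

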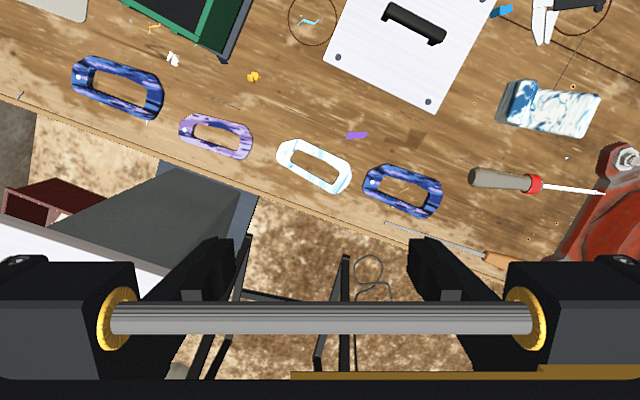

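>>> send_rows:
  motion:
    - [[0,0,0,-0.33,0,-0.9,-1],[0,0,0,-0.33,0,-0.9,-1],[0,0,0,-0.33,0,-0.9,-1],[0,0,0,-0.33,0,-0.9,-1],[0,0,0,-0.33,0,-0.9,-1]]

```text
clock: 1.92
tool_pos: [0.4205, -0.1985, 0.3126]
eef_rot: [0.132, -0.695, 0.695, -0.132]
contact_force: [0.7, -0.1, -0.2]
opening: 1.004
```

>>> send_rows:
  motion:
    - [[0,0,0,-0.33,0,-0.9,-1],[0,0,0,-0.33,0,-0.9,-1],[0,0,0,-0.33,0,-0.9,-1],[0,0,0,-0.33,0,-0.9,-1],[0,0,0,-0.33,0,-0.9,-1]]

```text
clock: 2.33
tool_pos: [0.4181, -0.1027, 0.3127]
eef_rot: [0.132, -0.695, 0.695, -0.132]
contact_force: [0.4, 0.2, -0.3]
opening: 0.998
```

>>> send_rows:
  motion:
    - [[0,0,0,-0.33,0,-0.9,-1],[0,0,0,-0.33,0,-0.9,-1],[0,0,0,-0.33,0,-0.9,-1],[0,0,0,-0.33,0,-0.9,-1],[0,0,0,-0.33,0,-0.9,-1]]

```text
clock: 2.75
tool_pos: [0.4158, -0.0068, 0.3127]
eef_rot: [0.132, -0.695, 0.695, -0.132]
contact_force: [0.9, -0.3, -0.4]
opening: 0.997
```

>>> send_rows:
  motion:
    - [[0,0,0,-0.33,0,-0.9,-1],[0,0,0,-0.33,0,-0.9,-1],[0,0,0,-0.33,0,-0.9,-1],[0,0,0,-0.33,0,-0.9,-1],[0,0,0,-0.33,0,-0.9,-1]]

```text
clock: 3.17
tool_pos: [0.4134, 0.089, 0.3127]
eef_rot: [0.132, -0.695, 0.695, -0.132]
contact_force: [-0.8, -0.0, 1.2]
opening: 1.002
```

>>> send_rows:
  motion:
    - [[0,0,0,-0.33,0,-0.9,-1],[0,0,0,-0.33,0,-0.9,-1],[0,0,0,-0.33,0,-0.9,-1],[0,0,0,-0.33,0,-0.9,-1],[0,0,0,-0.33,0,-0.9,-1]]

```text
clock: 3.58
tool_pos: [0.411, 0.1848, 0.3126]
eef_rot: [0.132, -0.695, 0.695, -0.132]
contact_force: [-0.3, 0.1, -0.5]
opening: 0.999
```

```bash
python3 - <<'E'
from h import *
s=get_state();print(s["clock"],s["tool_pos"],s["q"].round(2),s["opening"])
d=snap("wrist");save(d,"w2")
E
```

```text
3.5833 [0.41102598 0.18478812 0.31264408] [-0.33  0.38 -0.27  1.98  0.14  0.79 -1.88] 0.9994629404822918
```

View pics/w2.png

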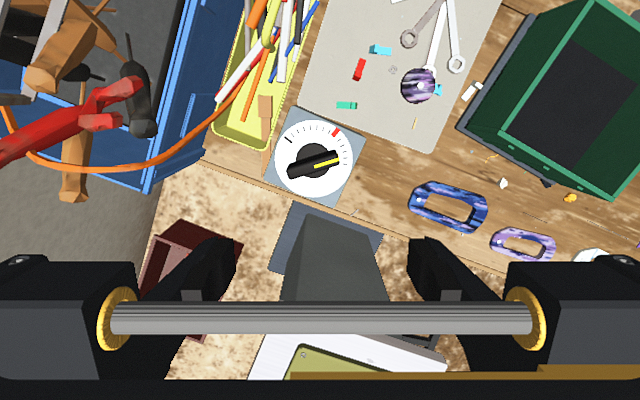

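```bash
python3 - <<'E'
from h import *
d=snap("wrist");save(d,"w2c",(130,0,410,240),2.8)
d=snap("side");save(d,"s2c",(380,140,560,270),4)
im=cv2.imread("pics/w2c.png")
E
```

```text
(no output)
```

View pics/w2c.png

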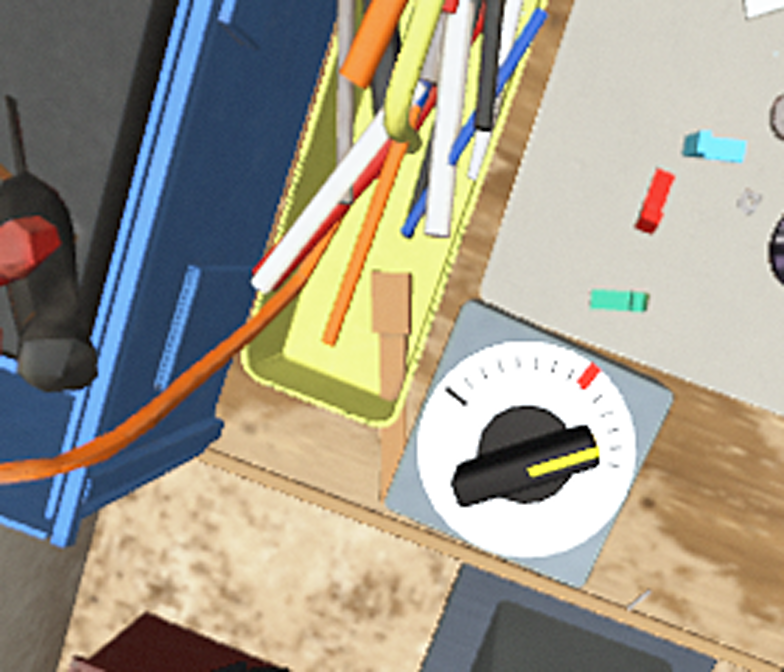

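View pics/s2c.png

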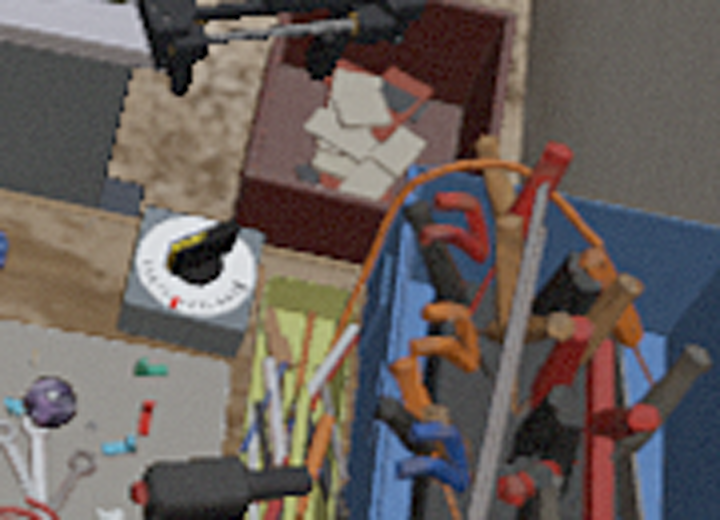

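```bash
cat >> h.py <<'E'
def cen(m):
    n,l,st,c=cv2.connectedComponentsWithStats(m.astype(np.uint8)); i=1+np.argmax(st[1:,4]); return c[i],st[i]
def hsv(d): return cv2.cvtColor(d["img"],cv2.COLOR_RGB2HSV).astype(int)
def tri(d1,p1,d2,p2):
    P=[d["camera_matrix"]@np.c_[d["R"],d["t"]] for d in (d1,d2)]
    X=cv2.triangulatePoints(P[0],P[1],np.array(p1,float).reshape(2,1),np.array(p2,float).reshape(2,1)); return (X[:3]/X[3]).ravel()
E
python3 - <<'E'
from h import *
d=snap("wrist");h=hsv(d)
def f(u,v): return (130+u/2.8,v/2.8)
H,S,V=h[...,0],h[...,1],h[...,2]
reg=np.zeros(H.shape,bool); reg[115:205,275:360]=1
# white disc
c,st=cen((V>225)&(S<30)&reg); print("disc",c,st)
m=((V>200)&(S<40)&reg).astype(np.uint8); cs,_=cv2.findContours(m,0,1); k=cv2.convexHull(max(cs,key=cv2.contourArea)); e=cv2.fitEllipse(k); print(e)
cy,sy=cen((H>24)&(H<34)&(S>150)&reg); print("yellow",cy,sy)
cr,sr=cen(((H<6)|(H>174))&(S>150)&reg); print("red",cr,sr)
z=.055
for zz in (.05,.055,.06,.065):
    C=ray(d,e[0],zz)[0]; edge=ray(d,cv2.ellipse2Poly((int(e[0][0]),int(e[0][1])),(1,1),0,0,1,1)[0].astype(float),zz)
    R=ray(d,cr,zz)[0]; Z=ray(d,f(457,396),zz)[0]
    hull=ray(d,k[:,0,:],zz); 
    print(zz,C.round(4),"r red",np.linalg.norm((R-C)[:2]).round(4),"az red",np.arctan2(*(R-C)[1::-1]).round(3),"zero r",np.linalg.norm((Z-C)[:2]).round(4),np.arctan2(*(Z-C)[1::-1]).round(3),"disc r",np.linalg.norm((hull-C)[:,:2],axis=1).mean())
    Y=ray(d,cy,.1035)[0]; print(" ptr", Y, np.arctan2(*(Y-C)[1::-1]).round(3))
dt=snap("side")
print("box",tri(d,f(70,540),dt,(380+410/4,140+195/4)), "top edge z0.15", ray(d,f(70,540),.15))
E
```

```text
disc [313.48900119 157.6911415 ] [ 275  120   78   78 3364]
((314.6545715332031, 160.9093017578125), (76.56610107421875, 87.22737121582031), 156.48379516601562)
yellow [326.34 162.56] [314 157  25  11 100]
red [335.5 132. ] [332 128   8   9  32]
0.05 [0.4107 0.1942 0.05  ] r red 0.044 az red -0.244 zero r 0.0358 1.205 disc r 0.050814522835009916
 ptr [0.42331951 0.1844117  0.1035    ] -0.66
0.055 [0.4116 0.1945 0.055 ] r red 0.0434 az red -0.244 zero r 0.0353 1.205 disc r 0.05016940933681607
 ptr [0.42331951 0.1844117  0.1035    ] -0.708
0.06 [0.4125 0.1947 0.06  ] r red 0.0429 az red -0.244 zero r 0.0349 1.205 disc r 0.04952429583862224
 ptr [0.42331951 0.1844117  0.1035    ] -0.76
0.065 [0.4134 0.1949 0.065 ] r red 0.0423 az red -0.244 zero r 0.0344 1.205 disc r 0.048879182340428394
 ptr [0.42331951 0.1844117  0.1035    ] -0.815
box [0.30764885 0.35940892 0.07028383] top edge z0.15 [[0.34247373 0.33095847 0.15      ]]
```

```bash
python3 - <<'E'
from h import *
d=snap("wrist");h=hsv(d)
H,S,V=h[...,0],h[...,1],h[...,2]
reg=np.zeros(H.shape,bool); reg[115:200,272:358]=1
m=((V>225)&(S<30)&reg).astype(np.uint8)
n,l,st,c=cv2.connectedComponentsWithStats(m); i=1+np.argmax(st[1:,4]); m=(l==i).astype(np.uint8)
cs,_=cv2.findContours(m,0,1); k=cv2.convexHull(max(cs,key=cv2.contourArea)); e=cv2.fitEllipse(k); print(e)
cy=(326.34,162.56); cr=(335.5,132)
# dark blobs on the disc
hm=cv2.fillPoly(np.zeros(H.shape,np.uint8),[k],1)
dk=((V<110)&(hm>0)).astype(np.uint8); n,l,st,c=cv2.connectedComponentsWithStats(dk)
for i in range(1,n):
    if st[i,4]>4: print("dark",c[i],st[i])
zc=[c[i] for i in range(1,n) if 4<st[i,4]<60]
for zz in (.055,.06,.065):
    C=ray(d,e[0],zz)[0]
    R=ray(d,cr,zz)[0]; hull=ray(d,k[:,0,:],zz)
    print(zz,C.round(4),"red r,az",np.linalg.norm((R-C)[:2]).round(4),np.arctan2(*(R-C)[1::-1]).round(3),"disc r",np.linalg.norm((hull-C)[:,:2],axis=1).std(),[ (np.linalg.norm((Z-C)[:2]).round(4),np.arctan2(*(Z-C)[1::-1]).round(3)) for Z in ray(d,zc,zz)] if zc else "")
    Y=ray(d,cy,.1035)[0]; print(" ptr", Y, np.arctan2(*(Y-C)[1::-1]).round(3))
    # bar principal axis using black+yellow top
mm=(((V<45))|((H>24)&(H<34)&(S>150))).astype(np.uint8)*hm
P=ray(d,np.argwhere((H>24)&(H<34)&(S>150)&(hm>0))[:,::-1],.1035)[:,:2]
u=np.linalg.svd(P-P.mean(0))[2][0]; print("yellow dir",u,np.arctan2(u[1],u[0]), P.mean(0))
E
```

```text
((311.4666442871094, 157.55352783203125), (77.57550048828125, 78.52359771728516), 125.97151947021484)
dark [286.         138.72727273] [283 136   7   6  11]
dark [309.19789842 160.51926445] [ 285  142   53   37 1142]
0.055 [0.4141 0.1971 0.055 ] red r,az 0.0427 -0.38 disc r 0.0012352101114979474 [(np.float64(0.0384), np.float64(1.303))]
 ptr [0.4233807  0.18191704 0.1035    ] -1.024
0.06 [0.415  0.1973 0.06  ] red r,az 0.0421 -0.38 disc r 0.0012193207973414516 [(np.float64(0.0379), np.float64(1.303))]
 ptr [0.4233807  0.18191704 0.1035    ] -1.072
0.065 [0.4159 0.1975 0.065 ] red r,az 0.0416 -0.38 disc r 0.0012034314831849636 [(np.float64(0.0374), np.float64(1.303))]
 ptr [0.4233807  0.18191704 0.1035    ] -1.122
yellow dir [-0.63711863  0.77076576] 2.261550462873316 [0.42326457 0.18446234]
```

```bash
cat >> h.py <<'E'
def dial(d,box,zz=.06,ztop=.1035):
    h=hsv(d);H,S,V=h[...,0],h[...,1],h[...,2]
    reg=np.zeros(H.shape,bool); x0,y0,x1,y1=box; reg[y0:y1,x0:x1]=1
    m=((V>215)&(S<30)&reg).astype(np.uint8)
    n,l,st,c=cv2.connectedComponentsWithStats(m); i=1+np.argmax(st[1:,4]); m=(l==i).astype(np.uint8)
    cs,_=cv2.findContours(m,0,1); k=cv2.convexHull(max(cs,key=cv2.contourArea)); e=cv2.fitEllipse(k)
    hm=cv2.fillPoly(np.zeros(H.shape,np.uint8),[k],1)>0; hm=cv2.dilate(hm.astype(np.uint8),np.ones((3,3)))>0
    hull=ray(d,k[:,0,:],zz)[:,:2]; (cx,cy),r=cv2.minEnclosingCircle(hull.astype(np.float32)); C=np.array([cx,cy]); 
    az=lambda p:np.arctan2(p[1]-C[1],p[0]-C[0])
    cr,sr=cen(((H<6)|(H>174))&(S>130)&hm); R=ray(d,cr,zz)[0]
    print("ell",e[0],e[1],"C",C.round(4),"r",round(r,4),"red px",cr,"r",np.linalg.norm(R[:2]-C).round(4),"az",az(R).round(3))
    P=ray(d,np.argwhere((H>22)&(H<36)&(S>120)&hm)[:,::-1],ztop)[:,:2]
    u=np.linalg.svd(P-P.mean(0))[2][0]; 
    if u@(P.mean(0)-C)<0:u=-u
    print("yellow mean",P.mean(0).round(4),"dir az",np.arctan2(u[1],u[0]).round(3),"az of mean",az(P.mean(0)).round(3))
    dk=((V<110)&hm).astype(np.uint8); n,l,st,c=cv2.connectedComponentsWithStats(dk)
    for i in range(1,n):
        if 4<st[i,4]<100:
            Z=ray(d,c[i],zz)[0]; print("dark blob px",c[i],st[i,4],"r",np.linalg.norm(Z[:2]-C).round(4),"az",az(Z).round(3))
    i=1+np.argmax(st[1:,4]); 
    return C
E
python3 - <<'E'
from h import *
d=snap("wrist");print(d["s"]["tool_pos"],d["s"]["qd"].round(3))
dial(d,(270,112,360,202))
dt=snap("top"); dial(dt,(178,235,218,278))
E
```

```text
[0.41109218 0.18261856 0.31254139] [ 0.006 -0.001  0.001 -0.002 -0.002 -0.001 -0.003]
ell (311.2682800292969, 157.49819946289062) (77.60743713378906, 78.62081909179688) C [0.4136 0.1966] r 0.0482 red px [333.13888889 131.08333333] r 0.0424 az -0.291
yellow mean [0.4234 0.1842] dir az -0.87 az of mean -0.899
dark blob px [285.75 138.75] 12 r 0.039 az 1.274Traceback (most recent call last):
  File "<stdin>", line 4, in <module>
  File "h.py", line 47, in dial
    cr,sr=cen(((H<6)|(H>174))&(S>130)&hm); R=ray(d,cr,zz)[0]
          ~~~^^^^^^^^^^^^^^^^^^^^^^^^^^^^
  File "h.py", line 33, in cen
    n,l,st,c=cv2.connectedComponentsWithStats(m.astype(np.uint8)); i=1+np.argmax(st[1:,4]); return c[i],st[i]
                                                                       ~~~~~~~~~^^^^^^^^^^
    return _wrapfunc(a, 'argmax', axis=axis, out=out, **kwds)
    return bound(*args, **kwds)
ValueError: attempt to get argmax of an empty sequence
```

>>> send_rows:
  motion:
    - [[0,-0.94,0,0,0.25,0,-1],[0,-0.94,0,0,0.25,0,-1],[0,-0.94,0,0,0.25,0,-1],[0,-0.94,0,0,0.25,0,-1],[0,-0.94,0,0,0.25,0,-1]]

```text
clock: 4.4
tool_pos: [0.4113, 0.1832, 0.2875]
eef_rot: [0.261, -0.657, 0.658, -0.261]
contact_force: [0.5, -0.1, -0.1]
opening: 0.993
```

>>> send_rows:
  motion:
    - [[0,-0.94,0,0,0.25,0,-1],[0,-0.94,0,0,0.25,0,-1],[0,-0.94,0,0,0.25,0,-1],[0,-0.94,0,0,0.25,0,-1],[0,-0.94,0,0,0.25,0,-1]]

```text
clock: 4.82
tool_pos: [0.4113, 0.1831, 0.2625]
eef_rot: [0.379, -0.597, 0.597, -0.379]
contact_force: [-0.3, 0.1, -0.5]
opening: 1.001
```

>>> send_rows:
  motion:
    - [[0,-0.94,0,0,0.25,0,-1],[0,-0.94,0,0,0.25,0,-1],[0,-0.94,0,0,0.25,0,-1],[0,-0.94,0,0,0.25,0,-1],[0,-0.94,0,0,0.25,0,-1]]

```text
clock: 5.23
tool_pos: [0.4114, 0.1831, 0.2375]
eef_rot: [0.484, -0.516, 0.516, -0.484]
contact_force: [1.2, -0.3, 0.0]
opening: 1.001
```

>>> send_rows:
  motion:
    - [[0,-0.94,0,0,0.25,0,-1],[0,-0.94,0,0,0.25,0,-1],[0,-0.94,0,0,0.25,0,-1],[0,-0.94,0,0,0.25,0,-1],[0,-0.94,0,0,0.25,0,-1]]

```text
clock: 5.65
tool_pos: [0.4114, 0.1831, 0.2125]
eef_rot: [0.572, -0.416, 0.416, -0.572]
contact_force: [-1.1, -0.7, 0.0]
opening: 1.002
```

>>> send_rows:
  motion:
    - [[0,-0.94,0,0,0.25,0,-1],[0,-0.94,0,0,0.25,0,-1],[0,-0.94,0,0,0.25,0,-1],[0,-0.94,0,0,0.25,0,-1],[0,-0.94,0,0,0.25,0,-1]]

```text
clock: 6.07
tool_pos: [0.4115, 0.1831, 0.1875]
eef_rot: [0.64, -0.302, 0.302, -0.639]
contact_force: [0.4, -1.6, 0.2]
opening: 1.0
```

```bash
python3 - <<'E'
from h import *
s=get_state();print(s["clock"],s["tool_pos"],s["q"].round(2)); print(tool(s).round(3), np.arctan2(*tool(s)[1::-1,0]))
plan([.4136,.1966,.0845])
d=snap("wrist");save(d,"w3")
E
```

```text
6.0667 [0.41148979 0.18313507 0.18748159] [-0.1   0.65 -0.67  2.13  0.73  0.6  -0.61]
[[ 0.635  0.     0.772]
 [-0.772 -0.001  0.635]
 [ 0.001 -1.    -0.   ]] -0.8827216115622543
shift units [-0.46  5.15  0.51]
```

View pics/w3.png

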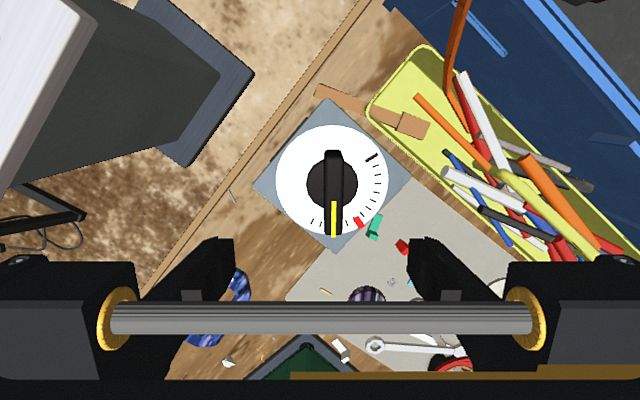

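```bash
python3 - <<'E'
from h import *
d=snap("wrist")
for z in (.055,.06,.065): C=dial(d,(265,115,400,245),z)
plan([C[0],C[1],.0845])
E
```

```text
ell (332.3446044921875, 179.57501220703125) (109.6623306274414, 113.23932647705078) C [0.4138 0.1961] r 0.0486 red px [359.04054054 222.48648649] r 0.0439 az -0.297
yellow mean [0.4222 0.1859] dir az -0.881 az of mean -0.886
dark blob px [372.33333333 157.63636364] 33 r 0.0395 az 1.263
dark blob px [378.5 184. ] 6 r 0.0396 az 0.656
dark blob px [374.  200.8] 5 r 0.04 az 0.267
ell (332.3446044921875, 179.57501220703125) (109.6623306274414, 113.23932647705078) C [0.4129 0.197 ] r 0.0476 red px [359.04054054 222.48648649] r 0.0431 az -0.297
yellow mean [0.4222 0.1859] dir az -0.881 az of mean -0.873
dark blob px [372.33333333 157.63636364] 33 r 0.0388 az 1.263
dark blob px [378.5 184. ] 6 r 0.0389 az 0.656
dark blob px [374.  200.8] 5 r 0.0393 az 0.267
ell (332.3446044921875, 179.57501220703125) (109.6623306274414, 113.23932647705078) C [0.4119 0.1978] r 0.0467 red px [359.04054054 222.48648649] r 0.0423 az -0.297
yellow mean [0.4222 0.1859] dir az -0.881 az of mean -0.862
dark blob px [372.33333333 157.63636364] 33 r 0.038 az 1.263
dark blob px [378.5 184. ] 6 r 0.0381 az 0.656
dark blob px [374.  200.8] 5 r 0.0385 az 0.267
shift units [-0.55  5.13  0.51]
```

>>> send_rows:
  motion:
    - [[0,0,0,-0.25,0.6,0.25,-1],[0,0,0,-0.25,0.6,0.25,-1],[0,0,0,0,0.98,0,-1],[0,0,0,0,0.98,0,-1],[0,0,0,0,0.9,0,-1]]

```text
clock: 6.58
tool_pos: [0.4131, 0.1978, 0.106]
eef_rot: [-0.638, 0.304, -0.304, 0.639]
contact_force: [0.1, 0.4, -1.0]
opening: 0.996
```

>>> send_rows:
  motion:
    - [[0,0,0,0,0.9,0,-1],[0,0,0,0,0.12,0,1],[0,0,0,0,0,0,1],[0,0,0,0,0,0,1],[0,0,0,0,0,0,1]]
  force: 20

```text
clock: 7.0
tool_pos: [0.4131, 0.1984, 0.0871]
eef_rot: [-0.638, 0.303, -0.303, 0.639]
contact_force: [-0.3, 0.7, -0.4]
opening: 0.722
```

>>> send_rows:
  motion:
    - [[0,0,0,0,0,0,1],[0,0,0,0,0,0,1],[0,0,0,0,0,0,1],[0,0,0,0,0,0,1],[0,0,0,0,0,0,1]]

```text
clock: 7.42
tool_pos: [0.4126, 0.1982, 0.0863]
eef_rot: [-0.639, 0.303, -0.303, 0.639]
contact_force: [0.6, 0.2, 0.6]
opening: 0.342
```

```bash
python3 - <<'E'
from h import *
s=get_state();print(s["clock"],s["tool_pos"],s["q"].round(2),s["opening"],s["contact_force"],s["moment"])
E
```

```text
7.4167 [0.41260164 0.19821756 0.08626216] [-0.3   0.82 -0.4   2.18  1.03  0.34 -0.9 ] 0.34184094693358474 [0.61502669 0.22862711 0.60925548] [ 0.03692323 -0.15547288 -0.01944012]
```

>>> send_rows:
  motion:
    - [[0,0,0,0,0,0,1],[0,0,0,0,0,0,1],[0,0,0,0,0,0,1],[0,0,0,0,0,0,1],[0,0,0,0,0,0,1]]

```text
clock: 7.83
tool_pos: [0.4116, 0.1974, 0.086]
eef_rot: [0.64, -0.303, 0.303, -0.638]
contact_force: [-3.6, -1.9, 3.2]
opening: 0.16
```

>>> send_rows:
  motion:
    - [[0,-0.3,0,0,0,0,1],[0,-0.6,0,0,0,0,1],[0,-0.9,0,0,0,0,1],[0,-0.9,0,0,0,0,1],[0,-0.9,0,0,0,0,1]]

```text
clock: 8.25
tool_pos: [0.4112, 0.197, 0.086]
eef_rot: [0.677, -0.207, 0.206, -0.675]
contact_force: [-5.2, -4.0, 6.1]
opening: 0.158
```

```bash
python3 - <<'E'
from h import *
s=get_state();print(s["clock"],s["tool_pos"],s["q"].round(2),s["opening"],s["contact_force"],s["moment"], np.arctan2(*tool(s)[1::-1,0]))
E
```

```text
8.25 [0.41117987 0.19700373 0.08603746] [-0.26  0.83 -0.48  2.18  1.09  0.39 -0.67] 0.15822291283235515 [-5.21881261 -3.97768108  6.09163547] [-0.70980722  0.99990335 -0.01309877] -0.5922325344875995
```

>>> send_rows:
  motion:
    - [[0,-0.95,0,0,0,0,1],[0,-0.95,0,0,0,0,1],[0,-0.95,0,0,0,0,1],[0,-0.95,0,0,0,0,1],[0,-0.95,0,0,0,0,1]]

```text
clock: 8.67
tool_pos: [0.4109, 0.1962, 0.086]
eef_rot: [0.705, -0.076, 0.074, -0.702]
contact_force: [-6.0, -4.4, 6.3]
opening: 0.159
```

>>> send_rows:
  motion:
    - [[0,-0.95,0,0,0,0,1],[0,-0.95,0,0,0,0,1],[0,-0.95,0,0,0,0,1],[0,-0.95,0,0,0,0,1],[0,-0.95,0,0,0,0,1]]

```text
clock: 9.08
tool_pos: [0.4109, 0.1955, 0.086]
eef_rot: [0.706, 0.058, -0.06, -0.703]
contact_force: [-4.6, -6.0, 9.1]
opening: 0.158
```

>>> send_rows:
  motion:
    - [[0,-0.95,0,0,0,0,1],[0,-0.95,0,0,0,0,1],[0,-0.95,0,0,0,0,1],[0,-0.95,0,0,0,0,1],[0,-0.95,0,0,0,0,1]]

```text
clock: 9.5
tool_pos: [0.4111, 0.1948, 0.086]
eef_rot: [0.683, 0.189, -0.192, -0.679]
contact_force: [-5.3, -8.2, 8.8]
opening: 0.156
```

```bash
python3 - <<'E'
from h import *
s=get_state();print(s["clock"],s["tool_pos"],s["q"].round(2),s["opening"],s["contact_force"],s["moment"], np.arctan2(*tool(s)[1::-1,0]))
d=snap("wrist");save(d,"w4")
E
```

```text
9.5 [0.41111239 0.19476639 0.08598798] [-0.12  0.89 -0.72  2.17  1.22  0.58  0.34] 0.15643489059184498 [-5.33951466 -8.21603914  8.84451976] [-1.45487967  0.92076773 -0.09475076] 0.5463227473294521
```

View pics/w4.png

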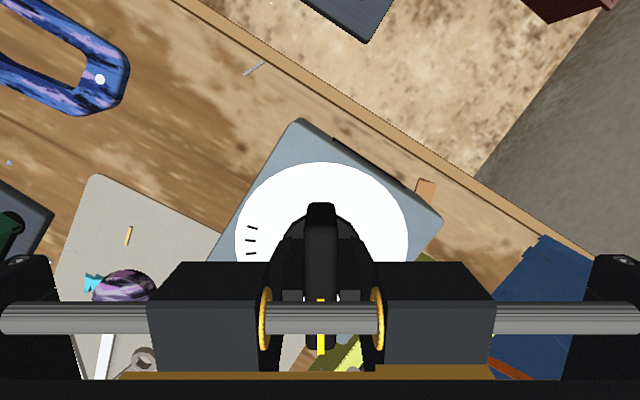

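>>> send_rows:
  motion:
    - [[0,-0.95,0,0,0,0,1],[0,-0.95,0,0,0,0,1],[0,-0.95,0,0,0,0,1],[0,-0.95,0,0,0,0,1],[0,-0.95,0,0,0,0,1]]

```text
clock: 9.97
tool_pos: [0.4116, 0.1942, 0.086]
eef_rot: [0.635, 0.314, -0.317, -0.63]
contact_force: [-3.4, -8.6, 10.0]
opening: 0.157
```

>>> send_rows:
  motion:
    - [[0,-0.95,0,0,0,0,1],[0,-0.9,0,0,0,0,1],[0,-0.9,0,0,0,0,1],[0,-0.7,0,0,0,0,1],[0,-0.5,0,0,0,0,1]]

```text
clock: 10.38
tool_pos: [0.4122, 0.1939, 0.086]
eef_rot: [0.578, 0.409, -0.413, -0.573]
contact_force: [-2.9, -9.4, 10.8]
opening: 0.163
```

```bash
python3 - <<'E'
from h import *
s=get_state();print(s["clock"],s["tool_pos"],s["q"].round(2),s["opening"],s["contact_force"],s["moment"], np.arctan2(*tool(s)[1::-1,0]))
E
```

```text
10.3833 [0.412202   0.19386262 0.0859841 ] [-0.06  0.93 -0.82  2.17  1.25  0.67  1.  ] 0.16326760825800404 [-2.89910839 -9.35583679 10.78625749] [-1.76934476  0.51507652 -0.04484318] 1.2400211265061856
```

>>> send_rows:
  motion:
    - [[0,-0.4,0,0,0,0,1],[0,-0.4,0,0,0,0,1],[0,0,0,0,0,0,1],[0,0,0,0,0,0,1],[0,0,0,0,0,0,1]]

```text
clock: 10.8
tool_pos: [0.4123, 0.194, 0.0859]
eef_rot: [0.565, 0.426, -0.43, -0.561]
contact_force: [-3.2, -9.7, 9.3]
opening: 0.16
```

```bash
python3 - <<'E'
from h import *
s=get_state();print(s["clock"],s["tool_pos"],s["q"].round(2),s["opening"],s["contact_force"],s["moment"], np.arctan2(*tool(s)[1::-1,0]))
E
```

```text
10.8 [0.4122963  0.19396148 0.08594867] [-0.06  0.93 -0.83  2.17  1.26  0.68  1.06] 0.1604217785738304 [-3.18286273 -9.65728776  9.32489974] [-1.70762444  0.53718086 -0.34812464] 1.2998993645938874
```

>>> send_rows:
  motion:
    - [[0,0.2,0,0,0,0,-1],[0,0,0,0,0,0,-1],[0,0,0,0,0,0,-1],[0,0,0,0,-0.9,0,-1],[0,0,0,0,-0.9,0,-1]]

```text
clock: 11.22
tool_pos: [0.4123, 0.1989, 0.122]
eef_rot: [-0.565, -0.424, 0.425, 0.566]
contact_force: [-0.7, 0.1, 0.4]
opening: 0.51
```

>>> send_rows:
  motion:
    - [[0,0,0,0,-0.9,0,-1],[0,0,0,0,-0.9,0,-1],[0,0,0,0,-0.9,0,-1],[0,0,0,0,-0.9,0,-1],[0,0,0,0,-0.9,0,-1]]

```text
clock: 11.63
tool_pos: [0.4128, 0.199, 0.2131]
eef_rot: [-0.565, -0.425, 0.424, 0.566]
contact_force: [0.2, 0.3, -0.1]
opening: 0.888
```

```bash
python3 - <<'E'
from h import *
s=get_state();print(s["clock"],s["tool_pos"],s["q"].round(2),s["opening"],s["contact_force"],s["moment"], np.arctan2(*tool(s)[1::-1,0]))
d=snap("wrist");save(d,"w5")
E
```

```text
11.6333 [0.41276711 0.19901828 0.21314806] [ 0.07  0.73 -1.04  2.07  0.86  0.85  1.38] 0.8879338673416572 [ 0.24316011  0.28775826 -0.10575299] [ 0.16414643 -0.09317511  0.01549151] 1.2883580058807966
```

View pics/w5.png

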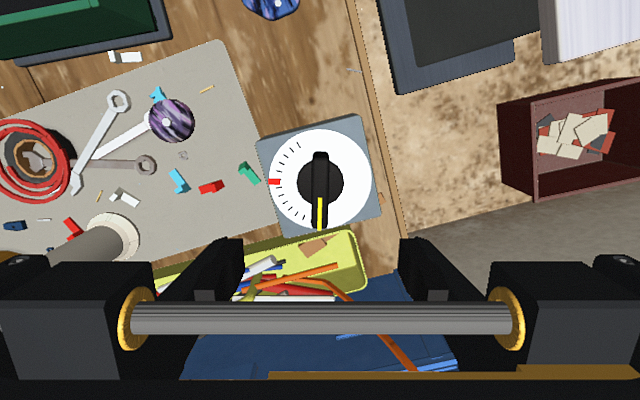

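```bash
cat >> h.py <<'E'
def blanks(d,boxes,zz=.011):
    h=hsv(d);H,S,V=h[...,0],h[...,1],h[...,2]
    for nm,(x0,y0,x1,y1) in boxes.items():
        reg=np.zeros(H.shape,bool); reg[y0:y1,x0:x1]=1
        m=((H>105)&(H<170)&(S>45)) if nm!='w' else ((V>170)&(S<75)&~((H<30)&(S>50)))
        m=(m&reg).astype(np.uint8); m=cv2.morphologyEx(m,cv2.MORPH_CLOSE,np.ones((3,3)))
        cs,_=cv2.findContours(m,0,cv2.CHAIN_APPROX_NONE); k=max(cs,key=cv2.contourArea)[:,0,:]
        P=ray(d,k,zz)[:,:2]
        (c,sz,a)=cv2.minAreaRect((P*1000).astype(np.float32))
        u=np.linalg.svd(P-P.mean(0))[2][0]
        print(nm,"ctr",np.round(c,1),"size",np.round(sz,1),"rect ang",round(a,1),"long az",np.degrees(np.arctan2(u[1],u[0])).round(1))
E
python3 - <<'E'
from h import *
d=snap("top")
blanks(d,dict(a=(250,243,300,276),v=(302,250,345,278),w=(346,248,392,278),b=(392,244,438,274)))
h=hsv(d);H,S,V=h[...,0],h[...,1],h[...,2]
m=((H>55)&(H<95)&(S>80)).astype(np.uint8); m[:,:250]=0;m[:160]=0;m[240:]=0;m[:,340:]=0
cs,_=cv2.findContours(m,0,1);k=np.vstack([c for c in cs if len(c)>5])[:,0,:]
r=cv2.minAreaRect((ray(d,k,.105)[:,:2]*1000).astype(np.float32)); print("tub",r)
m=((V>175)&(S<40)).astype(np.uint8); m[:,:340]=0;m[:160]=0;m[230:]=0;m[:,425:]=0
cs,_=cv2.findContours(m,0,1);k=max(cs,key=cv2.contourArea)[:,0,:]
r=cv2.minAreaRect((ray(d,k,.018)[:,:2]*1000).astype(np.float32)); print("lid",r)
m=(((H<6)|(H>174))&(S>180)).astype(np.uint8); m[:,:270]=0;m[:140]=0;m[170:]=0;m[:,325:]=0
c,st=cen(m); print("bar",c,st,ray(d,c,.141+.055))
E
```

```text
a ctr [416.2 -57.6] size [61.5 26.8] rect ang 27.2 long az -154.1
v ctr [ 397.8 -148.5] size [43.5 96.5] rect ang 1.3 long az 95.4
w ctr [ 407.1 -289. ] size [109.6  48.5] rect ang 83.1 long az -95.4
b ctr [ 419.8 -420.1] size [ 58.2 114.3] rect ang 1.3 long az 91.9
tub ((575.8028564453125, -62.215614318847656), (162.09153747558594, 156.6814727783203), 83.44482421875)
lid ((606.8191528320312, -334.1541748046875), (161.49856567382812, 149.03762817382812), 87.274658203125)
bar [293.24698795 151.58433735] [276 147  38  10 166] [[ 0.68740753 -0.07117874  0.196     ]]
```

>>> send_rows:
  motion:
    - [[0,1,0,0,-0.2,0,-1],[0,1,0,0,-0.2,0,-1],[0,1,0,0,-0.2,0,-1],[0,1,0,0,-0.2,0,-1],[0,1,0,0,-0.2,0,-1]]

```text
clock: 12.15
tool_pos: [0.4126, 0.1984, 0.2316]
eef_rot: [-0.639, -0.302, 0.303, 0.639]
contact_force: [0.1, 0.1, 0.4]
opening: 0.999
```

>>> send_rows:
  motion:
    - [[0,1,0,0,-0.2,0,-1],[0,1,0,0,-0.2,0,-1],[0,1,0,0,-0.2,0,-1],[0,1,0,0,-0.2,0,-1],[0,1,0,0,-0.2,0,-1]]

```text
clock: 12.57
tool_pos: [0.4126, 0.1984, 0.2516]
eef_rot: [-0.686, -0.169, 0.17, 0.687]
contact_force: [0.0, -0.5, 0.1]
opening: 1.005
```

>>> send_rows:
  motion:
    - [[0,1,0,0,0,0,-1],[0,1,0,0,0,0,-1],[0,1,0,0,0,0,-1],[0,1,0,0,0,0,-1],[0,1,0,0,0,0,-1]]

```text
clock: 12.98
tool_pos: [0.4126, 0.1984, 0.2514]
eef_rot: [0.706, 0.03, -0.03, -0.706]
contact_force: [0.2, -0.1, 0.1]
opening: 1.002
```

>>> send_rows:
  motion:
    - [[0,1,0,0,0,0,-1],[0,1,0,0,0,0,-1],[0,1,0,0,0,0,-1],[0,1,0,0,0,0,-1],[0,1,0,0,0,0,-1]]

```text
clock: 13.4
tool_pos: [0.4126, 0.1984, 0.2514]
eef_rot: [0.698, -0.111, 0.111, -0.698]
contact_force: [0.7, -0.5, -0.4]
opening: 1.001
```

>>> send_rows:
  motion:
    - [[0,1,0,0,0,0,-1],[0,1,0,0,0,0,-1],[0,1,0,0,0,0,-1],[0,1,0,0,0,0,-1],[0,1,0,0,0,0,-1]]

```text
clock: 13.82
tool_pos: [0.4125, 0.1984, 0.2514]
eef_rot: [0.662, -0.248, 0.248, -0.662]
contact_force: [0.2, 0.4, -0.5]
opening: 1.001
```

>>> send_rows:
  motion:
    - [[0,1,0,0,0,0,-1],[0,1,0,0,0,0,-1],[0,1,0,0,0,0,-1],[0,1,0,0,0,0,-1],[0,1,0,0,0,0,-1]]

```text
clock: 14.23
tool_pos: [0.4125, 0.1984, 0.2514]
eef_rot: [0.6, -0.374, 0.374, -0.6]
contact_force: [0.5, -0.2, -0.6]
opening: 1.001
```

>>> send_rows:
  motion:
    - [[0,1,0,0,0,0,-1],[0,1,0,0,0,0,-1],[0,1,0,0,0,0,-1],[0,1,0,0,0,0,-1],[0,0.75,0,0,0,0,-1]]

```text
clock: 14.65
tool_pos: [0.4125, 0.1984, 0.2514]
eef_rot: [0.519, -0.481, 0.481, -0.518]
contact_force: [-0.1, -0.9, -0.5]
opening: 1.0
```

```bash
python3 - <<'E'
from h import *
s=get_state();print(s["clock"],s["tool_pos"],s["q"].round(2),np.degrees(np.arctan2(*tool(s)[1::-1,0])))
print(tool(s).round(3));plan([.41,-.02,.25])
E
```

```text
14.65 [0.41254114 0.19835773 0.25140793] [-0.35  0.49 -0.3   2.05  0.23  0.64 -0.73] -85.68406842897468
[[ 0.075 -0.     0.997]
 [-0.997 -0.001  0.075]
 [ 0.001 -1.    -0.   ]]
shift units [10.88  0.08 -0.95]
```

>>> send_rows:
  motion:
    - [[0,0,0,1,0,-0.1,-1],[0,0,0,1,0,-0.1,-1],[0,0,0,1,0,-0.1,-1],[0,0,0,1,0,-0.1,-1],[0,0,0,1,0,-0.1,-1]]

```text
clock: 15.07
tool_pos: [0.4103, 0.097, 0.2515]
eef_rot: [0.52, -0.48, 0.48, -0.519]
contact_force: [-0.4, 0.1, -0.8]
opening: 1.0
```

>>> send_rows:
  motion:
    - [[0,0,0,1,0,-0.1,-1],[0,0,0,1,0,-0.1,-1],[0,0,0,1,0,-0.1,-1],[0,0,0,1,0,-0.1,-1],[0,0,0,1,0,-0.1,-1]]

```text
clock: 15.48
tool_pos: [0.4082, -0.0036, 0.2515]
eef_rot: [0.52, -0.48, 0.48, -0.519]
contact_force: [0.2, 0.5, -0.4]
opening: 0.997
```

```bash
python3 - <<'E'
from h import *
s=get_state();print(s["clock"],s["tool_pos"],s["q"].round(2),np.degrees(np.arctan2(*tool(s)[1::-1,0])))
d=snap("wrist");save(d,"w6")
d=snap("top");save(d,"t6",(170,130,450,290),2.8)
E
```

```text
15.4833 [ 0.40818693 -0.00355967  0.25154498] [ 0.12  0.43 -0.33  2.18  0.25  0.57 -0.31] -85.45419078852414
```

View pics/w6.png

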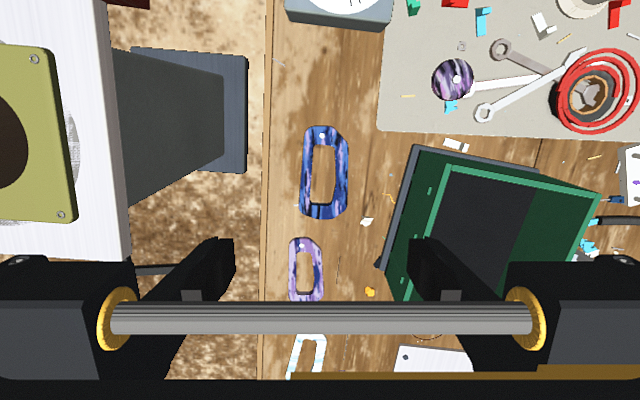

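View pics/t6.png

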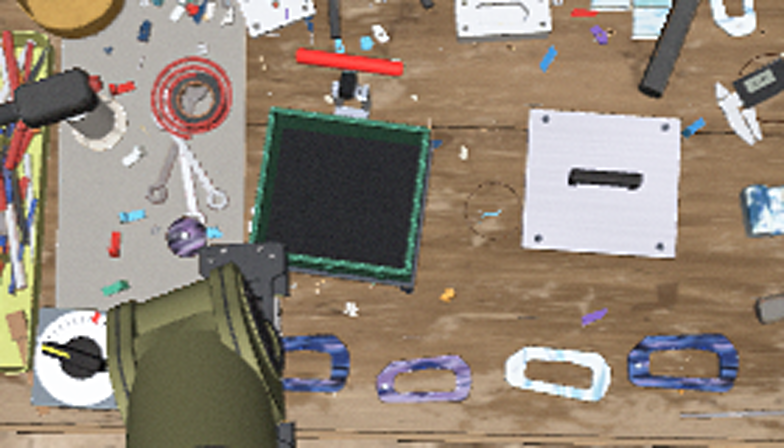

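```bash
python3 - <<'E'
from h import *
d=snap("wrist")
blanks(d,dict(a=(290,115,360,228),v=(278,230,332,310)))
s=get_state();R=tool(s);print(s["tool_pos"])
E
```

```text
a ctr [413.  -11.8] size [ 58.2 112.9] rect ang 2.0 long az -86.3
v ctr [ 400.3 -144.4] size [46.  96.3] rect ang 2.6 long az -86.6
[ 0.40808253 -0.00373696  0.25157301]
```

```bash
cat >> h.py <<'E'
def prof(d,nm,c,az,rng=.008,zz=.011):
    """classify ring / not along width through centre c (m); az = long axis"""
    h=hsv(d);H,S,V=h[...,0],h[...,1],h[...,2]
    m=((H>105)&(H<170)&(S>45)) if nm!='w' else ((V>170)&(S<75)&~((H<30)&(S>50)))
    u=np.array([np.cos(az),np.sin(az)]); w=np.array([-u[1],u[0]]); 
    if w[0]<0:w=-w
    for o in (-rng,0,rng):
        t=np.arange(-.04,.0401,.001); X=np.c_[c+o*u+t[:,None]*w,np.full(len(t),zz)]
        p=np.round(proj(d,X)).astype(int); v=m[p[:,1],p[:,0]]
        print("".join("#" if q else "." for q in v))
E
python3 - <<'E'
from h import *
d=snap("wrist")
prof(d,'a',np.array([.413,-.012]),np.radians(-87))
prof(d,'v',np.array([.4003,-.1444]),np.radians(-87),.008)
save(d,"w7",(270,110,370,310),3)
E
```

```text
.............############.............................##############.............
............#############.............................###############............
............############...............................##############............
.......................####......................########..#.....................
......................#####.......................############...................
.....................######........................###########...................
```

View pics/w7.png

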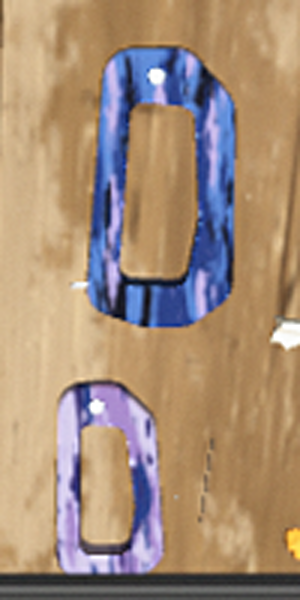

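>>> send_rows:
  motion:
    - [[0,0.83,0,0,0,0,0.4],[0,0,0,0.4,1,-0.86,0.4],[0,0,0,0,1,0,0.4],[0,0,0,0,1,0,0.4],[0,0,0,0,1,0,0.4]]
  force: 25

```text
clock: 16.1
tool_pos: [0.3915, -0.0092, 0.1714]
eef_rot: [-0.503, 0.496, -0.496, 0.504]
contact_force: [0.8, 0.2, 0.3]
opening: 0.648
```

>>> send_rows:
  motion:
    - [[0,0,0,0,1,0,0.4],[0,0,0,0,1,0,0.4],[0,0,0,0,1,0,0.4],[0,0,0,0,1,0,0.4],[0,0,0,0,0,0,0.4]]

```text
clock: 16.52
tool_pos: [0.3923, -0.0096, 0.1055]
eef_rot: [0.506, -0.497, 0.495, -0.503]
contact_force: [0.3, -0.4, -0.2]
opening: 0.303
```

```bash
python3 - <<'E'
from h import *
d=snap("wrist");s=d["s"];print(s["clock"],s["tool_pos"],s["opening"],s["q"].round(2),np.degrees(np.arctan2(*tool(s)[1::-1,0])))
save(d,"w8")
E
```

```text
16.5167 [ 0.39226477 -0.00962451  0.10548638] 0.302940177685754 [-0.07  0.74 -0.04  2.37  0.62  0.05 -0.7 ] -89.05525010159215
```

View pics/w8.png

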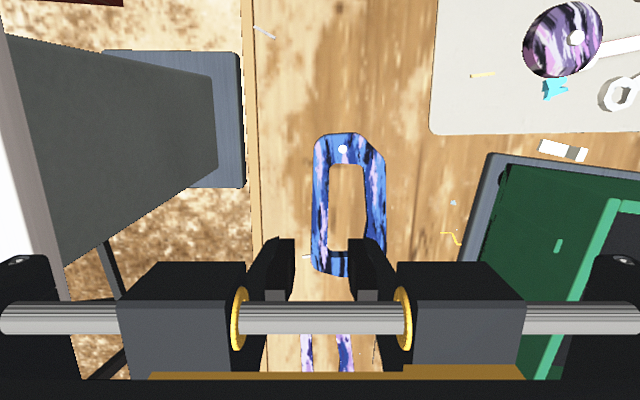

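>>> send_rows:
  motion:
    - [[0,0,0,0,-1,0,-1],[0,0,0,0,-1,0,-1],[0,0,0,0.5,-1,0,-1],[0,0,0,1,-0.5,0,-1],[0,0,0,1,0,0.1,-1]]

```text
clock: 16.98
tool_pos: [0.396, -0.0603, 0.1799]
eef_rot: [-0.503, 0.496, -0.497, 0.504]
contact_force: [0.3, -0.5, 0.4]
opening: 0.658
```

>>> send_rows:
  motion:
    - [[0,0,0,1,0,0.1,-1],[0,0,0,1,0,0.1,-1],[0,0,0,1,0,0.1,-1],[0,0,0,1,0,0.1,-1],[0,0,0,1,0,0.1,-1]]

```text
clock: 17.4
tool_pos: [0.4066, -0.161, 0.1783]
eef_rot: [0.504, -0.497, 0.496, -0.503]
contact_force: [-0.5, -0.5, 0.3]
opening: 1.003
```

>>> send_rows:
  motion:
    - [[0,0,0,1,0,0.1,-1],[0,0,0,1,0,0.1,-1],[0,0,0,1,0,0.1,-1],[0,0,0,1,0,0.1,-1],[0,0,0,1,0,0.1,-1]]

```text
clock: 17.82
tool_pos: [0.4179, -0.2607, 0.1785]
eef_rot: [0.504, -0.497, 0.496, -0.503]
contact_force: [0.3, -0.5, -0.6]
opening: 1.001
```

>>> send_rows:
  motion:
    - [[0,0,0,1,0,0.1,-1],[0,0,0,1,0,0.1,-1],[0,0,0,0.5,0,0,-1],[0,0,0,0,0,0,-1],[0,0,0,0,0,0,-1]]

```text
clock: 18.23
tool_pos: [0.422, -0.3099, 0.1779]
eef_rot: [0.504, -0.497, 0.496, -0.502]
contact_force: [-0.2, 0.3, 0.1]
opening: 1.002
```

```bash
python3 - <<'E'
from h import *
d=snap("wrist");s=d["s"];print(s["clock"],s["tool_pos"],s["opening"],s["q"].round(2),np.degrees(np.arctan2(*tool(s)[1::-1,0])))
save(d,"w9")
E
```

```text
18.2333 [ 0.42201228 -0.30992733  0.17788726] 1.0024951785825964 [ 0.83  0.7  -0.48  1.93  0.53  0.63  0.03] -89.30955050816567
```

View pics/w9.png

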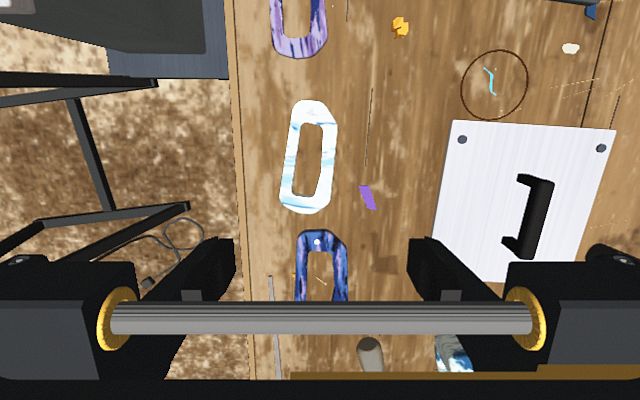

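```bash
python3 - <<'E'
from h import *
d=snap("wrist")
blanks(d,dict(w=(270,90,345,225),b=(285,226,365,305)))
E
```

```text
w ctr [ 412.1 -288.1] size [108.6  50.2] rect ang 80.8 long az -95.8
b ctr [ 422.9 -400.8] size [57.9 83.7] rect ang 0.9 long az -83.1
```

>>> send_rows:
  motion:
    - [[0,0.9,0,0,0.5,0,-1],[0,0.85,0,0,0.8,0,-1],[0,0,0,-0.5,0.9,-0.36,-1],[0,0,0,-0.5,0.9,-0.36,-1],[0,0,0,0,1,0,-1]]
  force: 25

```text
clock: 18.75
tool_pos: [0.4092, -0.2857, 0.0955]
eef_rot: [-0.469, 0.531, -0.529, 0.467]
contact_force: [-0.6, -0.1, -0.4]
opening: 0.999
```

>>> send_rows:
  motion:
    - [[0,0,0,0,1,0,-1],[0,0,0,0,1,0,-1],[0,0,0,0,1,0,-1],[0,0,0,0,0.7,0,-1],[0,0,0,0,0.3,0,-1]]

```text
clock: 19.17
tool_pos: [0.4096, -0.2874, 0.0143]
eef_rot: [-0.469, 0.532, -0.529, 0.467]
contact_force: [-10.8, 6.4, 68.0]
opening: 1.003
```

```bash
python3 - <<'E'
from h import *
d=snap("wrist");s=d["s"];print(s["clock"],s["tool_pos"],s["opening"],s["q"].round(2),np.degrees(np.arctan2(*tool(s)[1::-1,0])),s["contact_force"])
save(d,"w10")
E
```

```text
19.1667 [ 0.40957909 -0.28741288  0.01430568] 1.0031923587771698 [ 0.59  0.96 -0.12  2.07  0.7   0.16 -0.3 ] -97.18617993451284 [-10.82518922   6.42119211  67.97543705]
```

View pics/w10.png

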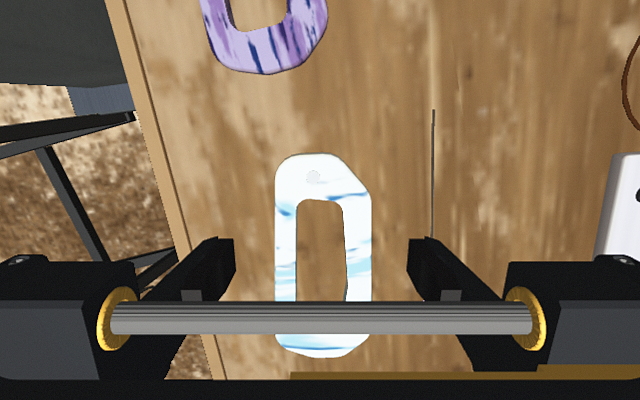

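>>> send_rows:
  motion:
    - [[0,0,0,0,-0.25,0,-1],[0,0,0,0,0,0,1],[0,0,0,0,0,0,1],[0,0,0,0,0,0,1],[0,0,0,0,0,0,1]]

```text
clock: 19.63
tool_pos: [0.4099, -0.2898, 0.0208]
eef_rot: [-0.468, 0.531, -0.531, 0.466]
contact_force: [0.3, 0.3, -0.3]
opening: 0.72
```

>>> send_rows:
  motion:
    - [[0,0,0,0,0,0,1],[0,0,0,0,0,0,1],[0,0,0,0,0,0,1],[0,0,0,0,0,0,1],[0,0,0,0,0,0,1]]

```text
clock: 20.05
tool_pos: [0.4097, -0.2898, 0.0206]
eef_rot: [-0.468, 0.531, -0.531, 0.466]
contact_force: [-0.5, -0.2, 2.1]
opening: 0.542
```

>>> send_rows:
  motion:
    - [[0,0,0,0,-0.6,0,1],[0,0,0,0,-1,0,1],[0,-0.6,0,0,-1,0,1],[0,-1,0,0,-1,0,1],[0,-1,0,0,-1,0,1]]

```text
clock: 20.47
tool_pos: [0.4097, -0.2895, 0.1134]
eef_rot: [0.522, -0.479, 0.478, -0.519]
contact_force: [-0.1, 0.3, -1.1]
opening: 0.543
```

>>> send_rows:
  motion:
    - [[0,-1,0,0,-1,0,1],[0,-1,0,0,-1,0,1],[0,-1,0,0,-1,0,1],[0,-1,0,0,-0.8,0,1],[0,-1,0,0,0,0,1]]

```text
clock: 20.88
tool_pos: [0.4115, -0.29, 0.1912]
eef_rot: [0.606, -0.365, 0.367, -0.604]
contact_force: [0.1, -1.0, -0.2]
opening: 0.541
```

>>> send_rows:
  motion:
    - [[0,-1,0,0,0,0,1],[0,-1,0,0,0,0,1],[0,-1,0,0,0,0,1],[0,-1,0,0,0,0,1],[0,-1,0,0,0,0,1]]

```text
clock: 21.3
tool_pos: [0.4098, -0.2894, 0.1883]
eef_rot: [0.667, -0.239, 0.237, -0.665]
contact_force: [0.1, -0.2, 0.3]
opening: 0.539
```

>>> send_rows:
  motion:
    - [[0,-1,0,0,0,0,1],[0,-1,0,0,0,0,1],[0,-1,0,0,0,0,1],[0,-1,0,0,0,0,1],[0,-1,0,0,0,0,1]]

```text
clock: 21.72
tool_pos: [0.4098, -0.2894, 0.1883]
eef_rot: [0.701, -0.102, 0.1, -0.699]
contact_force: [0.6, 0.2, -0.4]
opening: 0.543
```

```bash
python3 - <<'E'
from h import *
d=snap("wrist");s=d["s"];print(s["clock"],s["tool_pos"],s["opening"],s["q"].round(2),np.degrees(np.arctan2(*tool(s)[1::-1,0])),s["contact_force"])
save(d,"w11")
plan([.579,-.0625,.18])
E
```

```text
21.7167 [ 0.40978203 -0.28944787  0.18828538] 0.5433503827768416 [ 1.03  0.76 -0.85  1.98  0.81  0.79  0.98] -16.459448350508435 [ 0.55651767  0.15601125 -0.41601999]
shift units [ 4.94  0.36 13.27]
```

View pics/w11.png

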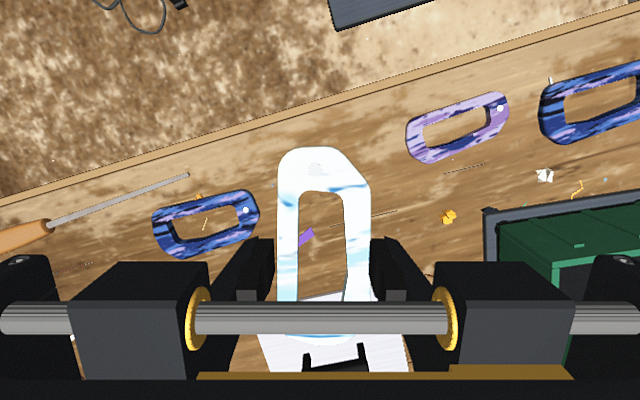

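>>> send_rows:
  motion:
    - [[0,-1,0,0,0,0,1],[0,-1,0,0,0,0,1],[0,-0.2,0,0,0,0.5,1],[0,0,0,0.5,0,0.9,1],[0,0,0,0.6,0,0.9,1]]

```text
clock: 22.18
tool_pos: [0.4366, -0.2457, 0.188]
eef_rot: [0.706, -0.044, 0.041, -0.705]
contact_force: [-0.1, 0.7, 0.2]
opening: 0.541
```

>>> send_rows:
  motion:
    - [[0,0,0,0.6,0,1,1],[0,0,0,0.6,0,1,1],[0,0,0,0.6,0,1,1],[0,0,0,0.6,0,1,1],[0,0,0,0.6,0,1,1]]

```text
clock: 22.6
tool_pos: [0.5089, -0.1519, 0.1879]
eef_rot: [0.707, -0.043, 0.04, -0.705]
contact_force: [0.0, -0.6, -0.3]
opening: 0.543
```

>>> send_rows:
  motion:
    - [[0,0,0,0.6,0,1,1],[0,0,0,0.6,0,1,1],[0,0,0,0.6,0,1,1],[0,0,0,0.6,0,1,1],[0,0,0,0.6,0,0.7,1]]

```text
clock: 23.02
tool_pos: [0.5793, -0.0639, 0.1878]
eef_rot: [0.706, -0.042, 0.04, -0.706]
contact_force: [0.0, -0.8, 0.2]
opening: 0.543
```

```bash
python3 - <<'E'
from h import *
d=snap("wrist");s=d["s"];print(s["clock"],s["tool_pos"],s["opening"],s["q"].round(2),np.degrees(np.arctan2(*tool(s)[1::-1,0])),s["contact_force"])
save(d,"w12")
plan([.579,-.0625,.18])
t=snap("top");save(t,"t12",(170,130,450,290),2.8)
E
```

```text
23.0167 [ 0.57930053 -0.06388395  0.18775235] 0.5431708673130247 [ 0.5   0.85 -0.86  1.74  0.78  0.94  0.77] -6.595235070833787 [ 0.03157665 -0.82775407  0.19284951]
shift units [-0.15  0.41 -0.11]
```

View pics/w12.png

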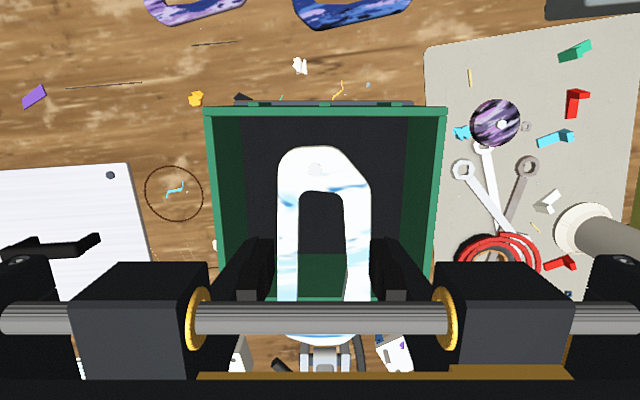

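View pics/t12.png

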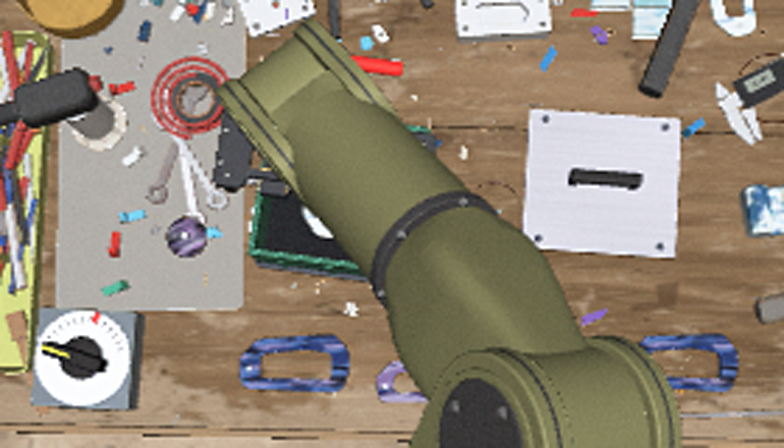

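```bash
python3 - <<'E'
from h import *
d=snap("wrist")
h=hsv(d);H,S,V=h[...,0],h[...,1],h[...,2]
g=(H>60)&(H<95)&(S>100)&(V>70)
for r in (109,112,150,200,240):
    x=np.where(g[r])[0]; print(r,x.min() if len(x) else None,x.max() if len(x) else None, ray(d,[(x.min(),r),(x.max(),r)],.105)[:,:2].round(4).tolist() if len(x) else "")
for c in (240,300,360,420):
    x=np.where(g[95:130,c])[0]+95; print(c,x.min(),x.max(),ray(d,[(c,x.min())],.105)[:,:2].round(4))
R=tool(d["s"]); print(R[:,0],R[:,2])
E
```

```text
109 200 445 [[0.5028, -0.1319], [0.5208, 0.0268]]
112 201 444 [[0.5047, -0.1316], [0.5226, 0.0262]]
150 205 440 [[0.5294, -0.1345], [0.5474, 0.0235]]
200 210 434 [[0.5646, -0.1387], [0.5826, 0.0191]]
240 214 430 [[0.5953, -0.1423], [0.6133, 0.0159]]
240 104 113 [[ 0.5027 -0.1054]]
300 104 113 [[ 0.5071 -0.0667]]
360 104 113 [[ 0.5114 -0.028 ]]
420 105 114 [[0.5165 0.0107]]
[ 9.93625662e-01 -1.12728536e-01 -5.65766682e-04] [0.11272926 0.99362465 0.00147071]
```

>>> send_rows:
  motion:
    - [[0,0,0,0.1,0.9,0.1,1],[0,0,0,0,1,0,1],[0,0,0,0,1,0,1],[0,0,0,0,1,0,1],[0,0,0,0,1,0,1]]

```text
clock: 23.58
tool_pos: [0.5796, -0.0672, 0.0886]
eef_rot: [0.707, -0.043, 0.04, -0.705]
contact_force: [-0.6, -0.3, 0.0]
opening: 0.54
```

>>> send_rows:
  motion:
    - [[0,0,0,0,0.5,0,1],[0,0,0,0,0,0,1],[0,0,0,0,0,0,-0.6],[0,0,0,0,0,0,-0.6],[0,0,0,0,0,0,-0.6]]

```text
clock: 24.0
tool_pos: [0.5816, -0.0657, 0.0809]
eef_rot: [0.707, -0.041, 0.041, -0.705]
contact_force: [0.7, -0.5, 0.2]
opening: 0.744
```

>>> send_rows:
  motion:
    - [[0,0,0,0,0,0,-0.6],[0,0,0,0,0,0,-0.6],[0,0,0,0,-1,0,-0.6],[0,0,0,0,-1,0,-0.6],[0,0,0,0,-1,0,-0.6]]

```text
clock: 24.42
tool_pos: [0.5809, -0.0656, 0.1405]
eef_rot: [0.707, -0.042, 0.039, -0.705]
contact_force: [0.1, -0.3, 0.3]
opening: 0.8
```

>>> send_rows:
  motion:
    - [[0,0,0,0,-1,0,-0.6],[0,0,0,0,-1,0,-1],[0,0,0,0,-0.4,0,-1],[0,0,0,0,0,0,-1],[0,0,0,0,0,0,-1]]

```text
clock: 24.83
tool_pos: [0.5811, -0.0658, 0.1874]
eef_rot: [0.707, -0.042, 0.04, -0.705]
contact_force: [-0.7, -0.2, 0.1]
opening: 1.0
```

```bash
python3 - <<'E'
from h import *
d=snap("wrist");s=d["s"];print(s["clock"],s["tool_pos"],s["opening"],s["q"].round(2),np.degrees(np.arctan2(*tool(s)[1::-1,0])),s["contact_force"])
save(d,"w13")
E
```

```text
24.8333 [ 0.58108946 -0.06582956  0.18743869] 0.9999557744312865 [ 0.5   0.85 -0.86  1.73  0.78  0.94  0.77] -6.603984393288782 [-0.74251913 -0.20147651  0.12511739]
```

View pics/w13.png

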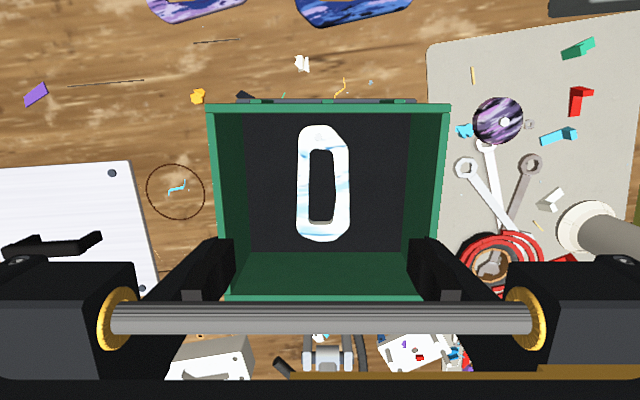

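>>> send_rows:
  motion:
    - [[0,0,0,-0.32,0,-0.97,-1],[0,0,0,-0.32,0,-0.97,-1],[0,0,0,-0.32,0,-0.97,-1],[0,0,0,-0.32,0,-0.97,-1],[0,0,0,-0.32,0,-0.97,-1]]

```text
clock: 25.3
tool_pos: [0.5369, -0.1591, 0.1863]
eef_rot: [0.707, -0.043, 0.039, -0.705]
contact_force: [1.1, -0.1, 0.1]
opening: 1.001
```

>>> send_rows:
  motion:
    - [[0,0,0,-0.32,0,-0.97,-1],[0,0,0,-0.32,0,-0.97,-1],[0,0,0,-0.32,0,-0.97,-1],[0,0,0,-0.32,0,-0.97,-1],[0,0,0,-0.32,0,-0.97,-1]]

```text
clock: 25.72
tool_pos: [0.494, -0.2517, 0.1867]
eef_rot: [0.706, -0.043, 0.039, -0.705]
contact_force: [-0.6, -0.5, -0.2]
opening: 1.0
```

>>> send_rows:
  motion:
    - [[0,0,0,-0.32,0,-0.97,-1],[0,0,0,-0.32,0,-0.97,-1],[0,0,0,-0.32,0,-0.97,-1],[0,0,0,-0.32,0,-0.97,-1],[0,0,0,-0.32,0,-0.97,-1]]

```text
clock: 26.13
tool_pos: [0.4511, -0.3442, 0.1869]
eef_rot: [0.706, -0.042, 0.039, -0.706]
contact_force: [-0.1, -0.6, 0.0]
opening: 1.003
```

>>> send_rows:
  motion:
    - [[0,0,0,-0.32,0,-0.97,-1],[0,0,0,-0.32,0,-0.97,-1],[0,0,0,-0.32,0,-0.97,-1],[0,0.8,0,0,0,0,-1],[0,1,0,0,0,0,-1]]

```text
clock: 26.55
tool_pos: [0.4246, -0.4006, 0.1865]
eef_rot: [0.701, -0.096, 0.092, -0.701]
contact_force: [-0.1, 0.5, -0.2]
opening: 1.0
```

>>> send_rows:
  motion:
    - [[0,1,0,0,0,0,-1],[0,1,0,0,0,0,-1],[0,1,0,0,0,0,-1],[0,1,0,0,0,0,-1],[0,1,0,0,0,0,-1]]

```text
clock: 26.97
tool_pos: [0.4258, -0.3989, 0.187]
eef_rot: [0.669, -0.232, 0.228, -0.668]
contact_force: [0.4, 1.0, -0.0]
opening: 0.999
```

>>> send_rows:
  motion:
    - [[0,1,0,0,0,0,-1],[0,1,0,0,0,0,-1],[0,1,0,0,0,0,-1],[0,1,0,0,0,0,-1],[0,1,0,0,0,0,-1]]

```text
clock: 27.38
tool_pos: [0.4258, -0.3988, 0.1871]
eef_rot: [0.611, -0.36, 0.357, -0.609]
contact_force: [0.2, -0.4, -0.2]
opening: 0.997
```

>>> send_rows:
  motion:
    - [[0,1,0,0,0,0,-1],[0,1,0,0,0,0,-1],[0,1,0,0,0,0,-1],[0,1,0,0,0,0,-1],[0,1,0,0,0,0,-1]]

```text
clock: 27.8
tool_pos: [0.4258, -0.3988, 0.1871]
eef_rot: [0.528, -0.474, 0.471, -0.525]
contact_force: [-0.0, -0.6, -1.0]
opening: 0.998
```

```bash
python3 - <<'E'
from h import *
d=snap("wrist");s=d["s"];print(s["clock"],s["tool_pos"],s["opening"],s["q"].round(2),np.degrees(np.arctan2(*tool(s)[1::-1,0])),s["contact_force"])
save(d,"w14")
E
```

```text
27.8 [ 0.42581807 -0.39882428  0.18706608] 0.9980284974322104 [ 0.99  0.77 -0.55  1.74  0.54  0.79  0.27] -83.82128127245394 [-0.0136669  -0.55085817 -0.9838628 ]
```

View pics/w14.png

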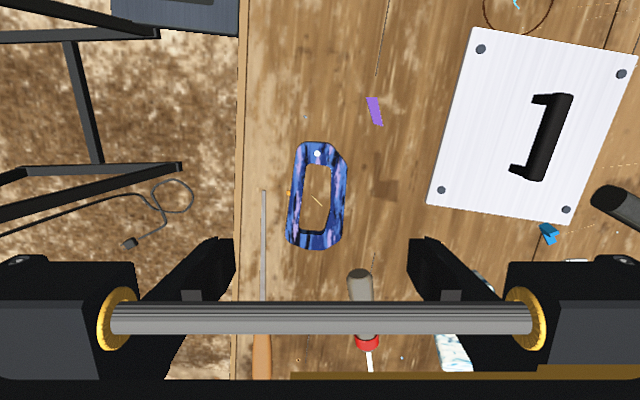

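```bash
python3 - <<'E'
from h import *
d=snap("wrist")
blanks(d,dict(b=(275,130,360,262)))
plan([.4215,-.420,.0185])
E
```

```text
b ctr [ 422.6 -418.3] size [ 59.1 114.1] rect ang 1.2 long az -88.3
shift units [ 1.03  8.45 -0.3 ]
```

>>> send_rows:
  motion:
    - [[0,0.98,0,0,0.5,0,-1],[0,0,0,0.5,1,-0.12,-1],[0,0,0,0.5,1,-0.12,-1],[0,0,0,0,1,0,-1],[0,0,0,0,1,0,-1]]

```text
clock: 28.32
tool_pos: [0.4212, -0.4201, 0.0968]
eef_rot: [0.51, -0.492, 0.491, -0.507]
contact_force: [-1.5, 0.2, -0.3]
opening: 1.001
```

>>> send_rows:
  motion:
    - [[0,0,0,0,1,0,-1],[0,0,0,0,1,0,-1],[0,0,0,0,1,0,-1],[0,0,0,0,0.7,0,-1],[0,0,0,0,0,0,-1]]

```text
clock: 28.73
tool_pos: [0.4211, -0.4188, 0.0223]
eef_rot: [0.51, -0.493, 0.489, -0.507]
contact_force: [0.1, 0.7, 1.4]
opening: 1.0
```

```bash
python3 - <<'E'
from h import *
d=snap("wrist");s=d["s"];print(s["clock"],s["tool_pos"],s["opening"],s["q"].round(2),np.degrees(np.arctan2(*tool(s)[1::-1,0])),s["contact_force"])
E
```

```text
28.7333 [ 0.42110023 -0.41883218  0.02233452] 1.000332652635282 [ 0.91  1.01 -0.37  1.78  0.7   0.5   0.1 ] -87.95898101597267 [0.07611634 0.71145348 1.36692057]
```

Close and lift, rotating to the tub's yaw.

>>> send_rows:
  motion:
    - [[0,0,0,0,0.2,0,1],[0,0,0,0,0,0,1],[0,0,0,0,0,0,1],[0,0,0,0,0,0,1],[0,0,0,0,0,0,1]]

```text
clock: 29.2
tool_pos: [0.4221, -0.4198, 0.021]
eef_rot: [0.509, -0.492, 0.491, -0.507]
contact_force: [-1.2, -0.1, 0.4]
opening: 0.651
```

>>> send_rows:
  motion:
    - [[0,0,0,0,0,0,1],[0,0,0,0,0,0,1],[0,0,0,0,0,0,1],[0,0,0,0,-0.7,0,1],[0,0,0,0,-1,0,1]]

```text
clock: 29.62
tool_pos: [0.4211, -0.4187, 0.0543]
eef_rot: [0.51, -0.493, 0.49, -0.507]
contact_force: [-0.0, -0.1, -0.0]
opening: 0.651
```

>>> send_rows:
  motion:
    - [[0,-0.5,0,0,-1,0,1],[0,-1,0,0,-1,0,1],[0,-1,0,0,-1,0,1],[0,-1,0,0,-1,0,1],[0,-1,0,0,-1,0,1]]

```text
clock: 30.03
tool_pos: [0.4222, -0.4194, 0.1568]
eef_rot: [0.59, -0.392, 0.391, -0.588]
contact_force: [0.3, 0.4, 1.1]
opening: 0.649
```

>>> send_rows:
  motion:
    - [[0,-1,0,0,-1,0,1],[0,-1,0,0,-0.5,0,1],[0,-1,0,0,0,0,1],[0,-1,0,0,0,0,1],[0,-1,0,0,0,0,1]]

```text
clock: 30.45
tool_pos: [0.4223, -0.4195, 0.1861]
eef_rot: [0.656, -0.267, 0.266, -0.654]
contact_force: [-0.5, -0.3, -0.7]
opening: 0.649
```

>>> send_rows:
  motion:
    - [[0,-1,0,0,0,0,1],[0,-1,0,0,0,0,1],[0,-1,0,0,0,0,1],[0,-1,0,0,0,0,1],[0,-1,0,0,0,0,1]]

```text
clock: 30.87
tool_pos: [0.4222, -0.4194, 0.1857]
eef_rot: [0.696, -0.132, 0.13, -0.694]
contact_force: [-0.7, 0.8, -0.1]
opening: 0.648
```

>>> send_rows:
  motion:
    - [[0,-1,0,0,0,0,1],[0,-1,0,0,0,0,1],[0,-1,0,0,0,0,1],[0,0,0,0,0,0,1],[0,0,0,0,0,0,1]]

```text
clock: 31.28
tool_pos: [0.4223, -0.4194, 0.1853]
eef_rot: [0.706, -0.05, 0.048, -0.705]
contact_force: [0.1, 0.4, -0.8]
opening: 0.647
```

```bash
python3 - <<'E'
from h import *
d=snap("wrist");s=d["s"];print(s["clock"],s["tool_pos"],s["opening"],s["q"].round(2),np.degrees(np.arctan2(*tool(s)[1::-1,0])),s["contact_force"])
plan([.581,-.0615,.18]);save(d,"w15")
E
```

```text
31.2833 [ 0.42229467 -0.41944329  0.18534866] 0.646615140980648 [ 1.18  0.88 -0.9   1.7   0.82  0.98  1.4 ] -8.008798581834645 [ 0.08035165  0.43462675 -0.76158912]
shift units [ 5.36  0.2  18.83]
```

View pics/w15.png

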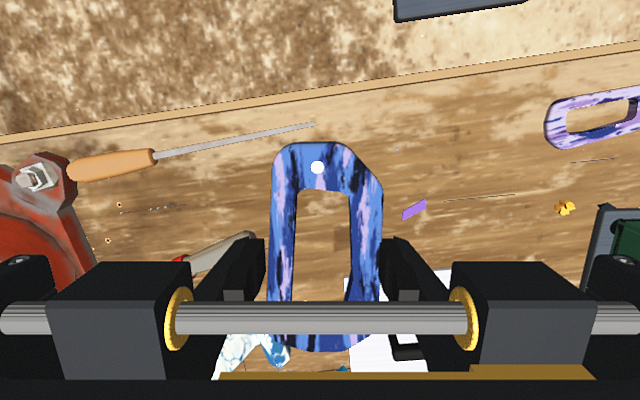

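>>> send_rows:
  motion:
    - [[0,-0.3,0,0.28,0,0.99,1],[0,0,0,0.28,0,0.99,1],[0,0,0,0.28,0,0.99,1],[0,0,0,0.28,0,0.99,1],[0,0,0,0.28,0,0.99,1]]

```text
clock: 31.75
tool_pos: [0.4622, -0.3235, 0.1848]
eef_rot: [0.707, -0.042, 0.04, -0.705]
contact_force: [0.9, 0.2, -0.0]
opening: 0.65
```

>>> send_rows:
  motion:
    - [[0,0,0,0.28,0,0.99,1],[0,0,0,0.28,0,0.99,1],[0,0,0,0.28,0,0.99,1],[0,0,0,0.28,0,0.99,1],[0,0,0,0.28,0,0.99,1]]

```text
clock: 32.17
tool_pos: [0.5013, -0.2283, 0.1846]
eef_rot: [0.707, -0.042, 0.04, -0.705]
contact_force: [0.4, 0.3, -0.4]
opening: 0.647
```

>>> send_rows:
  motion:
    - [[0,0,0,0.28,0,0.99,1],[0,0,0,0.28,0,0.99,1],[0,0,0,0.28,0,0.99,1],[0,0,0,0.28,0,0.99,1],[0,0,0,0.28,0,0.99,1]]

```text
clock: 32.58
tool_pos: [0.5404, -0.1331, 0.1843]
eef_rot: [0.707, -0.042, 0.04, -0.705]
contact_force: [-0.2, -1.4, -0.5]
opening: 0.647
```

>>> send_rows:
  motion:
    - [[0,0,0,0.28,0,0.99,1],[0,0,0,0.28,0,0.99,1],[0,0,0,0.28,0,0.99,1],[0,0,0,0.28,0,0.5,1],[0,0,0,0,0,0,1]]

```text
clock: 33.0
tool_pos: [0.5716, -0.0645, 0.1844]
eef_rot: [-0.706, 0.039, -0.039, 0.706]
contact_force: [0.4, 0.3, -0.4]
opening: 0.655
```

```bash
python3 - <<'E'
from h import *
d=snap("wrist");s=d["s"];print(s["clock"],s["tool_pos"],s["opening"],s["q"].round(2),np.degrees(np.arctan2(*tool(s)[1::-1,0])),s["contact_force"])
plan([.581,-.0615,.08]);save(d,"w16")
E
```

```text
33.0 [ 0.57164194 -0.06446757  0.18443536] 0.6549074059379434 [ 0.51  0.85 -0.87  1.77  0.8   0.92  0.75] -6.340801426967505 [ 0.36473242  0.32589097 -0.3916974 ]
shift units [0.49 5.2  0.33]
```

View pics/w16.png

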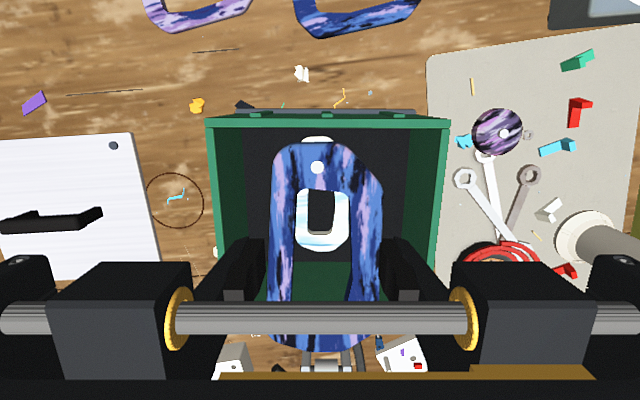

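>>> send_rows:
  motion:
    - [[0,0,0,0.45,0.5,0.3,1],[0,0,0,0,1,0,1],[0,0,0,0,1,0,1],[0,0,0,0,1,0,1],[0,0,0,0,1,0,1]]

```text
clock: 33.47
tool_pos: [0.5794, -0.0648, 0.0917]
eef_rot: [0.707, -0.042, 0.04, -0.705]
contact_force: [0.4, -0.4, -0.2]
opening: 0.651
```

>>> send_rows:
  motion:
    - [[0,0,0,0,0.6,0,1],[0,0,0,0,0,0,1],[0,0,0,0,0,0,-0.8],[0,0,0,0,0,0,-0.8],[0,0,0,0,0,0,-0.8]]

```text
clock: 33.88
tool_pos: [0.5804, -0.0628, 0.0828]
eef_rot: [0.707, -0.04, 0.04, -0.705]
contact_force: [-0.4, -0.0, 0.8]
opening: 0.847
```

>>> send_rows:
  motion:
    - [[0,0,0,0,0,0,-0.8],[0,0,0,0,0,0,-0.8],[0,0,0,0,-1,0,-0.8],[0,0,0,0,-1,0,-0.8],[0,0,0,0,-1,0,-0.8]]

```text
clock: 34.3
tool_pos: [0.5795, -0.0626, 0.1426]
eef_rot: [0.707, -0.041, 0.039, -0.705]
contact_force: [0.6, 0.6, -0.7]
opening: 0.899
```

>>> send_rows:
  motion:
    - [[0,0,0,0,-1,0,-1],[0,0,0,0,-1,0,-1],[0,0,0,0,-1,0,-1],[0,0,0,-0.5,0,0,-1],[0,0,0,-1,0,0,-1]]

```text
clock: 34.72
tool_pos: [0.5525, -0.0589, 0.2036]
eef_rot: [0.706, -0.04, 0.042, -0.706]
contact_force: [-0.5, 0.3, -0.7]
opening: 1.001
```

```bash
python3 - <<'E'
from h import *
d=snap("wrist");s=d["s"];print(s["clock"],s["tool_pos"],s["opening"],s["q"].round(2),np.degrees(np.arctan2(*tool(s)[1::-1,0])),s["contact_force"])
save(d,"w17")
E
```

```text
34.7167 [ 0.55250762 -0.05889918  0.20356953] 1.0006594788418846 [ 0.52  0.8  -0.88  1.81  0.78  0.92  0.73] -6.602532030709884 [-0.47934667  0.34824523 -0.74791108]
```

View pics/w17.png

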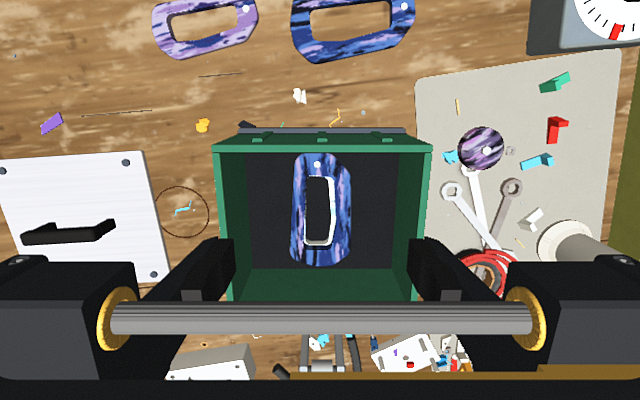

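>>> send_rows:
  motion:
    - [[0,-0.9,0,-0.9,0,0,0.1],[0,-0.95,0,-0.95,0,0,0.1],[0,0,0,-1,0,0.5,0.1],[0,0,0,-1,0,0.6,0.1],[0,0,0,-1,0,0.6,0.1]]

```text
clock: 35.18
tool_pos: [0.4512, -0.0244, 0.2022]
eef_rot: [0.708, 0.011, -0.013, -0.706]
contact_force: [0.0, 0.7, 0.9]
opening: 0.645
```

>>> send_rows:
  motion:
    - [[0,0,0,-0.6,0,0.9,0.1],[0,0,0,0,0,0.9,0.1],[0,0,0,0,0,0.5,0.1],[0,0,0,0,0,0,0.1],[0,0,0,0,0,0,0.1]]

```text
clock: 35.6
tool_pos: [0.4391, 0.0211, 0.202]
eef_rot: [0.708, 0.012, -0.013, -0.706]
contact_force: [0.6, 0.3, -0.1]
opening: 0.45
```

```bash
python3 - <<'E'
from h import *
d=snap("wrist");s=d["s"];print(s["clock"],s["tool_pos"],s["opening"],s["q"].round(2),np.degrees(np.arctan2(*tool(s)[1::-1,0])),s["contact_force"])
save(d,"w18")
E
```

```text
35.6 [0.43908104 0.02109451 0.20202472] 0.4498888802969448 [ 0.41  0.69 -0.92  2.13  0.84  0.74  0.54] 2.0189333796855298 [ 0.56901077  0.31219642 -0.12549888]
```

View pics/w18.png

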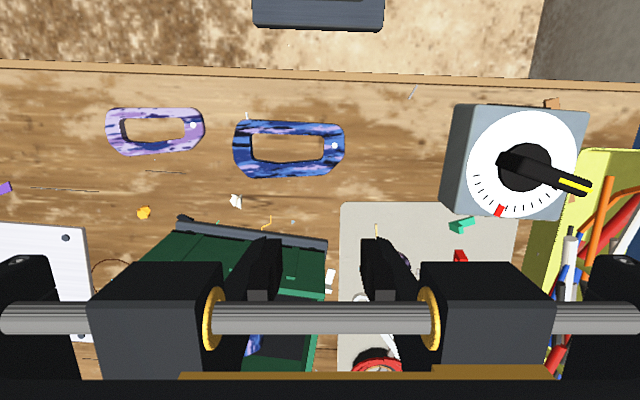

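```bash
cat >> h.py <<'E'
def lprof(d,c,az,L=.07,offs=(-.01,0,.01),zz=.011):
    h=hsv(d);H,S,V=h[...,0],h[...,1],h[...,2]; m=((H>105)&(H<170)&(S>45))
    u=np.array([np.cos(az),np.sin(az)]); w=np.array([-u[1],u[0]])
    t=np.arange(-L,L+.0005,.001)
    for o in offs:
        p=np.round(proj(d,np.c_[c+o*w+t[:,None]*u,np.full(len(t),zz)])).astype(int); v=m[p[:,1],p[:,0]]
        e=np.flatnonzero(np.diff(v.astype(int))); print(o,"edges at",(t[e]*1000).round().astype(int).tolist())
E
python3 - <<'E'
from h import *
d=snap("wrist")
blanks(d,dict(a=(222,110,352,185),v=(95,98,215,165)))
lprof(d,np.array([.413,-.012]),np.radians(92))
lprof(d,np.array([.400,-.1465]),np.radians(93))
E
```

```text
a ctr [412.9 -12.8] size [ 58.9 113. ] rect ang 2.0 long az 93.1
v ctr [ 405.8 -143.8] size [ 30.7 100.4] rect ang 14.7 long az -76.1
-0.01 edges at [-57, -31, 23, 26, 27, 53]
0 edges at [-58, -38, 35, 56]
0.01 edges at [-56, -38, 35, 55]
-0.01 edges at [-49, -6, 0, 11, 13, 35]
0 edges at [-43, -34, -33, -32, 30, 50]
0.01 edges at [-35, -34, -30, -29, 30, 49]
```

>>> send_rows:
  motion:
    - [[0,0,0,-0.7,0.6,0.34,0.1],[0,0,0,-0.66,1,0.33,0.1],[0,0,0,0,1,0,0.1],[0,0,0,0,1,0,0.1],[0,0,0,0,1,0,0.1]]

```text
clock: 36.12
tool_pos: [0.4108, 0.0324, 0.109]
eef_rot: [0.708, 0.011, -0.013, -0.706]
contact_force: [0.8, -0.5, -0.8]
opening: 0.453
```

>>> send_rows:
  motion:
    - [[0,0,0,0,1,0,0.1],[0,0,0,0,1,0,0.1],[0,0,0,0,0.5,0,0.1],[0,0,0,0,0,0,0.1],[0,0,0,0,0,0,0.1]]

```text
clock: 36.53
tool_pos: [0.4104, 0.0326, 0.0595]
eef_rot: [0.708, 0.01, -0.013, -0.706]
contact_force: [-0.7, 0.6, 0.7]
opening: 0.446
```

```bash
python3 - <<'E'
from h import *
d=snap("wrist");s=d["s"];print(s["clock"],s["tool_pos"],s["opening"],s["q"].round(2),np.degrees(np.arctan2(*tool(s)[1::-1,0])),s["contact_force"])
save(d,"w19"); plan([.4115,.0335,.019])
E
```

```text
36.5333 [0.41038941 0.03260999 0.05951855] 0.44566214578029834 [ 0.18  0.91 -0.61  2.31  1.53  0.48 -0.15] 1.9045022932156384 [-0.68753428  0.58907676  0.67046334]
shift units [0.05 2.05 0.04]
```

View pics/w19.png

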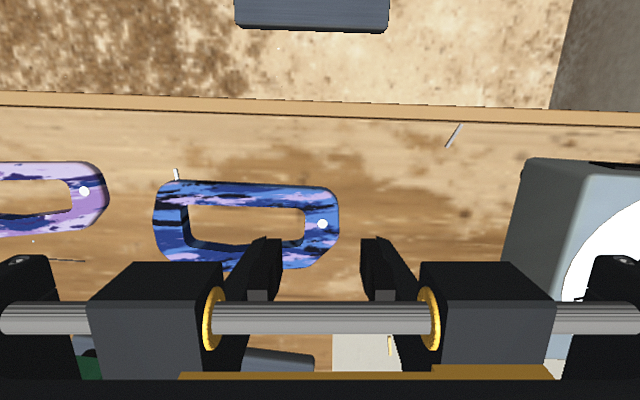

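>>> send_rows:
  motion:
    - [[0,0,0,0,0.7,0,0.1],[0,0,0,0,0.7,0,0.1],[0,0,0,0,0.4,0,0.1],[0,0,0,0,0.1,0,0.1],[0,0,0,0,0,0,0.1]]

```text
clock: 37.0
tool_pos: [0.4106, 0.033, 0.0222]
eef_rot: [0.708, 0.011, -0.013, -0.706]
contact_force: [0.5, -0.8, 0.8]
opening: 0.453
```

```bash
python3 - <<'E'
from h import *
d=snap("wrist");s=d["s"];print(s["clock"],s["tool_pos"],s["opening"],s["q"].round(2),np.degrees(np.arctan2(*tool(s)[1::-1,0])),s["contact_force"])
save(d,"w20"); plan([.4115,.0335,.019])
E
```

```text
37.0 [0.4105665  0.03296245 0.02222606] 0.45295546707258627 [ 0.19  1.01 -0.63  2.31  1.71  0.53 -0.31] 1.9306465679167304 [ 0.45600336 -0.75912173  0.77523443]
shift units [0.04 0.18 0.02]
```

View pics/w20.png

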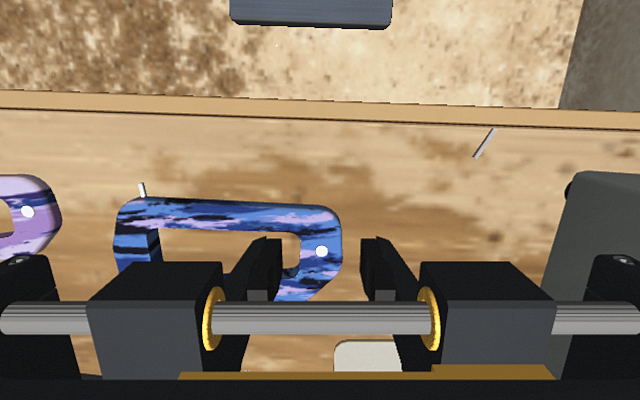

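>>> send_rows:
  motion:
    - [[0,0,0,0,0.15,0,1],[0,0,0,0,0,0,1],[0,0,0,0,0,0,1],[0,0,0,0,0,0,1],[0,0,0,0,0,0,1]]
  force: 40

```text
clock: 37.47
tool_pos: [0.4105, 0.0333, 0.0192]
eef_rot: [0.708, 0.011, -0.013, -0.706]
contact_force: [-0.1, -0.8, 3.2]
opening: 0.164
```

>>> send_rows:
  motion:
    - [[0,0,0,0,0,0,1],[0,0,0,0,0,0,1],[0,0,0,0,-0.4,0,1],[0,0,0,0,-0.8,0,1],[0,0,0,0,-1,0,1]]

```text
clock: 37.88
tool_pos: [0.4097, 0.0333, 0.0626]
eef_rot: [0.707, 0.01, -0.014, -0.707]
contact_force: [-0.4, 0.0, -1.3]
opening: 0.164
```

>>> send_rows:
  motion:
    - [[0,0,0,0,-1,0,1],[0,0,0,0,-1,0,1],[0,0,0,0,-1,0,1],[0,0,0,0,-1,0,1],[0,0,0,0,-1,0,1]]

```text
clock: 38.3
tool_pos: [0.4102, 0.0335, 0.1639]
eef_rot: [0.708, 0.011, -0.014, -0.706]
contact_force: [0.7, -0.4, -1.1]
opening: 0.165
```

```bash
python3 - <<'E'
from h import *
d=snap("wrist");s=d["s"];print(s["clock"],s["tool_pos"],s["opening"],s["q"].round(2),np.degrees(np.arctan2(*tool(s)[1::-1,0])),s["contact_force"])
save(d,"w21"); plan([.581,-.0615,.2])
E
```

```text
38.3 [0.41020627 0.03350128 0.16389269] 0.1653244936954082 [ 0.28  0.7  -0.75  2.25  0.96  0.57  0.38] 2.0122689448623756 [ 0.71747618 -0.38229048 -1.1243535 ]
shift units [ 8.3  -1.67 -5.07]
```

View pics/w21.png

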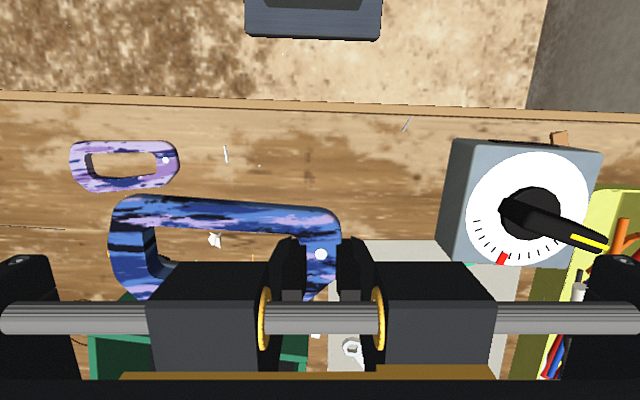

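>>> send_rows:
  motion:
    - [[0,0.94,0,0,-0.8,0,1],[0,0.94,0,0,-0.8,0,1],[0,0,0,0.8,0,-0.2,1],[0,0,0,1,0,-0.2,1],[0,0,0,1,0,-0.2,1]]

```text
clock: 38.77
tool_pos: [0.4653, 0.0146, 0.1948]
eef_rot: [0.707, -0.042, 0.04, -0.705]
contact_force: [-0.7, 0.9, 0.7]
opening: 0.158
```

>>> send_rows:
  motion:
    - [[0,0,0,1,0,-0.2,1],[0,0,0,1,0,-0.2,1],[0,0,0,1,0,-0.2,1],[0,0,0,1,0,-0.2,1],[0,0,0,1,0,-0.2,1]]

```text
clock: 39.18
tool_pos: [0.5625, -0.017, 0.1938]
eef_rot: [0.707, -0.042, 0.04, -0.705]
contact_force: [-0.3, 0.0, -0.6]
opening: 0.157
```

>>> send_rows:
  motion:
    - [[0,0,0,0.8,0,-0.2,1],[0,0,0,0.4,0,-0.14,1],[0,0,0,0,0,0,1],[0,0,0,0,0,0,1],[0,0,0,0,0,0,1]]

```text
clock: 39.6
tool_pos: [0.5838, -0.0253, 0.1943]
eef_rot: [0.707, -0.042, 0.039, -0.705]
contact_force: [-0.0, -0.1, 0.4]
opening: 0.158
```

```bash
python3 - <<'E'
from h import *
d=snap("wrist");s=d["s"];print(s["clock"],s["tool_pos"],s["opening"],s["q"].round(2),np.degrees(np.arctan2(*tool(s)[1::-1,0])),s["contact_force"])
save(d,"w22"); plan([.585,-.0257,.08])
E
```

```text
39.6 [ 0.58382283 -0.02528465  0.19428416] 0.1577382409309182 [ 0.41  0.83 -0.82  1.73  0.74  0.93  0.74] -6.563296774394939 [-0.01095978 -0.08299776  0.44722994]
shift units [ 0.08  5.72 -0.  ]
```

View pics/w22.png

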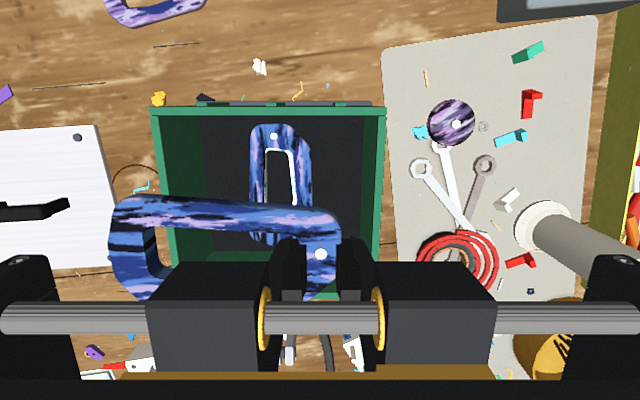

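>>> send_rows:
  motion:
    - [[0,0,0,0,0.7,0,1],[0,0,0,0,0.9,0,1],[0,0,0,0,0.9,0,1],[0,0,0,0,0.5,0,1],[0,0,0,0,0,0,1]]

```text
clock: 40.07
tool_pos: [0.583, -0.026, 0.1327]
eef_rot: [0.707, -0.043, 0.038, -0.705]
contact_force: [-0.7, -1.4, -0.0]
opening: 0.163
```

```bash
python3 - <<'E'
from h import *
d=snap("wrist");s=d["s"];print(s["clock"],s["tool_pos"],s["opening"],s["contact_force"])
save(d,"w23")
E
```

```text
40.0667 [ 0.58302232 -0.02603416  0.13267831] 0.16278989133859417 [-0.66310274 -1.40529154 -0.00695665]
```

View pics/w23.png

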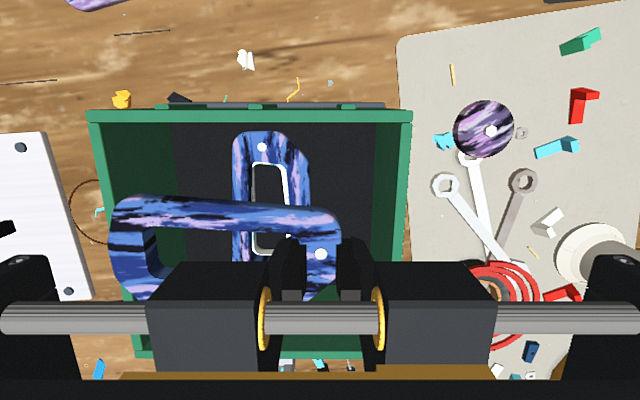

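>>> send_rows:
  motion:
    - [[0,0,0,0,0.4,0.1,1],[0,0,0,0,0.7,0,1],[0,0,0,0,0.8,0,1],[0,0,0,0,0.6,0,1],[0,0,0,0,0,0,1]]

```text
clock: 40.53
tool_pos: [0.5834, -0.0244, 0.0819]
eef_rot: [0.707, -0.043, 0.038, -0.705]
contact_force: [0.5, -0.5, -0.7]
opening: 0.16
```

>>> send_rows:
  motion:
    - [[0,0,0,0,0,0,0.35],[0,0,0,0,0,0,0.35],[0,0,0,0,0,0,0.35],[0,0,0,0,0,0,0.35],[0,0,0,0,-0.5,0,0.35]]

```text
clock: 40.95
tool_pos: [0.5843, -0.0243, 0.094]
eef_rot: [0.707, -0.043, 0.039, -0.705]
contact_force: [0.1, -0.0, -0.2]
opening: 0.323
```

>>> send_rows:
  motion:
    - [[0,0,0,0,-1,0,0.35],[0,0,0,0,-1,0,0.35],[0,0,0,0,-1,0,0.2],[0,0,0,0,-1,0,0.1],[0,0,0,-0.5,-1,-0.5,0.1]]

```text
clock: 41.37
tool_pos: [0.576, -0.0302, 0.1971]
eef_rot: [-0.706, 0.04, -0.041, 0.706]
contact_force: [0.2, 0.5, 0.2]
opening: 0.454
```

```bash
python3 - <<'E'
from h import *
d=snap("wrist");s=d["s"];print(s["clock"],s["tool_pos"],s["opening"],s["contact_force"])
save(d,"w24")
E
```

```text
41.3667 [ 0.57603189 -0.03017776  0.19714957] 0.454294769507221 [0.18279966 0.53986225 0.21526889]
```

View pics/w24.png

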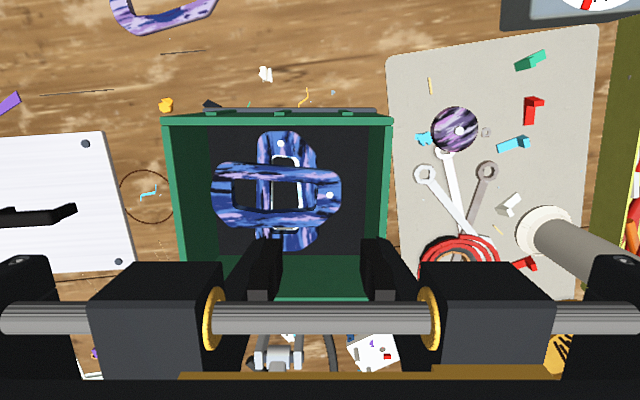

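>>> send_rows:
  motion:
    - [[0,-1,0,0,0,0,0.1],[0,-1,0,0,0,0,0.1],[0,0,0,-0.8,0,-0.8,0.1],[0,0,0,-0.9,0,-0.9,0.1],[0,0,0,-0.9,0,-0.9,0.1]]

```text
clock: 41.83
tool_pos: [0.5241, -0.087, 0.1955]
eef_rot: [0.708, 0.015, -0.017, -0.706]
contact_force: [-0.0, 0.1, -0.2]
opening: 0.449
```

>>> send_rows:
  motion:
    - [[0,0,0,-0.9,0,-0.9,0.1],[0,0,0,-0.9,0,-0.9,0.1],[0,0,0,-0.9,0,-0.9,0.1],[0,0,0,-0.9,0,-0.9,0.1],[0,0,0,-0.9,0,-0.5,0.1]]

```text
clock: 42.25
tool_pos: [0.4373, -0.175, 0.1957]
eef_rot: [0.708, 0.014, -0.016, -0.706]
contact_force: [-0.4, -0.6, -0.5]
opening: 0.451
```

```bash
python3 - <<'E'
from h import *
d=snap("wrist");s=d["s"];print(s["clock"],s["tool_pos"],s["opening"],s["contact_force"],np.degrees(np.arctan2(*tool(s)[1::-1,0])))
save(d,"w25")
E
```

```text
42.25 [ 0.43728655 -0.17499792  0.19566791] 0.4512116814988145 [-0.44248428 -0.58282574 -0.49002641] 2.388281487330611
```

View pics/w25.png

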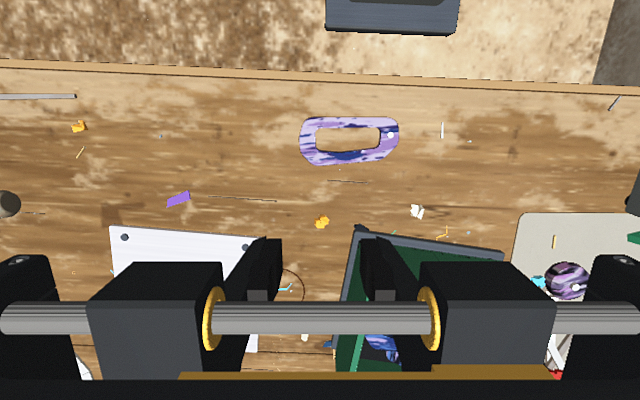

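```bash
python3 - <<'E'
from h import *
d=snap("wrist")
h=hsv(d);H,S,V=h[...,0],h[...,1],h[...,2]
print(h[140,305],h[120,340])
m=((H>110)&(H<175)&(S>25)); m2=np.zeros_like(m); m2[105:175,288:410]=m[105:175,288:410]
mm=cv2.morphologyEx(m2.astype(np.uint8),cv2.MORPH_CLOSE,np.ones((3,3)))
cs,hi=cv2.findContours(mm,cv2.RETR_CCOMP,cv2.CHAIN_APPROX_NONE)
for c in cs:
    if cv2.contourArea(c)>150:
        r=cv2.minAreaRect((ray(d,c[:,0,:],.011)[:,:2]*1000).astype(np.float32)); print(cv2.contourArea(c),np.round(r[0],1),np.round(r[1],1),round(r[2],1))
E
```

```text
[128  39 239] [ 18  83 209]
4089.5 [ 399.9 -149. ] [47.5 98.2] 2.3
1485.0 [ 397.8 -150.6] [25.1 65.3] 3.4
```

>>> send_rows:
  motion:
    - [[0,0,0,-0.96,0.6,-0.36,0.1],[0,0,0,-0.96,0.9,-0.36,0.1],[0,0,0,0,1,0,0.1],[0,0,0,0,1,0,0.1],[0,0,0,0,1,0,0.1]]

```text
clock: 42.77
tool_pos: [0.4016, -0.1887, 0.1052]
eef_rot: [0.708, 0.016, -0.016, -0.706]
contact_force: [0.4, -0.6, -0.2]
opening: 0.452
```

>>> send_rows:
  motion:
    - [[0,0,0,0,1,0,0.1],[0,0,0,0,0.9,0,0.1],[0,0,0,0,0,0,0.1],[0,0,0,0,0,0,0.1],[0,0,0,0,0,0,0.1]]

```text
clock: 43.18
tool_pos: [0.4013, -0.1887, 0.0683]
eef_rot: [0.708, 0.015, -0.016, -0.706]
contact_force: [0.2, -0.8, 0.2]
opening: 0.446
```

```bash
python3 - <<'E'
from h import *
d=snap("wrist");s=d["s"];print(s["clock"],s["tool_pos"],s["opening"],s["contact_force"],np.degrees(np.arctan2(*tool(s)[1::-1,0])),s["q"].round(2))
h=hsv(d);H,S,V=h[...,0],h[...,1],h[...,2]
m=((H>110)&(H<175)&(S>25)); m[:100]=0
mm=cv2.morphologyEx(m.astype(np.uint8),cv2.MORPH_CLOSE,np.ones((3,3)))
cs,hi=cv2.findContours(mm,cv2.RETR_CCOMP,cv2.CHAIN_APPROX_NONE)
for c in cs:
    if cv2.contourArea(c)>900:
        r=cv2.minAreaRect((ray(d,c[:,0,:],.011)[:,:2]*1000).astype(np.float32)); print(cv2.contourArea(c),np.round(r[0],1),np.round(r[1],1),round(r[2],1))
save(d,"w26"); plan([.3995,-.191,.0195])
E
```

```text
43.1833 [ 0.40127324 -0.18867323  0.06825019] 0.44598067432209004 [ 0.17257229 -0.80126207  0.19101118] 2.5621716724882293 [ 0.7   0.9  -0.61  2.22  1.33  0.48  0.61]
9940.0 [ 516.5 -174.6] [ 59.3 469.2] 2.7
2394.0 [ 519.7 -393.8] [45.7 60.7] 2.6
959.0 [ 501.1 -259.3] [39.4 38.5] 73.7
1634.5 [ 471.4 -114. ] [38.6 89.7] 88.7
1163.0 [434.9  15.2] [46.8 34.9] 82.2
1278.0 [ 453.2 -389.1] [35.8 51.5] 16.3
1370.5 [ 437.  -230.1] [47.1 34.4] 0.5
10304.0 [ 397.6 -147.9] [89.1 88.1] 44.8
2836.5 [ 396.1 -151.7] [22.  63.5] 3.4
shift units [-0.09  2.45 -0.1 ]
```

View pics/w26.png

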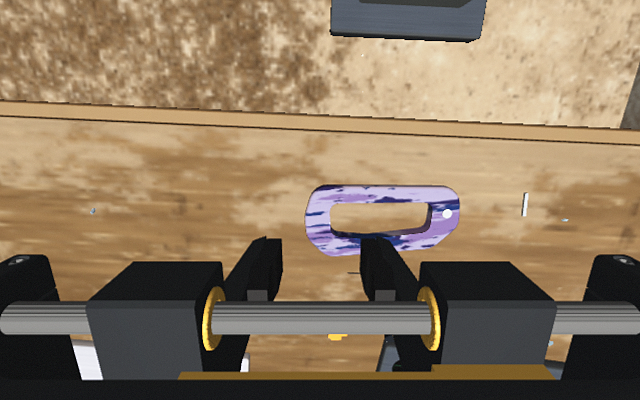

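>>> send_rows:
  motion:
    - [[0,0,0,-0.14,0.4,-0.12,0.1],[0,0,0,0,0.8,0,0.1],[0,0,0,0,0.7,0,0.1],[0,0,0,0,0.4,0,0.1],[0,0,0,0,0,0,0.1]]

```text
clock: 43.65
tool_pos: [0.3979, -0.1918, 0.0213]
eef_rot: [0.708, 0.015, -0.016, -0.706]
contact_force: [-0.8, -0.9, -0.2]
opening: 0.449
```

```bash
python3 - <<'E'
from h import *
d=snap("wrist");s=d["s"];print(s["clock"],s["tool_pos"],s["opening"],s["contact_force"],np.degrees(np.arctan2(*tool(s)[1::-1,0])),s["q"].round(2))
save(d,"w27"); plan([.3985,-.191,.0195])
E
```

```text
43.65 [ 0.39792711 -0.19177985  0.02133774] 0.4493518655912531 [-0.8429794  -0.89984106 -0.21168034] 2.5033236312100247 [ 0.69  1.   -0.57  2.23  1.57  0.47  0.4 ]
shift units [0.03 0.12 0.04]
```

View pics/w27.png

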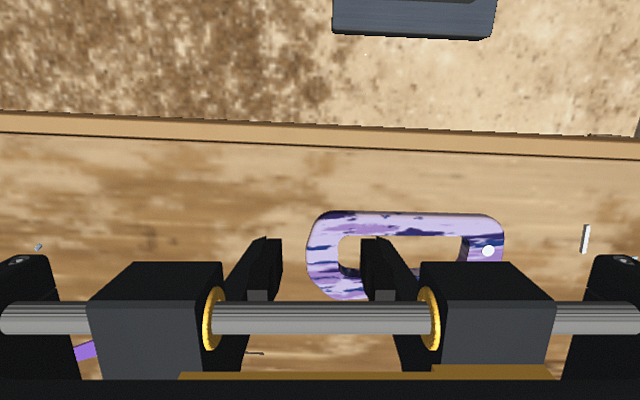

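>>> send_rows:
  motion:
    - [[0,0,0,0,0.12,0,1],[0,0,0,0,0,0,1],[0,0,0,0,0,0,1],[0,0,0,0,0,0,1],[0,0,0,0,0,0,1]]

```text
clock: 44.12
tool_pos: [0.3975, -0.1918, 0.0194]
eef_rot: [0.708, 0.015, -0.016, -0.706]
contact_force: [-1.1, 0.0, 3.8]
opening: 0.124
```

>>> send_rows:
  motion:
    - [[0,0,0,0,0,0,1],[0,0,0,0,0,0,1],[0,0,0,0,-0.4,0,1],[0,0,0,0,-0.8,0,1],[0,0,0,0,-1,0,1]]

```text
clock: 44.53
tool_pos: [0.3967, -0.1913, 0.0626]
eef_rot: [0.707, 0.014, -0.017, -0.707]
contact_force: [0.4, -0.5, 0.4]
opening: 0.123
```

>>> send_rows:
  motion:
    - [[0,0,0,0,-1,0,1],[0,0,0,0,-1,0,1],[0,0,0,0,-1,0,1],[0,1,0,0,-1,0,1],[0,0.9,0,0,-1,0,1]]

```text
clock: 44.95
tool_pos: [0.3973, -0.1912, 0.1638]
eef_rot: [0.707, -0.041, 0.038, -0.705]
contact_force: [-0.4, -0.4, -0.3]
opening: 0.127
```

```bash
python3 - <<'E'
from h import *
d=snap("wrist");s=d["s"];print(s["clock"],s["tool_pos"],s["opening"],s["contact_force"],np.degrees(np.arctan2(*tool(s)[1::-1,0])),s["q"].round(2))
save(d,"w28"); plan([.577,-.0953,.195])
E
```

```text
44.95 [ 0.39725679 -0.19119244  0.16380587] 0.12677470952336697 [-0.39362602 -0.35986914 -0.31082766] -6.376681571525487 [ 0.8   0.71 -0.74  2.17  0.9   0.6   0.85]
shift units [ 8.3  -1.43  5.78]
```

View pics/w28.png

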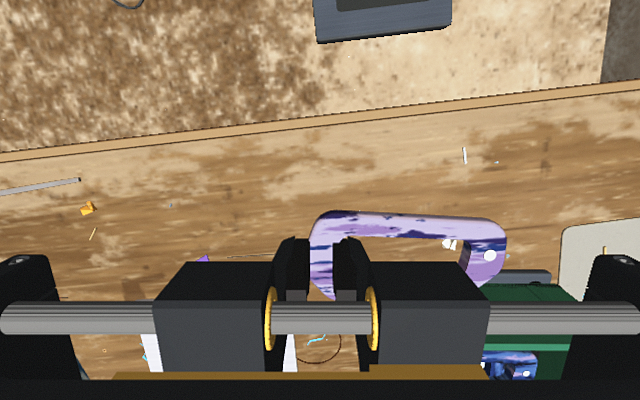

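>>> send_rows:
  motion:
    - [[0,0,0,0.5,-0.8,0.3,1],[0,0,0,0.9,-0.7,0.6,1],[0,0,0,0.9,0,0.65,1],[0,0,0,0.9,0,0.65,1],[0,0,0,0.9,0,0.65,1]]

```text
clock: 45.42
tool_pos: [0.486, -0.1433, 0.1925]
eef_rot: [0.707, -0.039, 0.037, -0.705]
contact_force: [-0.6, -0.6, -1.3]
opening: 0.128
```

>>> send_rows:
  motion:
    - [[0,0,0,0.9,0,0.65,1],[0,0,0,0.9,0,0.65,1],[0,0,0,0.9,0,0.65,1],[0,0,0,0.9,0,0.6,1],[0,0,0,0.6,0,0.4,1]]

```text
clock: 45.83
tool_pos: [0.5768, -0.0924, 0.1917]
eef_rot: [0.707, -0.038, 0.037, -0.706]
contact_force: [0.9, 1.0, -0.8]
opening: 0.125
```

>>> send_rows:
  motion:
    - [[0,0,0,0,0.4,0,1],[0,0,0,0,0.9,0,1],[0,0,0,0,0.9,0,1],[0,0,0,0,0.9,0,1],[0,0,0,0,0,0,1]]

```text
clock: 46.25
tool_pos: [0.5713, -0.0955, 0.1262]
eef_rot: [0.707, -0.042, 0.034, -0.705]
contact_force: [-1.1, -0.8, -0.1]
opening: 0.123
```

```bash
python3 - <<'E'
from h import *
d=snap("wrist");s=d["s"];print(s["clock"],s["tool_pos"],s["opening"],s["contact_force"],np.degrees(np.arctan2(*tool(s)[1::-1,0])),s["q"].round(2))
save(d,"w29"); plan([.577,-.0953,.085])
E
```

```text
46.25 [ 0.57127925 -0.0954882   0.12618739] 0.12313073277678667 [-1.10115783 -0.81019157 -0.05941717] -6.168450148975525 [ 0.48  0.9  -0.72  1.78  0.82  0.8   0.8 ]
shift units [0.25 2.15 0.02]
```

View pics/w29.png

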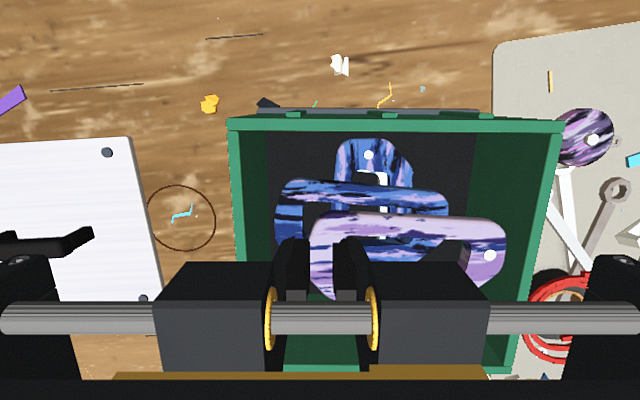

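>>> send_rows:
  motion:
    - [[0,0,0,0.2,0.6,0,1],[0,0,0,0,0.7,0,1],[0,0,0,0,0.4,0,1],[0,0,0,0,0,0,1],[0,0,0,0,0,0,0.4]]

```text
clock: 46.72
tool_pos: [0.5787, -0.0945, 0.0958]
eef_rot: [0.707, -0.039, 0.037, -0.705]
contact_force: [0.2, 0.8, 0.2]
opening: 0.177
```

>>> send_rows:
  motion:
    - [[0,0,0,0,0,0,0.4],[0,0,0,0,0,0,0.4],[0,0,0,0,0,0,0.4],[0,0,0,0,-0.5,0,0.4],[0,0,0,0,-1,0,0.4]]

```text
clock: 47.13
tool_pos: [0.5778, -0.0947, 0.1255]
eef_rot: [0.707, -0.04, 0.036, -0.705]
contact_force: [-0.2, -0.3, 0.7]
opening: 0.305
```

>>> send_rows:
  motion:
    - [[0,0,0,0,-1,0,0.2],[0,0,0,0,-1,0,0],[0,0,0,-0.5,-1,0,0],[0,0,0,-0.5,-1,0,0],[0,0,0,0,-0.6,0,0]]

```text
clock: 47.55
tool_pos: [0.5587, -0.0917, 0.2212]
eef_rot: [0.707, -0.038, 0.037, -0.705]
contact_force: [-0.6, -0.3, 0.4]
opening: 0.5
```

```bash
python3 - <<'E'
from h import *
d=snap("wrist");s=d["s"];print(s["clock"],s["tool_pos"],s["opening"],s["contact_force"],np.degrees(np.arctan2(*tool(s)[1::-1,0])),s["q"].round(2))
save(d,"w30");t=snap("side");save(t,"s30",(200,150,460,300),3)
E
```

```text
47.55 [ 0.55871004 -0.09166042  0.22117641] 0.4995907458724646 [-0.6378523  -0.27265857  0.40817679] -6.11002389862889 [ 0.54  0.77 -0.82  1.76  0.69  0.93  0.89]
```

View pics/w30.png

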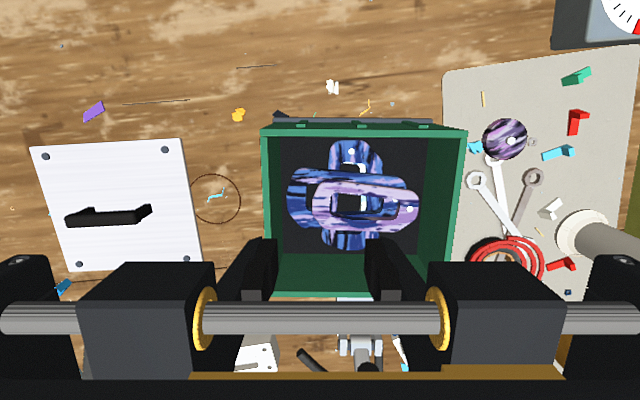

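View pics/s30.png

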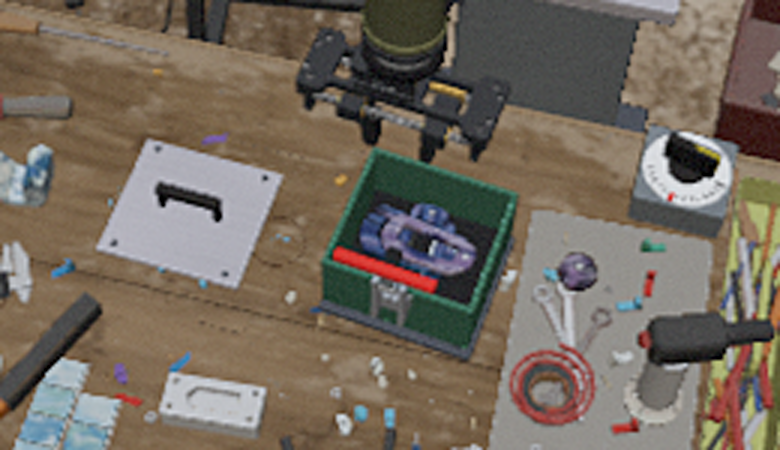

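```bash
cat >> h.py <<'E'
def hl(p):
    return cv2.fitLine(np.array(p,np.float32),cv2.DIST_HUBER,0,.001,.001).ravel()
def inter(a,b):
    A=np.c_[a[:2],-b[:2]]; t=np.linalg.solve(A,b[2:]-a[2:]); return a[2:]+t[0]*a[:2]
def tub(d):
    h=hsv(d);H,S,V=h[...,0],h[...,1],h[...,2]
    g=(H>60)&(H<95)&(S>100)&(V>70)
    n,l,st,c=cv2.connectedComponentsWithStats(g.astype(np.uint8)); i=1+np.argmax(st[1:,4]); g=l==i
    x0,y0,w,hh=st[i,:4]
    F=[];Lf=[];Rt=[]
    for u in range(x0+12,x0+w-12,4): F.append((u,np.flatnonzero(g[:,u])[0]))
    for v in range(y0+8,min(y0+115,235),4):
        q=np.flatnonzero(g[v]); Lf.append((q[0],v)); Rt.append((q[-1],v))
    W=[hl(ray(d,np.array(p,float)+.0,.105)[:,:2]) for p in (F,Lf,Rt)]
    a=inter(W[0],W[1]); b=inter(W[0],W[2]); ydir=(b-a)/np.linalg.norm(b-a)
    xl=W[1][:2]*np.sign(W[1][0]); xr=W[2][:2]*np.sign(W[2][0])
    yaw=[np.degrees(np.arctan2(q[1],q[0])).round(2) for q in (xl,xr)]+[np.degrees(np.arctan2(ydir[1],ydir[0])).round(2)-90]
    xd=(xl+xr)/2; xd/=np.linalg.norm(xd); c=(a+b)/2+.075*xd
    print("tub width",np.linalg.norm(b-a).round(4),"yaws",yaw,"ctr",c.round(4)); return c
def lid(d,box,z=.018,white=150):
    h=hsv(d);H,S,V=h[...,0],h[...,1],h[...,2]
    x0,y0,x1,y1=box; m=np.zeros(H.shape,np.uint8); m[y0:y1,x0:x1]=((V>white)&(S<40))[y0:y1,x0:x1]
    m=cv2.morphologyEx(m,cv2.MORPH_OPEN,np.ones((3,3)))
    cs,_=cv2.findContours(m,0,cv2.CHAIN_APPROX_NONE);k=max(cs,key=cv2.contourArea)[:,0,:]
    r=cv2.minAreaRect((ray(d,k,z)[:,:2]*1000).astype(np.float32)); print("lid",np.round(r[0],1),np.round(r[1],1),round(r[2],2)); return r
E
python3 - <<'E'
from h import *
d=snap("wrist"); tub(d); lid(d,(20,120,215,290))
t=snap("top"); lid(t,(340,160,425,230))
E
```

```text
tub width 0.1591 yaws [np.float32(-6.74), np.float32(-6.63), np.float32(-6.6399994)] ctr [ 0.5833 -0.0611]
lid [ 575.7 -318. ] [161.5 149.4] 87.18
lid [ 574.6 -320.7] [161.7 145.5] 87.35
```

>>> send_rows:
  motion:
    - [[0,-0.73,0,0,0,0,-1],[0,0,0,0.1,0,-0.8,-1],[0,0,0,0.1,0,-1,-1],[0,0,0,0.1,0,-1,-1],[0,0,0,0.1,0,-1,-1]]

```text
clock: 48.17
tool_pos: [0.5635, -0.1694, 0.2168]
eef_rot: [0.707, -0.019, 0.016, -0.706]
contact_force: [-0.6, -0.0, -1.5]
opening: 0.853
```

>>> send_rows:
  motion:
    - [[0,0,0,0.1,0,-1,-1],[0,0,0,0.1,0,-1,-1],[0,0,0,0.1,0,-1,-1],[0,0,0,0.1,0,-1,-1],[0,0,0,0.1,0,-1,-1]]

```text
clock: 48.58
tool_pos: [0.5684, -0.27, 0.2168]
eef_rot: [0.707, -0.019, 0.016, -0.706]
contact_force: [0.0, 0.1, -0.0]
opening: 0.999
```

>>> send_rows:
  motion:
    - [[0,0,0,0.1,0,-1,-1],[0,0,0,0.1,0,-1,-1],[0,0,0,0.1,0,-0.5,-1],[0,0,0,0,0,0,-1],[0,0,0,0,0,0,-1]]

```text
clock: 49.0
tool_pos: [0.5722, -0.3183, 0.2176]
eef_rot: [0.707, -0.019, 0.016, -0.707]
contact_force: [0.4, 0.6, 1.4]
opening: 1.001
```

```bash
python3 - <<'E'
from h import *
d=snap("wrist");s=d["s"];print(s["clock"],s["tool_pos"],s["opening"],s["contact_force"],np.degrees(np.arctan2(*tool(s)[1::-1,0])),s["q"].round(2))
save(d,"w31"); plan([.575,-.3195,.0415])
h=hsv(d);V=h[...,2]
m=(V<60).astype(np.uint8); m[:60]=0;m[235:]=0;m[:,:180]=0;m[:,460:]=0
n,l,st,c=cv2.connectedComponentsWithStats(m)
for i in range(1,n):
    if st[i,4]>80:print(c[i],st[i])
E
```

```text
49.0 [ 0.57220749 -0.31834168  0.21761832] 1.0009868667008248 [0.37792558 0.64706516 1.44876898] -2.8539485231320687 [ 0.85  0.89 -0.85  1.48  0.71  1.1   1.38]
shift units [ 0.16  8.83 -0.1 ]
[319.75246548 184.72781065] [ 282  174   75   19 1014]
```

View pics/w31.png

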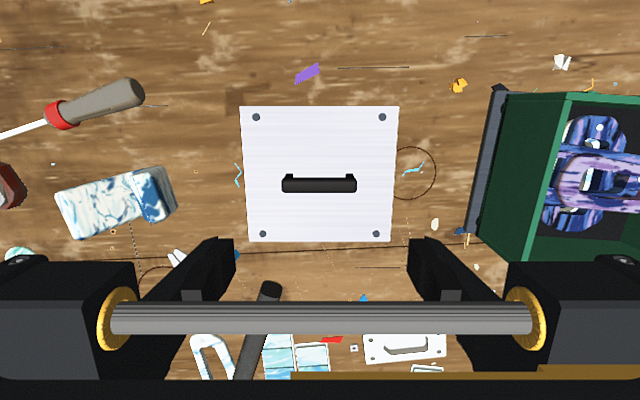

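```bash
python3 - <<'E'
from h import *
d=snap("wrist")
print(ray(d,[(282,185),(356.5,185),(319.3,185)],.053).round(4)); lid(d,(225,95,410,250)); plan([.575,-.3195,.0415])
E
```

```text
[[ 0.5736 -0.3539  0.053 ]
 [ 0.577  -0.282   0.053 ]
 [ 0.5753 -0.3179  0.053 ]]
lid [ 575.8 -319.4] [161.2 148.9] 87.26
shift units [ 0.15  8.85 -0.12]
```

>>> send_rows:
  motion:
    - [[0,0,0,0.17,0.6,0,-1],[0,0,0,0,1,0,-1],[0,0,0,0,1,0,-1],[0,0,0,0,1,0,-1],[0,0,0,0,1,0,-1]]

```text
clock: 49.52
tool_pos: [0.5757, -0.318, 0.1252]
eef_rot: [0.707, -0.018, 0.016, -0.706]
contact_force: [-0.1, 0.2, -0.4]
opening: 1.0
```

>>> send_rows:
  motion:
    - [[0,0,0,0,1,0,-1],[0,0,0,0,1,0,-1],[0,0,0,0,0.9,0,-1],[0,0,0,0,0,0,-1],[0,0,0,0,0,0,-1]]

```text
clock: 49.93
tool_pos: [0.5749, -0.3182, 0.0676]
eef_rot: [0.707, -0.019, 0.015, -0.707]
contact_force: [0.6, -0.6, 0.8]
opening: 0.999
```

```bash
python3 - <<'E'
from h import *
d=snap("wrist");s=d["s"];print(s["clock"],s["tool_pos"],s["opening"],s["contact_force"],np.degrees(np.arctan2(*tool(s)[1::-1,0])),s["q"].round(2))
save(d,"w32"); plan([.5755,-.3185,.0415])
E
```

```text
49.9333 [ 0.57492112 -0.3181722   0.06762953] 0.9987320270994645 [ 0.56641385 -0.64105645  0.80186185] -2.7417137227531843 [ 0.8   1.07 -0.73  1.56  0.87  0.87  1.26]
shift units [-0.01  1.37  0.  ]
```

View pics/w32.png

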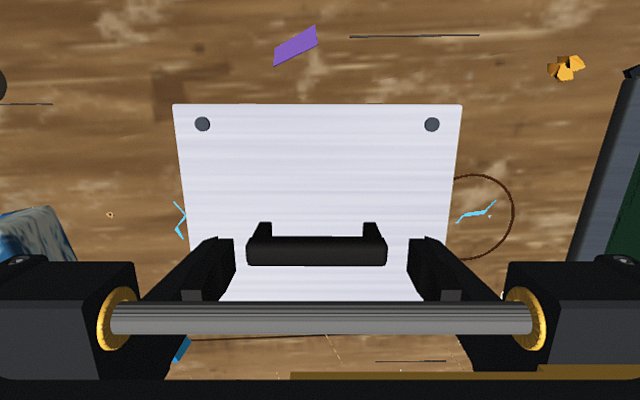

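>>> send_rows:
  motion:
    - [[0,0,0,0,0.6,0,-1],[0,0,0,0,0.5,0,-1],[0,0,0,0,0.2,0,-1],[0,0,0,0,0,0,1],[0,0,0,0,0,0,1]]
  force: 50

```text
clock: 50.4
tool_pos: [0.5751, -0.3195, 0.0424]
eef_rot: [0.708, -0.019, 0.016, -0.706]
contact_force: [0.3, -0.8, 0.5]
opening: 0.87
```

>>> send_rows:
  motion:
    - [[0,0,0,0,0,0,1],[0,0,0,0,0,0,1],[0,0,0,0,0,0,1],[0,0,0,0,0,0,1],[0,0,0,0,0,0,1]]

```text
clock: 50.82
tool_pos: [0.5752, -0.3197, 0.0427]
eef_rot: [0.708, -0.019, 0.017, -0.706]
contact_force: [0.5, -1.3, -2.8]
opening: 0.826
```

>>> send_rows:
  motion:
    - [[0,0,0,0,-0.3,0,1],[0,0,0,0,-0.5,0,1],[0,0,0,0,-0.7,0,1],[0,0,0,0,-0.7,0,1],[0,0,0,0,-0.7,0,1]]

```text
clock: 51.23
tool_pos: [0.5759, -0.3193, 0.1029]
eef_rot: [0.708, -0.018, 0.017, -0.706]
contact_force: [0.0, 0.2, -3.2]
opening: 0.827
```

```bash
python3 - <<'E'
from h import *
d=snap("wrist");s=d["s"];print(s["clock"],s["tool_pos"],s["opening"],s["contact_force"],np.degrees(np.arctan2(*tool(s)[1::-1,0])),s["q"].round(2))
save(d,"w33")
E
```

```text
51.2333 [ 0.57587208 -0.31930634  0.10287715] 0.8273966502860294 [ 0.00841864  0.20904753 -3.15327218] -2.8242440262644326 [ 0.81  1.02 -0.76  1.55  0.84  0.92  1.28]
```

View pics/w33.png

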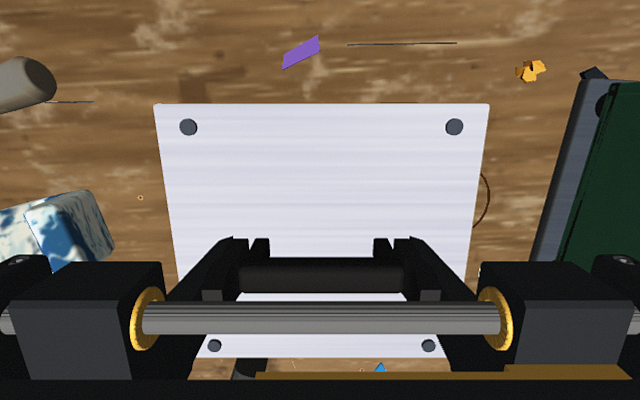

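>>> send_rows:
  motion:
    - [[0,0,0,0,-0.8,0,1],[0,0,0,0,-0.9,0,1],[0,0.42,0,0,-0.9,0,1],[0,0.42,0,0,-0.9,0,1],[0,0,0,0,-0.5,0.3,1]]

```text
clock: 51.7
tool_pos: [0.5768, -0.3148, 0.1835]
eef_rot: [0.707, -0.042, 0.042, -0.704]
contact_force: [0.3, -0.7, -2.9]
opening: 0.83
```

>>> send_rows:
  motion:
    - [[0,0,0,-0.08,0,0.6,1],[0,0,0,-0.08,0,0.8,1],[0,0,0,-0.08,0,0.9,1],[0,0,0,-0.08,0,0.9,1],[0,0,0,-0.08,0,0.9,1]]

```text
clock: 52.12
tool_pos: [0.577, -0.2285, 0.1797]
eef_rot: [0.706, -0.042, 0.039, -0.706]
contact_force: [0.0, 0.4, -3.9]
opening: 0.83
```

>>> send_rows:
  motion:
    - [[0,0,0,-0.08,0,0.9,1],[0,0,0,-0.08,0,0.9,1],[0,0,0,-0.08,0,0.9,1],[0,0,0,-0.08,0,0.9,1],[0,0,0,-0.08,0,0.9,1]]

```text
clock: 52.53
tool_pos: [0.5793, -0.1382, 0.1795]
eef_rot: [0.706, -0.042, 0.039, -0.706]
contact_force: [-0.3, -0.1, -3.4]
opening: 0.828
```

```bash
python3 - <<'E'
from h import *
d=snap("wrist");s=d["s"];print(s["clock"],s["tool_pos"],s["opening"],s["contact_force"],np.degrees(np.arctan2(*tool(s)[1::-1,0])),s["q"].round(2))
save(d,"w34"); plan([.5825,-.061,.18])
E
```

```text
52.5333 [ 0.57928312 -0.13824849  0.17952805] 0.8278285988542645 [-0.31183625 -0.13971101 -3.36542662] -6.542326328521792 [ 0.58  0.85 -0.79  1.7   0.74  0.91  0.94]
shift units [-0.25  0.02  3.57]
```

View pics/w34.png

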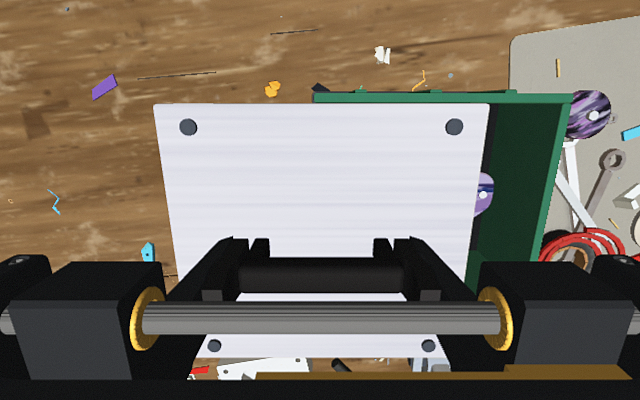

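>>> send_rows:
  motion:
    - [[0,0,0,-0.06,0,0.9,1],[0,0,0,-0.06,0,0.9,1],[0,0,0,-0.06,0,0.9,1],[0,0,0,-0.06,0,0.6,1],[0,0,0,0,0,0.27,1]]

```text
clock: 53.0
tool_pos: [0.5833, -0.0657, 0.18]
eef_rot: [0.706, -0.041, 0.038, -0.706]
contact_force: [0.0, 0.3, -3.3]
opening: 0.833
```

>>> send_rows:
  motion:
    - [[0,0,0,0,0.3,0,1],[0,0,0,0,0.3,0,1],[0,0,0,0,0.2,0,1],[0,0,0,0,0.2,0,1],[0,0,0,0,0,0,1]]

```text
clock: 53.42
tool_pos: [0.5832, -0.0706, 0.1588]
eef_rot: [0.707, -0.044, 0.04, -0.705]
contact_force: [0.8, -0.8, -3.3]
opening: 0.826
```

```bash
python3 - <<'E'
from h import *
d=snap("wrist");s=d["s"];print(s["clock"],s["tool_pos"],s["opening"],s["contact_force"],np.degrees(np.arctan2(*tool(s)[1::-1,0])),s["q"].round(2))
save(d,"w35"); plan([.5825,-.061,.15])
t=snap("side");save(t,"s35",(260,160,420,290),4)
E
```

```text
53.4167 [ 0.58317358 -0.07055834  0.1588214 ] 0.8260155817109953 [ 0.80667393 -0.78065116 -3.34837604] -6.780858387395624 [ 0.46  0.87 -0.76  1.75  0.77  0.86  0.79]
shift units [-0.1   0.47  0.45]
```

View pics/w35.png

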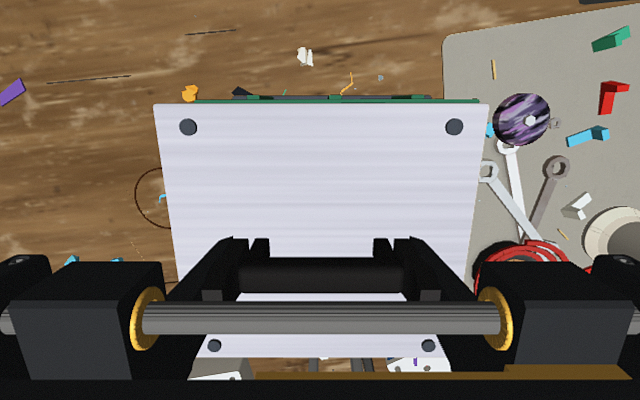

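View pics/s35.png

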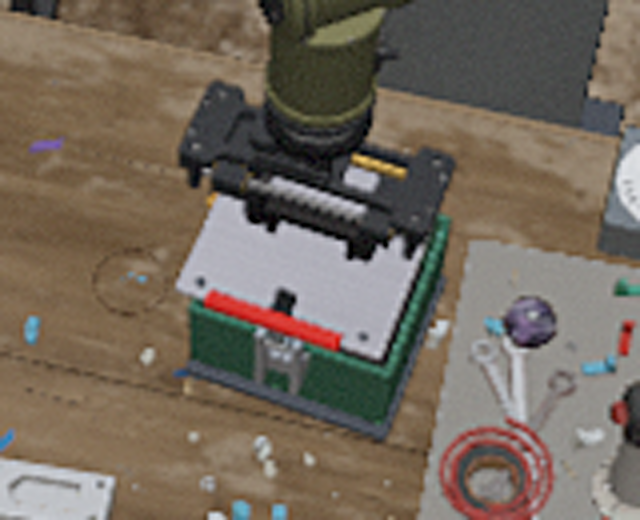

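>>> send_rows:
  motion:
    - [[0,0,0,-0.1,0,0.25,1],[0,0,0,0,0,0.2,1],[0,0,0,0,0,0,1],[0,0,0,0,0,0,1],[0,0,0,0,0,0,1]]

```text
clock: 53.93
tool_pos: [0.5831, -0.0599, 0.1604]
eef_rot: [0.707, -0.042, 0.04, -0.705]
contact_force: [-0.4, -0.3, -2.5]
opening: 0.828
```

```bash
python3 - <<'E'
from h import *
s=get_state();print(s["clock"],s["tool_pos"],s["opening"],s["contact_force"],np.degrees(np.arctan2(*tool(s)[1::-1,0])))
plan([.5825,-.061,.137])
E
```

```text
53.9333 [ 0.58310473 -0.05991078  0.16035708] 0.8281047020648146 [-0.44022249 -0.31921998 -2.53043849] -6.6662261364948465
shift units [-0.02  1.17 -0.05]
```

>>> send_rows:
  motion:
    - [[0,0,0,0,0.25,-0.04,1],[0,0,0,0,0.25,0,1],[0,0,0,0,0.2,0,1],[0,0,0,0,0,0,1],[0,0,0,0,0,0,1]]

```text
clock: 54.35
tool_pos: [0.5826, -0.0609, 0.1457]
eef_rot: [0.707, -0.043, 0.04, -0.705]
contact_force: [-0.9, 0.0, -4.1]
opening: 0.833
```

```bash
python3 - <<'E'
from h import *
s=get_state();print(s["clock"],s["tool_pos"],s["opening"],s["contact_force"],np.degrees(np.arctan2(*tool(s)[1::-1,0])))
plan([.5825,-.061,.137])
E
```

```text
54.35 [ 0.58258198 -0.06089608  0.14565776] 0.8328091105299428 [-0.92683878  0.0246962  -4.05827424] -6.687562100214758
shift units [-0.    0.43 -0.  ]
```

>>> send_rows:
  motion:
    - [[0,0,0,0,0.15,0,1],[0,0,0,0,0.15,0,1],[0,0,0,0,0.1,0,1],[0,0,0,0,0,0,1],[0,0,0,0,0,0,1]]

```text
clock: 54.77
tool_pos: [0.5828, -0.0608, 0.1381]
eef_rot: [0.707, -0.042, 0.04, -0.705]
contact_force: [-0.5, 0.5, -3.9]
opening: 0.83
```

```bash
python3 - <<'E'
from h import *
s=get_state();print(s["clock"],s["tool_pos"],s["opening"],s["contact_force"],np.degrees(np.arctan2(*tool(s)[1::-1,0])))
plan([.5825,-.061,.137])
E
```

```text
54.7667 [ 0.58282012 -0.06084179  0.13810247] 0.8300928650341364 [-0.53741051  0.5249731  -3.8899548 ] -6.686018204912031
shift units [-0.01  0.06 -0.01]
```

>>> send_rows:
  motion:
    - [[0,0,0,0,0.1,0,1],[0,0,0,0,0.05,0,1],[0,0,0,0,0,0,1],[0,0,0,0,0,0,1],[0,0,0,0,0,0,1]]

```text
clock: 55.18
tool_pos: [0.5831, -0.0608, 0.1375]
eef_rot: [0.707, -0.042, 0.041, -0.705]
contact_force: [-5.0, -2.1, 13.4]
opening: 0.831
```

```bash
python3 - <<'E'
from h import *
s=get_state();print(s["clock"],s["tool_pos"],s["opening"],s["contact_force"],np.degrees(np.arctan2(*tool(s)[1::-1,0])))
t=snap("side");save(t,"s36",(260,160,420,290),4)
E
```

```text
55.1833 [ 0.58305895 -0.06079821  0.13754773] 0.8306970045103415 [-5.01547896 -2.14716664 13.35947461] -6.697605796641481
```

View pics/s36.png

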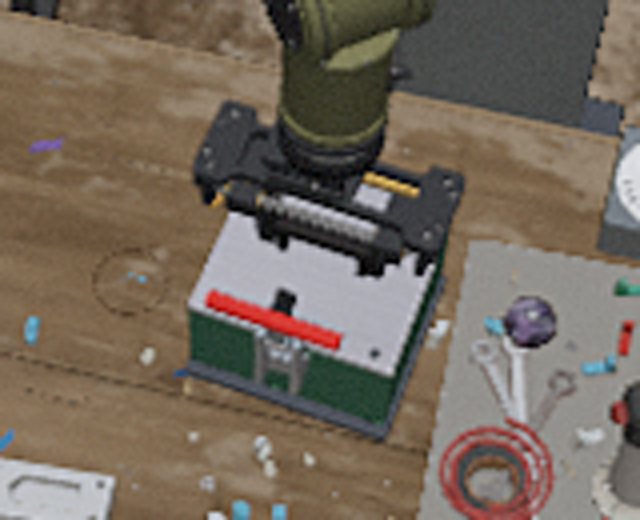

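>>> send_rows:
  motion:
    - [[0,0,0,0,-0.1,0,-1],[0,0,0,0,0,0,-1],[0,0,0,0,0,0,-1],[0,0,0,0,0,0,-1],[0,0,0,0,-0.5,0,-1]]

```text
clock: 55.65
tool_pos: [0.5818, -0.0611, 0.1458]
eef_rot: [0.707, -0.043, 0.039, -0.705]
contact_force: [-1.1, -0.3, 0.1]
opening: 1.001
```

>>> send_rows:
  motion:
    - [[0,0,0,0,-1,0,-1],[0,0,0,0,-1,0,-1],[0,0,0,0,-1,0,-1],[0,0,0,-0.5,-1,0,-1],[0,0,0,-1,-1,0,-1]]

```text
clock: 56.07
tool_pos: [0.5549, -0.0569, 0.2487]
eef_rot: [0.706, -0.042, 0.042, -0.706]
contact_force: [-0.8, -0.3, 0.8]
opening: 0.996
```

```bash
python3 - <<'E'
from h import *
d=snap("wrist");s=d["s"];print(s["clock"],s["tool_pos"],s["opening"],s["contact_force"],np.degrees(np.arctan2(*tool(s)[1::-1,0])))
save(d,"w37")
t=snap("side");save(t,"s37",(260,160,420,290),4)
E
```

```text
56.0667 [ 0.55488734 -0.05687878  0.2487255 ] 0.9958839380351876 [-0.75182506 -0.29044494  0.75754276] -6.7567109236377885
```

View pics/w37.png

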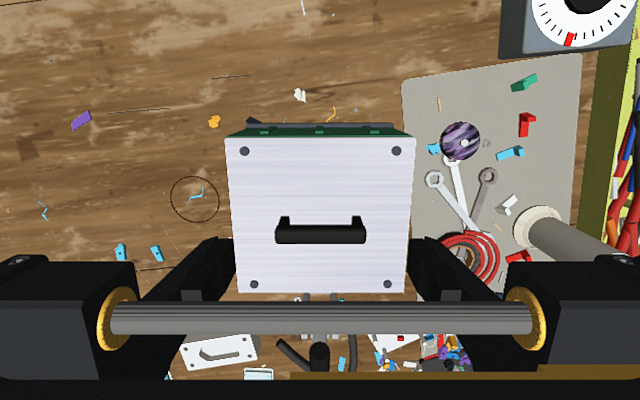

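View pics/s37.png

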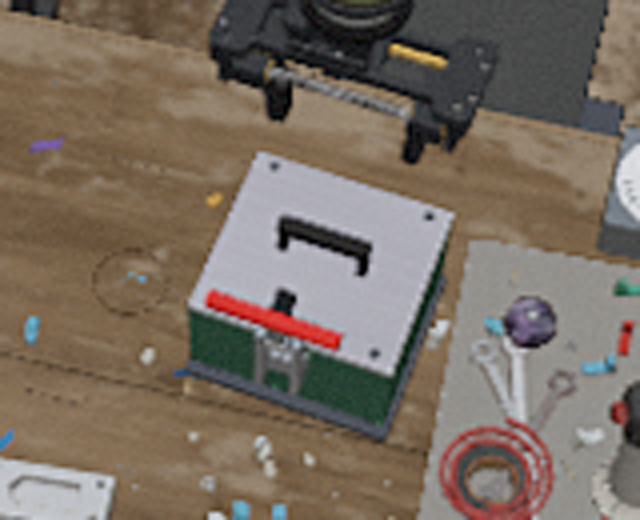

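```bash
cat >> h.py <<'E'
def redbar(d,box):
    h=hsv(d);H,S,V=h[...,0],h[...,1],h[...,2]
    x0,y0,x1,y1=box; m=np.zeros(H.shape,np.uint8); m[y0:y1,x0:x1]=(((H<6)|(H>174))&(S>170)&(V>120))[y0:y1,x0:x1]
    c,st=cen(m); return c,st
TC=np.array([.5825,-.061]);YW=np.radians(-6.65)
def totub(p):
    p=np.asarray(p,float); q=p[:2]-TC; return np.array([q[0]*np.cos(YW)+q[1]*np.sin(YW),-q[0]*np.sin(YW)+q[1]*np.cos(YW)])
def fromtub(x,y): return TC+np.array([x*np.cos(YW)-y*np.sin(YW),x*np.sin(YW)+y*np.cos(YW)])
E
python3 - <<'E'
from h import *
s=snap("side");t=snap("top"); save(t,"t38",(230,120,350,240),5)
cs,ss=redbar(s,(300,220,360,260)); ct,st=redbar(t,(265,140,330,175)); print(cs,ss,ct,st)
X=tri(s,cs,t,ct); print(X,totub(X))
d=snap("wrist"); p=ray(d,[(319.5,233)],.1485)[0]; print("handle",p,totub(p))
plan(list(fromtub(.135,.03))+[.26])
E
```

```text
[327.890625 239.875   ] [312 233  33  14 128] [298.90604027 152.26845638] [283 148  31   9 149]
[ 0.68728365 -0.080084    0.18569452] [ 0.10628868 -0.00682124]
handle [ 0.57843344 -0.06053508  0.1485    ] [-4.09304303e-03 -9.13362075e-06]
shift units [ 8.2  -0.67  1.5 ]
```

>>> send_rows:
  motion:
    - [[0,0,0,0.6,-0.5,0.1,1],[0,0,0,0.9,-0.2,0.17,1],[0,0,0,0.9,0,0.17,1],[0,0,0,0.9,0,0.17,1],[0,0,0,0.9,0,0.17,1]]
  force: 20

```text
clock: 56.73
tool_pos: [0.6397, -0.0519, 0.2595]
eef_rot: [0.707, -0.043, 0.04, -0.705]
contact_force: [-0.3, 0.1, 0.3]
opening: 0.646
```

>>> send_rows:
  motion:
    - [[0,0,0,0.9,0,0.17,1],[0,0,0,0.9,0,0.17,1],[0,0,0,0.9,0,0.17,1],[0,0,0,0.9,0,0.17,1],[0,0,0,0.5,0,0,1]]

```text
clock: 57.15
tool_pos: [0.7233, -0.0469, 0.2584]
eef_rot: [0.706, -0.043, 0.04, -0.705]
contact_force: [-1.3, -0.1, -0.4]
opening: 0.267
```

```bash
python3 - <<'E'
from h import *
d=snap("wrist");s=d["s"];print(s["clock"],s["tool_pos"],totub(s["tool_pos"]),s["opening"],s["contact_force"],np.degrees(np.arctan2(*tool(s)[1::-1,0])),s["q"].round(2))
save(d,"w39");c,st=redbar(d,(0,0,640,260));print(c,st)
plan(list(fromtub(.135,.03))+[.192])
E
```

```text
57.15 [ 0.72327774 -0.04687655  0.25839883] [0.13819505 0.03033106] 0.26748453457110144 [-1.33287691 -0.06675245 -0.3544349 ] -6.682090911115889 [ 0.33  0.93 -0.8   1.18  0.64  1.28  1.02]
[271.41282565 175.57228743] [ 190  165  162   22 3493]
shift units [-0.2   3.31  0.01]
```

View pics/w39.png

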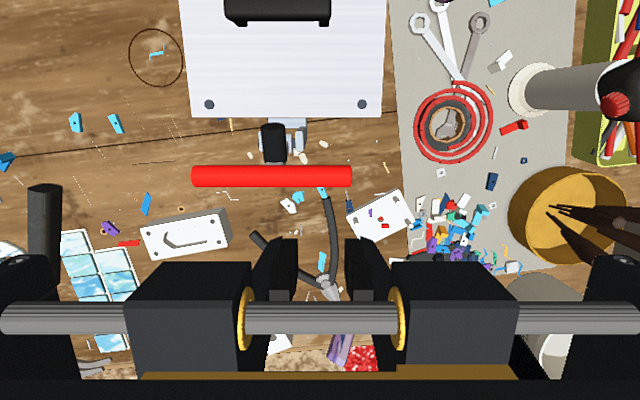

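>>> send_rows:
  motion:
    - [[0,0,0,0,0.6,0.1,1],[0,0,0,0,0.8,0,1],[0,0,0,0,0.9,0,1],[0,0,0,0,0.8,0,1],[0,0,0,0,0.4,0,1]]

```text
clock: 57.62
tool_pos: [0.7194, -0.0462, 0.1867]
eef_rot: [0.707, -0.044, 0.038, -0.705]
contact_force: [-0.9, 0.8, -0.2]
opening: 0.003
```

```bash
python3 - <<'E'
from h import *
d=snap("wrist");s=d["s"];print(s["clock"],s["tool_pos"],totub(s["tool_pos"]),s["opening"],s["contact_force"],s["q"].round(2))
save(d,"w40")
E
```

```text
57.6167 [ 0.71936178 -0.04615867  0.18670816] [0.1342223  0.03059062] 0.0033437900153534673 [-0.8565299   0.82264494 -0.20960713] [ 0.33  0.99 -0.78  1.27  0.69  1.16  0.97]
```

View pics/w40.png

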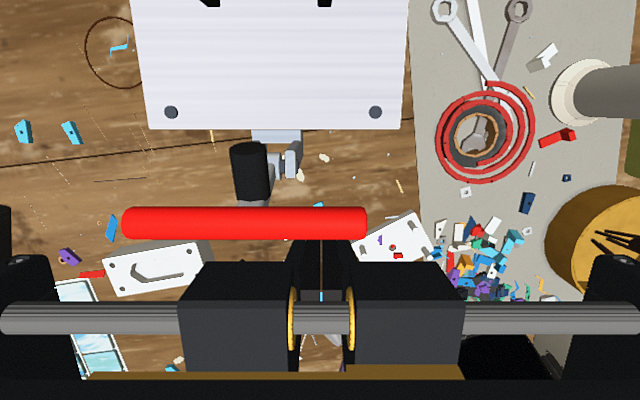

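>>> send_rows:
  motion:
    - [[0,0,0,-0.4,0,0,1],[0,0,0,-0.4,0,0,1],[0,0,0,-0.4,0,0,1],[0,0,0,-0.4,0,0,1],[0,0,0,-0.4,0,0,1]]

```text
clock: 58.08
tool_pos: [0.6826, -0.0411, 0.1917]
eef_rot: [0.707, -0.041, 0.042, -0.705]
contact_force: [1.7, -1.0, -2.0]
opening: 0.005
```

>>> send_rows:
  motion:
    - [[0,0,0,-0.3,0,0,1],[0,0,0,-0.3,0.05,0,1],[0,0,0,-0.3,0.05,0,1],[0,0,0,-0.3,0,0,1],[0,0,0,0,0,0,1]]

```text
clock: 58.5
tool_pos: [0.6576, -0.0384, 0.1887]
eef_rot: [0.707, -0.042, 0.04, -0.705]
contact_force: [2.1, -0.9, -1.4]
opening: 0.005
```

```bash
python3 - <<'E'
from h import *
d=snap("wrist");s=d["s"];print(s["clock"],s["tool_pos"],totub(s["tool_pos"]),s["opening"],s["contact_force"],s["q"].round(2))
save(d,"w41");t=snap("side");save(t,"s41",(260,160,420,290),4)
E
```

```text
58.5 [ 0.65758534 -0.03841545  0.18869926] [0.07196479 0.03112779] 0.005098606044390768 [ 2.11060183 -0.93297101 -1.39863739] [ 0.37  0.91 -0.78  1.49  0.71  1.04  0.87]
```

View pics/w41.png

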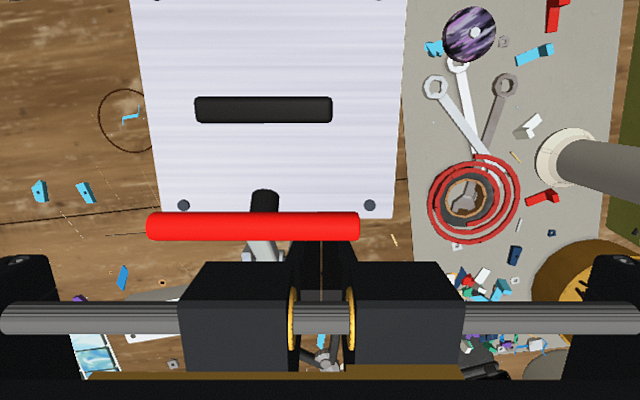

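View pics/s41.png

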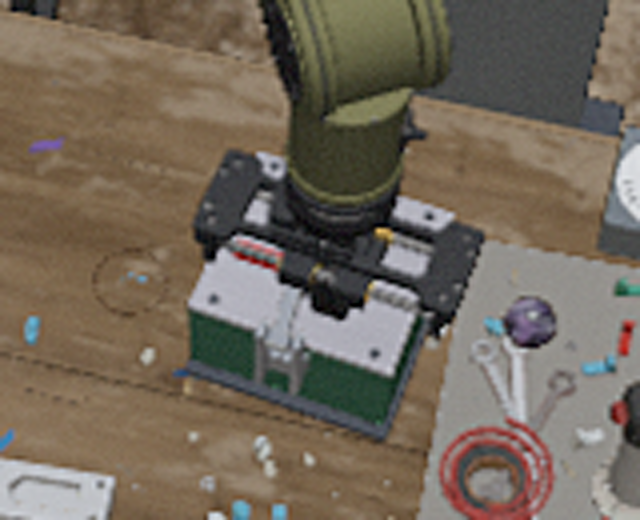

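>>> send_rows:
  motion:
    - [[0,0,0,0.3,0,0,1],[0,0,0,0.1,-0.8,0,1],[0,0,0,0,-0.7,0,1],[0,0,0,-0.6,-0.2,0,1],[0,0,0,-0.7,0,0,1]]

```text
clock: 59.02
tool_pos: [0.6417, -0.035, 0.2253]
eef_rot: [0.706, -0.041, 0.042, -0.706]
contact_force: [0.1, -0.6, 0.1]
opening: 0.005
```

```bash
python3 - <<'E'
from h import *
d=snap("wrist");s=d["s"];print(s["clock"],s["tool_pos"],totub(s["tool_pos"]),s["opening"],s["contact_force"],s["q"].round(2))
save(d,"w42")
E
```

```text
59.0167 [ 0.64171688 -0.03501168  0.2252625 ] [0.05580892 0.03267103] 0.0051215248091251225 [ 0.119077   -0.57362178  0.05486167] [ 0.39  0.85 -0.81  1.52  0.67  1.07  0.87]
```

View pics/w42.png

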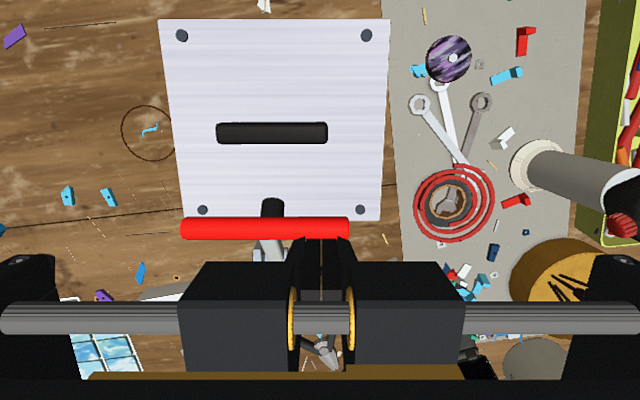

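>>> send_rows:
  motion:
    - [[0,0,0,-0.15,0.6,0,1],[0,0,0,-0.1,0.6,0,1],[0,0,0,-0.1,0.5,0,1],[0,0,0,-0.1,0.5,0,1],[0,0,0,-0.1,0.4,0,1]]

```text
clock: 59.48
tool_pos: [0.6287, -0.0345, 0.17]
eef_rot: [0.707, -0.043, 0.039, -0.705]
contact_force: [-1.2, 0.7, 1.0]
opening: 0.005
```

```bash
python3 - <<'E'
from h import *
s=get_state();print(s["clock"],s["tool_pos"],totub(s["tool_pos"]),s["opening"],s["contact_force"])
E
```

```text
59.4833 [ 0.62869927 -0.03449253  0.16998692] [0.04281878 0.03167919] 0.005201081839526611 [-1.24680023  0.65581462  0.98344735]
```

>>> send_rows:
  motion:
    - [[0,0,0,0,0.25,0,1],[0,0,0,0,0.2,0,1],[0,0,0,0,0.15,0,1],[0,0,0,0,0,0,1],[0,0,0,0,0,0,1]]

```text
clock: 59.9
tool_pos: [0.6292, -0.0348, 0.1618]
eef_rot: [0.707, -0.042, 0.041, -0.705]
contact_force: [-9.0, -2.2, 20.4]
opening: 0.004
```

```bash
python3 - <<'E'
from h import *
d=snap("wrist");s=d["s"];print(s["clock"],s["tool_pos"],totub(s["tool_pos"]),s["opening"],s["contact_force"])
save(d,"w43");t=snap("side");save(t,"s43",(260,160,420,290),4)
E
```

```text
59.9 [ 0.62921971 -0.0347559   0.16183486] [0.04336621 0.03147787] 0.004082187240602521 [-8.99637088 -2.15718642 20.38685936]
```

View pics/w43.png

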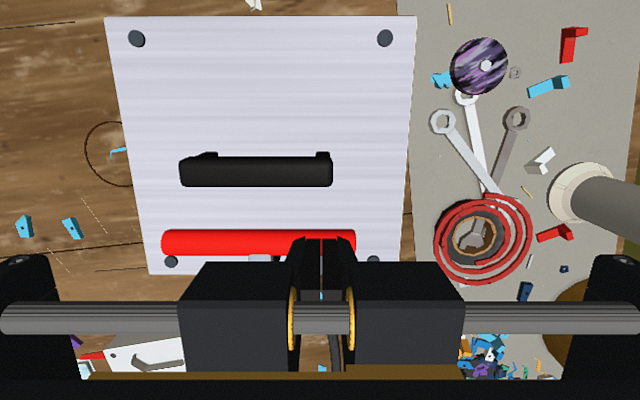

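View pics/s43.png

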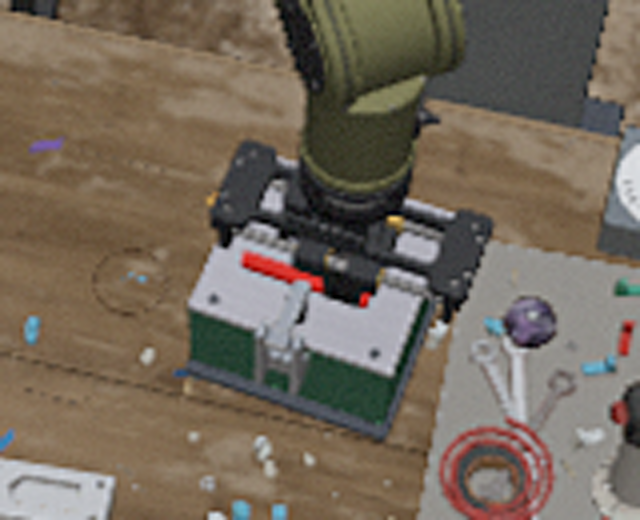

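>>> send_rows:
  motion:
    - [[0,0,0,0,-0.6,0,1],[0,0,0,0,-1,0,1],[0,0,0,0,-1,0,0],[0,0,0,-0.3,-1,0,0],[0,0,0,-0.6,-1,0.3,0]]

```text
clock: 60.42
tool_pos: [0.614, -0.0284, 0.2518]
eef_rot: [0.707, -0.043, 0.042, -0.705]
contact_force: [0.3, 0.4, -0.2]
opening: 0.207
```

>>> send_rows:
  motion:
    - [[0,0,0,-0.9,-0.4,0.75,0],[0,0,0,-0.93,0,0.8,0],[0,0,0,-0.93,0,0.8,0],[0,0,0,-0.93,0,0.8,0],[0,0,0,-0.93,0,0.8,0]]

```text
clock: 60.83
tool_pos: [0.5299, 0.0633, 0.2595]
eef_rot: [0.706, -0.042, 0.041, -0.705]
contact_force: [0.4, 0.4, 0.0]
opening: 0.502
```

```bash
python3 - <<'E'
from h import *
d=snap("wrist");s=d["s"];print(s["clock"],s["tool_pos"],totub(s["tool_pos"]),s["opening"],s["contact_force"])
save(d,"w44");t=snap("side");save(t,"s44",(260,160,420,290),4);c,st=redbar(t,(300,200,370,260));print(c,st)
p=ray(t,c,.141)[0];print(p,totub(p))
plan([.4125,.1975,.2])
E
```

```text
60.8333 [0.52994635 0.06333203 0.25948216] [-0.06659822  0.11740961] 0.501983651942965 [0.43247526 0.43638272 0.04481159]
[336.09615385 229.625     ] [321 224  31  13 104]
[ 0.62238101 -0.06547921  0.141     ] [0.04013141 0.00016931]
shift units [-6.46  3.02  5.88]
```

View pics/w44.png

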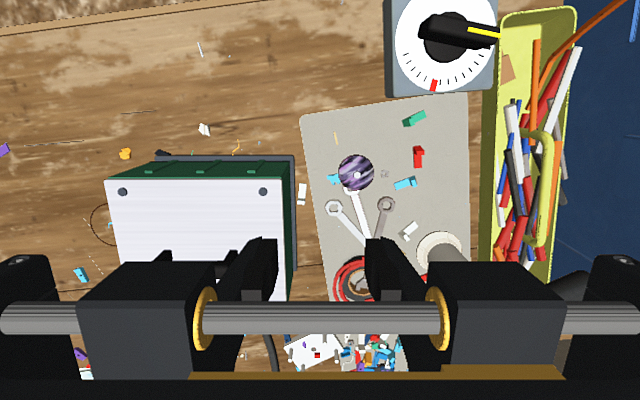

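View pics/s44.png

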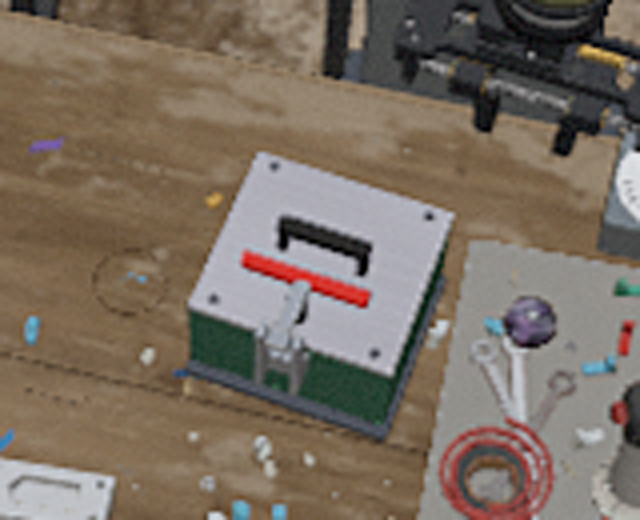

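>>> send_rows:
  motion:
    - [[0,0,0,-0.92,0,0.84,0],[0,0,0,-0.92,0,0.84,0],[0,0,0,-0.92,0,0.84,0],[0,0,0,-0.92,0,0.84,0],[0,0,0,-0.92,0,0.84,0]]

```text
clock: 61.35
tool_pos: [0.4489, 0.1573, 0.2594]
eef_rot: [0.706, -0.042, 0.041, -0.705]
contact_force: [1.0, 0.5, -0.6]
opening: 0.497
```

>>> send_rows:
  motion:
    - [[0,0,0,-0.92,0,0.84,0],[0,0,0,-0.9,0,0.8,0],[0,-0.7,0,0,0.2,0,0],[0,-1,0,0,0.2,0,0],[0,-1,0,0,0.2,0,0]]

```text
clock: 61.77
tool_pos: [0.4171, 0.1942, 0.2474]
eef_rot: [0.707, 0.036, -0.037, -0.706]
contact_force: [-0.5, -1.3, -0.5]
opening: 0.499
```

>>> send_rows:
  motion:
    - [[0,-1,0,0,0.2,0,0],[0,-1,0,0,0.2,0,0],[0,-1,0,0,0.2,0,0],[0,-1,0,0,0.2,0,0],[0,-1,0,0,0.2,0,0]]

```text
clock: 62.18
tool_pos: [0.4173, 0.1936, 0.2271]
eef_rot: [0.685, 0.175, -0.176, -0.685]
contact_force: [0.3, -0.1, -0.0]
opening: 0.499
```

>>> send_rows:
  motion:
    - [[0,-1,0,0,0.2,0,0],[0,-1,0,0,0.2,0,0],[0,-1,0,0,0.2,0,0],[0,-1,0,0,0.2,0,0],[0,-1,0,0,0.2,0,0]]

```text
clock: 62.6
tool_pos: [0.4173, 0.1936, 0.207]
eef_rot: [0.637, 0.307, -0.309, -0.636]
contact_force: [-0.1, 1.0, 0.0]
opening: 0.501
```

>>> send_rows:
  motion:
    - [[0,-1,0,0,0.2,0,0],[0,-1,0,0,0,0,0],[0,-1,0,0,0,0,0],[0,-1,0,0,0,0,0],[0,-0.9,0,0,0,0,0]]

```text
clock: 63.02
tool_pos: [0.4172, 0.1936, 0.2032]
eef_rot: [-0.564, -0.425, 0.427, 0.564]
contact_force: [-0.7, 0.4, 0.2]
opening: 0.501
```

```bash
python3 - <<'E'
from h import *
d=snap("wrist");s=d["s"];print(s["clock"],s["tool_pos"],s["opening"],s["q"].round(2),np.arctan2(*tool(s)[1::-1,0]))
save(d,"w45");plan([.4128,.197,.0865])
dial(d,(255,115,400,245))
E
```

```text
63.0167 [0.41721028 0.19356229 0.20316078] 0.501306602332912 [ 0.12  0.8  -1.14  2.07  0.95  0.93  1.31] 1.293213944782902
shift units [0.12 5.83 0.25]
ell (325.9205017089844, 186.0155792236328) (102.02420806884766, 105.8143310546875) C [0.413  0.1962] r 0.0477 red px [278.5 188.5] r 0.0426 az -0.277
yellow mean [0.4171 0.2105] dir az 1.27 az of mean 1.292
dark blob px [304. 151.] 5 r 0.0388 az -1.329
dark blob px [297.6 156.8] 5 r 0.0379 az -1.132
dark blob px [291.  162.6] 5 r 0.0387 az -0.929
dark blob px [286.  169.8] 5 r 0.0393 az -0.727
dark blob px [284.  178.2] 5 r 0.0386 az -0.526
dark blob px [337. 237.] 5 r 0.0485 az 1.513
```

View pics/w45.png

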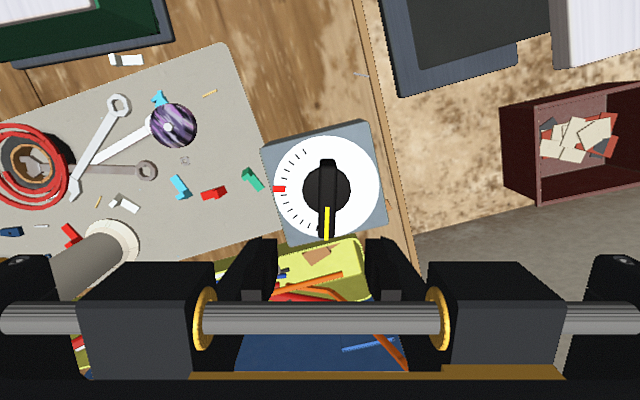

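>>> send_rows:
  motion:
    - [[0,0,0,0.1,0.6,0.25,0],[0,0,0,0,1,0,0],[0,0,0,0,1,0,0],[0,0,0,0,1,0,0],[0,0,0,0,1,0,0]]

```text
clock: 63.48
tool_pos: [0.4125, 0.1968, 0.1103]
eef_rot: [0.565, 0.424, -0.425, -0.565]
contact_force: [0.6, 1.0, 0.6]
opening: 0.501
```

>>> send_rows:
  motion:
    - [[0,0,0,0,0.8,0,0],[0,0,0,0,0.4,0,0],[0,0,0,0,0,0,0],[0,0,0,0,0,0,0],[0,0,0,0,0,0,0]]

```text
clock: 63.9
tool_pos: [0.4119, 0.197, 0.0877]
eef_rot: [-0.565, -0.424, 0.426, 0.565]
contact_force: [-0.2, 0.2, -0.7]
opening: 0.501
```

```bash
python3 - <<'E'
from h import *
d=snap("wrist");s=d["s"];print(s["clock"],s["tool_pos"],s["opening"],s["q"].round(2),np.arctan2(*tool(s)[1::-1,0]),s["contact_force"])
plan([.4128,.1968,.0865])
E
```

```text
63.9 [0.41188839 0.19695308 0.08769614] 0.5010041147291204 [ 0.    0.97 -0.95  2.17  1.28  0.78  1.02] 1.289981477137223 [-0.21132168  0.15015167 -0.67027975]
shift units [ 0.    0.07 -0.05]
```

>>> send_rows:
  motion:
    - [[0,0,0,0,0.05,-0.04,1],[0,0,0,0,0,0,1],[0,0,0,0,0,0,1],[0,0,0,0,0,0,1],[0,0,0,0,0,0,1]]
  force: 20

```text
clock: 64.37
tool_pos: [0.413, 0.1961, 0.0864]
eef_rot: [0.565, 0.425, -0.426, -0.564]
contact_force: [-0.6, -0.3, 0.7]
opening: 0.157
```

>>> send_rows:
  motion:
    - [[0,0.5,0,0,0,0,1],[0,0.9,0,0,0,0,1],[0,0.9,0,0,0,0,1],[0,0.9,0,0,0,0,1],[0,0.9,0,0,0,0,1]]

```text
clock: 64.78
tool_pos: [0.413, 0.1961, 0.0864]
eef_rot: [0.628, 0.326, -0.327, -0.627]
contact_force: [2.0, -0.3, 1.3]
opening: 0.157
```

>>> send_rows:
  motion:
    - [[0,0.9,0,0,0,0,1],[0,0.9,0,0,0,0,1],[0,0.9,0,0,0,0,1],[0,0.9,0,0,0,0,1],[0,0.9,0,0,0,0,1]]

```text
clock: 65.2
tool_pos: [0.4131, 0.196, 0.0864]
eef_rot: [0.676, 0.208, -0.209, -0.675]
contact_force: [2.2, -1.5, 1.6]
opening: 0.157
```

```bash
python3 - <<'E'
from h import *
d=snap("wrist");s=d["s"];print(s["clock"],s["tool_pos"],s["opening"],s["q"].round(2),np.arctan2(*tool(s)[1::-1,0]),s["contact_force"],s["moment"])
save(d,"w46")
E
```

```text
65.2 [0.41310763 0.19595894 0.0864365 ] 0.15744880298133584 [-0.04  0.94 -0.87  2.17  1.27  0.71  0.35] 0.598941827128757 [ 2.20156856 -1.52295136  1.62640995] [-0.11180921 -0.6482331   0.0762106 ]
```

View pics/w46.png

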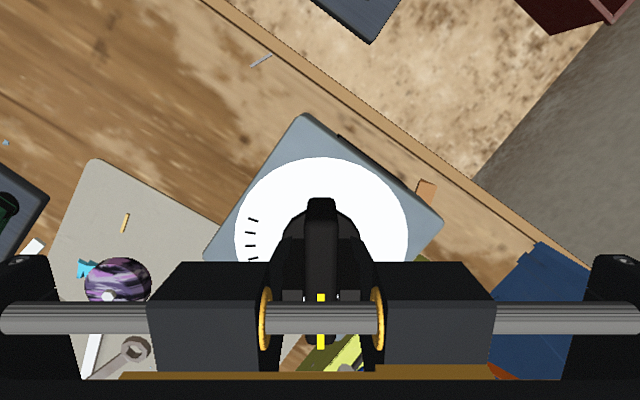

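>>> send_rows:
  motion:
    - [[0,0.9,0,0,0,0,1],[0,0.9,0,0,0,0,1],[0,0.9,0,0,0,0,1],[0,0.9,0,0,0,0,1],[0,0.9,0,0,0,0,1]]

```text
clock: 65.67
tool_pos: [0.4132, 0.1959, 0.0864]
eef_rot: [0.703, 0.084, -0.085, -0.701]
contact_force: [3.7, -1.9, -0.2]
opening: 0.155
```

>>> send_rows:
  motion:
    - [[0,0.9,0,0,0,0,1],[0,0.9,0,0,0,0,1],[0,0.9,0,0,0,0,1],[0,0.7,0,0,0,0,1],[0,0.5,0,0,0,0,1]]

```text
clock: 66.08
tool_pos: [0.4132, 0.1958, 0.0864]
eef_rot: [0.708, -0.025, 0.025, -0.706]
contact_force: [3.5, -2.1, 1.9]
opening: 0.157
```

>>> send_rows:
  motion:
    - [[0,0.5,0,0,0,0,1],[0,0.4,0,0,0,0,1],[0,0.3,0,0,0,0,1],[0,0,0,0,0,0,1],[0,0,0,0,0,0,1]]

```text
clock: 66.5
tool_pos: [0.4132, 0.1957, 0.0864]
eef_rot: [0.706, -0.058, 0.058, -0.704]
contact_force: [4.1, -2.9, 2.8]
opening: 0.154
```

```bash
python3 - <<'E'
from h import *
d=snap("wrist");s=d["s"];print(s["clock"],s["tool_pos"],s["opening"],s["q"].round(2),np.arctan2(*tool(s)[1::-1,0]),s["contact_force"],s["moment"])
save(d,"w47")
E
```

```text
66.5 [0.41317141 0.19573748 0.08639746] 0.15363493051730037 [-0.09  0.9  -0.76  2.17  1.23  0.61 -0.38] -0.1648039452727422 [ 4.07458442 -2.93691466  2.79987252] [-0.41449004 -1.1193332  -0.03166426]
```

View pics/w47.png

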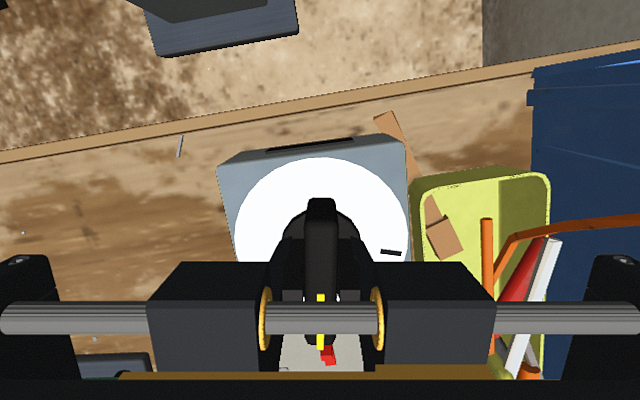

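>>> send_rows:
  motion:
    - [[0,0.4,0,0,0,0,1],[0,0.4,0,0,0,0,1],[0,0.4,0,0,0,0,1],[0,0,0,0,0,0,1],[0,0,0,0,0,0,1]]

```text
clock: 66.97
tool_pos: [0.4131, 0.1957, 0.0864]
eef_rot: [0.702, -0.092, 0.092, -0.7]
contact_force: [5.5, -3.0, 2.8]
opening: 0.155
```

```bash
python3 - <<'E'
from h import *
d=snap("wrist");s=d["s"];print(s["clock"],s["tool_pos"],np.arctan2(*tool(s)[1::-1,0]),s["contact_force"],s["moment"])
save(d,"w48",(220,240,420,390),4)
E
```

```text
66.9667 [0.41314057 0.19570471 0.08638982] -0.2607301818161206 [ 5.53589651 -2.98769533  2.78788992] [-0.39342908 -1.11132898  0.01261316]
```

View pics/w48.png

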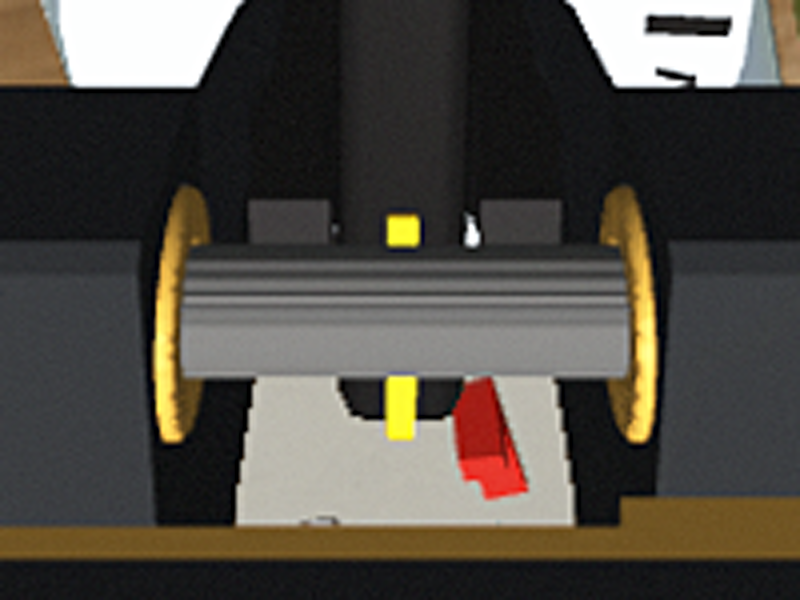

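>>> send_rows:
  motion:
    - [[0,0,0,0,0,0,-0.2],[0,0,0,0,0,0,-0.2],[0,0,0,0,0,0,-0.2],[0,0,0,0,-0.6,0,-0.2],[0,0,0,0,-1,0,-0.2]]

```text
clock: 67.43
tool_pos: [0.4104, 0.1961, 0.1173]
eef_rot: [0.703, -0.094, 0.089, -0.7]
contact_force: [0.2, 0.5, 0.6]
opening: 0.515
```

>>> send_rows:
  motion:
    - [[0,0,0,0,-1,0,-0.2],[0,0,0,0,-1,0,-0.2],[0,0,0,0,-1,0,-0.2],[0,0,0,0,-1,0,-0.2],[0,0,0,0,0,0,-0.2]]

```text
clock: 67.85
tool_pos: [0.4127, 0.1983, 0.2009]
eef_rot: [-0.701, 0.091, -0.092, 0.702]
contact_force: [0.3, -0.2, -0.1]
opening: 0.6
```

```bash
python3 - <<'E'
from h import *
d=snap("wrist");s=d["s"];print(s["clock"],s["tool_pos"],np.arctan2(*tool(s)[1::-1,0]),s["contact_force"],s["moment"])
save(d,"w49")
for z in (.055,.06,.065): dial(d,(250,100,410,255),z)
E
```

```text
67.85 [0.41268179 0.19827058 0.20091096] -0.2594104234215331 [ 0.31767054 -0.15970646 -0.11524705] [ 0.05195589 -0.16537079 -0.00534336]
ell (317.7441101074219, 186.54119873046875) (103.09624481201172, 106.6190414428711) C [0.4142 0.1962] r 0.0487 red px [324.  237.5] r 0.0481 az -0.134
yellow mean [0.4266 0.1929] dir az -0.268 az of mean -0.258
dark blob px [361.48387097 191.03225806] 31 r 0.04 az 1.266
ell (317.7441101074219, 186.54119873046875) (103.09624481201172, 106.6190414428711) C [0.4129 0.1966] r 0.0478 red px [324.  237.5] r 0.0473 az -0.134
yellow mean [0.4266 0.1929] dir az -0.268 az of mean -0.261
dark blob px [361.48387097 191.03225806] 31 r 0.0393 az 1.266
ell (317.7441101074219, 186.54119873046875) (103.09624481201172, 106.6190414428711) C [0.4115 0.197 ] r 0.0469 red px [324.  237.5] r 0.0464 az -0.134
yellow mean [0.4266 0.1929] dir az -0.268 az of mean -0.264
dark blob px [361.48387097 191.03225806] 31 r 0.0386 az 1.266
```

View pics/w49.png

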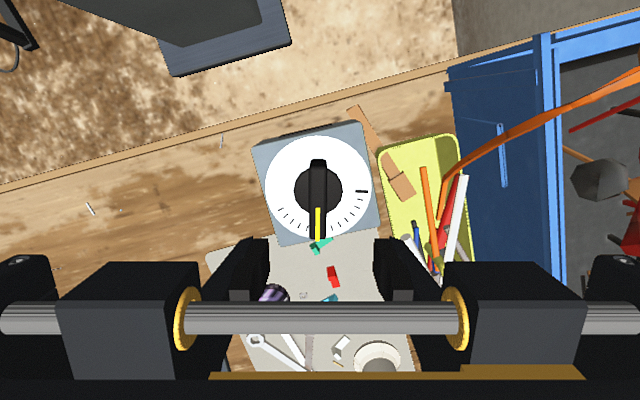

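```bash
python3 - <<'E'
from h import *
d=snap("wrist");save(d,"w50",(250,120,390,260),5)
t=snap("side");save(t,"s50",(400,180,450,230),10)
E
```

```text
(no output)
```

View pics/w50.png

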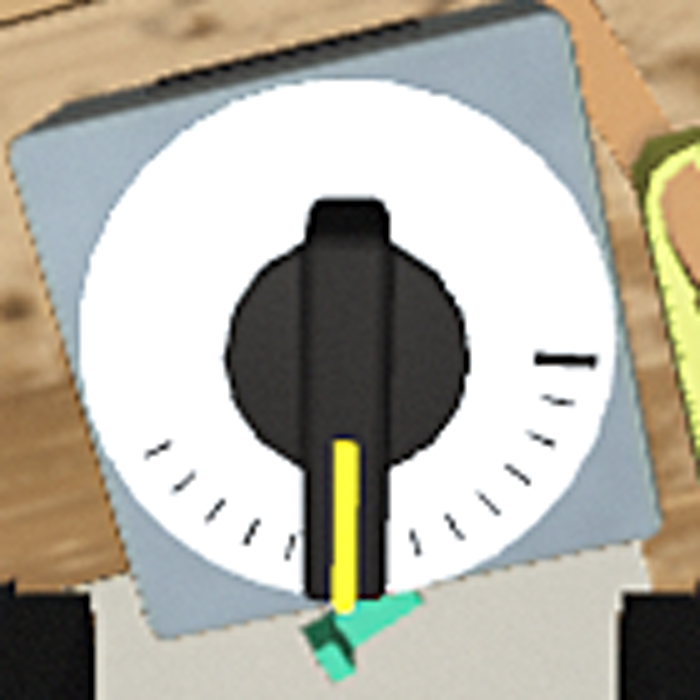

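View pics/s50.png

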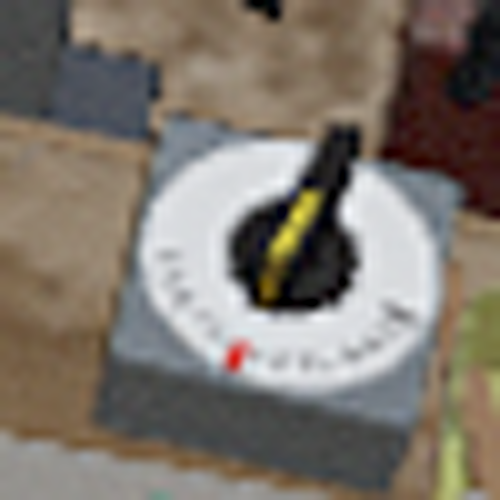

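```bash
python3 - <<'E'
from h import *
d=snap("side");h=hsv(d);H,S,V=h[...,0],h[...,1],h[...,2]
def pick(m):
    a=np.zeros(H.shape,bool);a[185:225,405:447]=m[185:225,405:447]; p=np.argwhere(a)[:,::-1]; return p
r=pick(((H<8)|(H>172))&(S>120)); y=pick((H>20)&(H<36)&(S>120)); print(len(r),len(y))
C=np.array([.4129,.1966])
R=ray(d,r.mean(0),.06)[0,:2]; v=R-C; print("mark az",np.arctan2(v[1],v[0]),np.hypot(*v))
P=ray(d,y,.1035)[:,:2]; u=hl(P); print("yellow az",np.arctan2(u[1],u[0]), np.arctan2(*(P.mean(0)-C)[::-1]),P.mean(0))
# same camera: centre of dial from disc
m=np.zeros(H.shape,np.uint8);m[185:225,405:447]=((V>180)&(S<40))[185:225,405:447]
cs,_=cv2.findContours(m,0,1);k=cv2.convexHull(max(cs,key=cv2.contourArea))[:,0,:]
(c,rad)=cv2.minEnclosingCircle((ray(d,k,.06)[:,:2]).astype(np.float32)); print("C side",c,rad); v=R-np.array(c); print("mark az",np.arctan2(v[1],v[0]),np.hypot(*v))
E
```

```text
67 29
mark az 2.6208221655487014 0.06872764840074086
yellow az -0.24618238 -0.290505062534476 [0.4370713  0.18937368]
C side (0.41413867473602295, 0.19523660838603973) 0.04807724431157112
mark az 2.6127867205400856 0.07048274866255033
```

```bash
python3 - <<'E'
from h import *
d=snap("side");h=hsv(d);H,S,V=h[...,0],h[...,1],h[...,2]
m=(((H<8)|(H>172))&(S>100)&(V>150)); a=np.zeros(H.shape,bool);a[208:222,416:432]=m[208:222,416:432]
p=np.argwhere(a)[:,::-1];print(len(p),p.mean(0))
R=ray(d,p.mean(0),.06)[0,:2]
for C in ([.4129,.1966],[.41414,.19524]):
    v=R-np.array(C); print("mark az",np.arctan2(v[1],v[0]),np.hypot(*v))
t=snap("side");c,st=redbar(t,(300,200,370,260));q=ray(t,c,.141)[0];print("bar",totub(q))
w=snap("top");c,st=redbar(w,(265,140,330,200));q=ray(w,c,.148)[0];print("bar top view",totub(q)); lid(w,(255,160,330,240),z=.113); print(TC)
save(w,"t51",(170,130,450,290),2.8)
E
```

```text
2 [423.  215.5]
mark az -0.3033046186718887 0.044316277271773154
mark az -0.28159876698818853 0.04273674580815219
bar [0.04013141 0.00016931]
bar top view [ 0.03522239 -0.00077572]
lid [595.5 -62.7] [162.3 180.2] 83.46
[ 0.5825 -0.061 ]
```

View pics/t51.png

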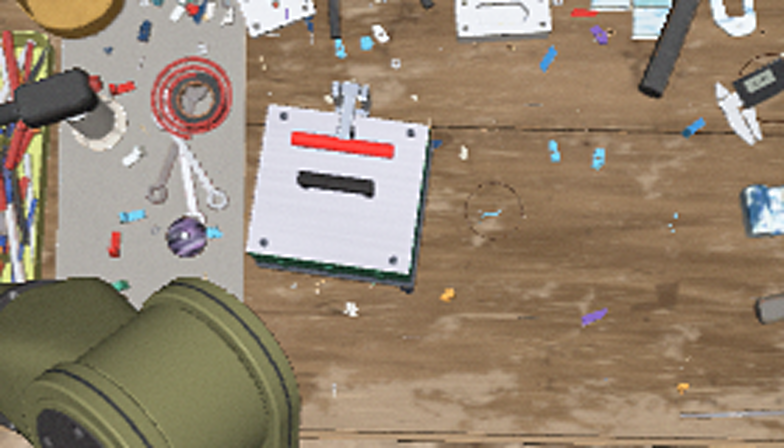

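>>> send_rows:
  motion:
    - [[0,0,0,0,-1,0,-0.2],[0,0,0,0,-0.5,0,-0.2],[0,0,0,0,0,0,-0.2],[0,0,0,0,0,0,-0.2],[0,0,0,0,0,0,-0.2]]

```text
clock: 68.62
tool_pos: [0.4122, 0.1963, 0.2277]
eef_rot: [0.702, -0.093, 0.091, -0.7]
contact_force: [-0.3, -1.3, -0.7]
opening: 0.599
```

```bash
python3 -c "
from plant import job,get_state
print(get_state()['clock'],get_state()['contact_force']); print(job.finish_job())"
```

```text
68.6167 [-0.3041071  -1.28867402 -0.68417187]
the job is handed in; nothing more can be done
None
```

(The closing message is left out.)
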